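# Turn a batch of mounted sections face down in a turnover tin

## Robot

A 7-joint arm with a two-finger parallel gripper is mounted at the origin on a cart in front of the work surface, level with it; the furniture and walls round the work are solid. World frame = base frame: x ahead of the robot, y to its left, z up, the work surface at z = 0. Lengths are in m, angles in rad, forces in N, time in s.
With the tool pointing down it reaches from about 0.4 to 0.925 m from the base axis. Payload 5.6 kg.
Tool frame: the origin (TCP) lies at the very end of the fingers, on their centre line; the grasp point (between the pads) lies 19 mm behind it; y points along the fingers, z is the direction in which the jaws open and shut, and the axes are right-handed (so a half turn about y gives the same grasp; the last joint's range is limited). The gripper opens to 85 mm and grips with 20 to 120 N. Pads are 22 mm wide; open, the fingers measure 114 mm over their backs; the gripper's body (76 mm by 85 mm) begins 54 mm behind the grasp point. The pads swing forward as they close: fully open they stand 13 mm farther back than shut.
Start: joints at [-1.261, 0.468, -0.012, 1.603, 0.006, 1.071, -0.056], TCP at [0.225, 0.61, 0.231] pointing down, gripper open.
Joint ranges: [-2.53, 2.53], [-0.31, 2.02], [-1.57, 1.55], [0.28, 2.44], [-1.29, 4.43], [0.15, 1.84], [-2.92, 2.92]. Speed limits (rad/s): [2.57, 2.57, 3.14, 3.14, 3.14, 3.14, 3.14].

## Interface

Orientations are given as a rotation vector (axis times angle).
In Python, from rig import arm gives the robot as it stands.
- The arm moves only by the tool servo_tool, never from a script. Its argument "increments" is a list of rows, each an object with "slide": the shift along the tool's x, y, z in m, a list of three; "delta_rot": the turn, a rotation vector about the tool's x, y, z in rad, a list of three. In form: [{"slide": [x, y, z], "delta_rot": [rx, ry, rz]}, ...]. A call has exactly 10 rows; each row is the pose to reach, as a shift and turn from the pose commanded when the call began, along the tool's axes at that moment; what a row does not reach only later rows make up. A row lasts 1/10 s, in which the tool goes at most 50 mm and 8.59 degrees, less where a joint would pass 70% of its speed; a pose out of reach is approached as far as the arm can. A call with a gripper value outside its range is refused whole. "fingers" is the finger opening in m, from 0 to 0.0854, set as the call begins (left out, the last holds). The fingers move at their own pace and stop on an object; "newtons" is the grip in N (left out, the last holds). Time passes only in rows, so rows that repeat a pose let the fingers close, or fill a call up. It gives the time, the measured TCP pose, the force and the opening at its end, in the units of the state.
- arm.read_state(): the state, without advancing time (a new reading comes with each control period).
- arm.read_camera(name): name is "side" or "top"; returns the picture (384x512x3 uint8, red, green, blue); there is no depth.
- arm.camera_model(name): a dict with "fx", "fy", "cx", "cy" (pixels), "pose" (4x4, takes a point from camera to world coordinates). Camera axes: x right, y down, z forward; pixel columns grow to the right and rows downward; lengths in m; the calibration is good to about 2 mm. A picture is of the moment at which its call begins. camera_model takes no time and is no camera call.
- arm.finish_job(): hands the job in, once; it reports no verdict.
The state is a dict: "time": time; "q": joint angles; "qvel": joint speeds; "joint_efforts": joint torques, N m; "position": TCP position; "orientation": TCP orientation; "force": force on the tool from outside, world axes, zero at the start; "torque": the same for the moment, N m; "gripper_width": opening from 0.0 (shut) to 1.0 (fully open).
Only numpy, scipy, OpenCV 4.12 (cv2) and the standard library are available. Lean on these libraries where they do the work, as an engineer would, in place of code of your own. Each camera call takes 0.05 s, during which the arm holds its last target.

## Task

The mounted sections standing polished face up on the steel tray have to lie face down on the tin's lined lid, ready for numbering their backs. Tip the lid of the tin on the rack up by its thumb tab, lift it off and lay it on the grey mat; stand every section from the tray in a cell of the tin, still face up, and put the lid back on with its tab on the same side as before. Then pinch lid and tin together, turn the tin upside down without letting the lid open or dropping it, stand it back in the rack on its lid and let go; finally lift the tin off by its own tab and leave it on the mat, with the sections lying face down on the lid in the rack and the other things on the bench left alone.

Things in the scene. Friction and masses are not known exactly. Their poses are not given: they have to be found in the camera images.
- rack: Steel bench rack, fixed, 115 x 115 mm; origin under its centre on the bench, z up, x towards its closed side (roughly world +y, the left); its -x side is open (roughly to the right). Legs at the four corners; low bars join them at the two sides and at +x, 45 mm and more under the seat. A tin stands on it either way up and can be gripped from the -x side, one finger under it between the rails.
- rack_seat (a point): Centre of the rack's seat plane, 130 mm above the bench, axes as the rack's. The seat is two flat rails along x, each 19 mm wide (|y| = 36 to 55 mm); the 72 mm gap between them is open. Turned-up edges 4 mm high on the outside of the rails, 53 mm from the centre on all four sides (none across the gap), leave a tin 5 mm play each way.
- tin: The tin: rigid aluminium tray 96 x 96 mm, 12.5 mm high, 140 g, loose, on the rack with its lid on at the start. Origin at the centre of its underside; z points out of its mouth (up at the start), x to the side of its tab (the rack's +x side). Shut, tin and lid are 31 mm from the tin's flat underside to the lid's flat top.
- tin_centre (a point): Point in the tin, 6.5 mm above its underside, axes as the tin's. Floor 2.5 mm thick; walls 4 mm thick, rim 12.5 mm above the underside; a cross of bars 8 mm wide and 10 mm high divides it into 2 x 2 cells of 40 x 40 mm with centres at x, y = +-24 mm.
- tin_tab (a point): Centre of the tin's thumb tab: black block 8 mm thick (along x), 24 mm wide (y), 18 mm high, fixed under the tin's floor at x = 44 mm, y = 0. It hangs between the rack's rails while the tin is upright and stands up when the tin is upside down. Axes as the tin's.
- lid: The loose lid: rigid, aluminium, 130 g, resting on the tin's rim. Origin at the centre of its lower edge, 24.5 mm under its flat top; z points out of its top (up at the start, down once turned over), x to the side of its tab. Lying right way up on the mat it rests on its skirt.
- lid_top (a point): Centre of the lid's flat outer top (96 x 96 mm), axes as the lid's; when shut it is 24.5 mm above tin_centre along the tin's z. Inside 88 x 88 mm and 16 mm deep, grey lining. It seats on the rim 18.5 mm under the top; below that a flared skirt 6 mm deep (109 x 109 mm outside at its lower edge) hangs round the tin's walls: play 1.7 mm each way at the rim, 4 mm at its edge.
- lid_tab (a point): Centre of the lid's thumb tab: black block 8 mm thick (along x), 24 mm wide (y), 18 mm high, standing on the lid's top at x = 44 mm, y = 0. Axes as the lid's. Put back on the rack's +x side, it hangs between the rails once the tin is turned over.
- mat_centre (a point): Grey mat 160 x 160 x 3 mm, fixed on the bench left or right of the rack, free of things; the point is the centre of its top.
- tray_centre (a point): Steel tray 190 x 270 mm (x, y), fixed, on the other side of the rack; the point is the centre of its floor top, 2 mm above the bench; rim 18 mm above the bench, inner floor 160 x 240 mm.
- section_a_centre (a point): Mounted section (round plug) 30 mm diameter, 21 mm high, 35 g, at the start upright on the tray; the point is its centre, half-way up. z points out of the polished face (up at the start). May be absent.
- section_b_centre (a point): Mounted section (round plug) 30 mm diameter, 23 mm high, 35 g, at the start upright on the tray; the point is its centre, half-way up. z points out of the polished face (up at the start). May be absent.
- section_c_centre (a point): Mounted section (round plug) 30 mm diameter, 22 mm high, 35 g, at the start upright on the tray; the point is its centre, half-way up. z points out of the polished face (up at the start). May be absent.
- section_d_centre (a point): Mounted section (round plug) 30 mm diameter, 18 mm high, 35 g, at the start upright on the tray; the point is its centre, half-way up. z points out of the polished face (up at the start). May be absent.
- timer: Bystander, leave alone: white timer 64 x 64 x 18 mm behind the work; point on its underside.
- clay_block: Bystander, leave alone: tan block of levelling clay 33 x 61 x 22 mm behind the work; point on its underside.
- marker: Bystander, leave alone: marker pen 18 x 136 x 20 mm lying in front of the rack near the bench edge (long axis its y); point on its underside.
- tweezers: Bystander, leave alone: steel tweezers 16 x 134 x 9 mm (long axis its y), lying behind the work; point on its underside.
Mind the look-alikes: they are no part of the job. Leave any pink look-alike of the lid alone. Of the things that look like the part that bears mat_centre, the larger one is meant.

How it is judged:
On the way, in this order (a step that is already met when the one before it is completed fails the run):
1. the lid is tipped up on the tin (angle between the z axis of lid and the z axis of tin, either way round above 0.12 rad and distance between lid_top and tin_centre below 0.08 m and angle between tin's own z axis and vertical below 0.1 rad), for 0.05 s.
2. the lid lies on the mat (horizontal distance between lid_top and mat_centre below 0.06 m and height (world z) of lid_top below 0.035 m and angle between lid's own z axis and vertical below 0.1 rad), for 0.2 s.
3. every section from the tray stands face up in the tin (x of section_a_centre in the frame of tin_centre between -0.04 and 0.04 m and y of section_a_centre in the frame of tin_centre between -0.04 and 0.04 m and z of each of section_a_centre, section_b_centre, section_c_centre, section_d_centre in the frame of tin_centre below 0.011 m and angle between each of section_a_centre, section_b_centre, section_c_centre, section_d_centre's own z axis and vertical below 0.15 rad and x of section_b_centre in the frame of tin_centre between -0.04 and 0.04 m and y of section_b_centre in the frame of tin_centre between -0.04 and 0.04 m and x of section_c_centre in the frame of tin_centre between -0.04 and 0.04 m and y of section_c_centre in the frame of tin_centre between -0.04 and 0.04 m and x of section_d_centre in the frame of tin_centre between -0.04 and 0.04 m and y of section_d_centre in the frame of tin_centre between -0.04 and 0.04 m and angle between tin's own z axis and vertical below 0.1 rad), for 0.3 s.
4. the lid is back on the tin, fully seated, its tab on the same side as the tin's (x of lid_top in the frame of tin_centre between -0.006 and 0.006 m and y of lid_top in the frame of tin_centre between -0.006 and 0.006 m and z of lid_top in the frame of tin_centre below 0.0275 m and angle between the z axis of lid and the z axis of tin, either way round below 0.07 rad and angle between tin's own z axis and vertical below 0.1 rad and x of lid_tab in the frame of tin_centre above 0.03 m), for 0.3 s.
5. the tin stands upside down on its lid in the rack, still shut, and is let go (x of lid_top in the frame of tin_centre between -0.006 and 0.006 m and y of lid_top in the frame of tin_centre between -0.006 and 0.006 m and z of lid_top in the frame of tin_centre below 0.0275 m and angle between the z axis of lid and the z axis of tin, either way round below 0.07 rad and x of lid_top in the frame of rack_seat between -0.012 and 0.012 m and y of lid_top in the frame of rack_seat between -0.012 and 0.012 m and z of lid_top in the frame of rack_seat below 0.005 m and angle between each of lid, tin's own z axis and vertical above 3.05 rad and contact force between the fingers and tin below 0.05 N and contact force between the fingers and lid below 0.05 N), for 0.3 s.
At the end, for the whole second after the job is handed in: The lid rests upside down on the rack's seat (within 12 mm of its centre, level); every section from the tray lies on it, inside its walls, face down (within 0.15 rad); the tin lies on the mat, its centre within 60 mm of the mat's; everything is at rest (x of lid_top in the frame of rack_seat between -0.012 and 0.012 m and y of lid_top in the frame of rack_seat between -0.012 and 0.012 m and z of lid_top in the frame of rack_seat below 0.005 m and angle between lid's own z axis and vertical above 3.05 rad and x of section_a_centre in the frame of lid_top between -0.042 and 0.042 m and y of section_a_centre in the frame of lid_top between -0.042 and 0.042 m and z of each of section_a_centre, section_b_centre, section_c_centre, section_d_centre in the frame of lid_top above -0.018 m and angle between each of section_a_centre, section_b_centre, section_c_centre, section_d_centre's own z axis and vertical above 2.99 rad and x of section_b_centre in the frame of lid_top between -0.042 and 0.042 m and y of section_b_centre in the frame of lid_top between -0.042 and 0.042 m and x of section_c_centre in the frame of lid_top between -0.042 and 0.042 m and y of section_c_centre in the frame of lid_top between -0.042 and 0.042 m and x of section_d_centre in the frame of lid_top between -0.042 and 0.042 m and y of section_d_centre in the frame of lid_top between -0.042 and 0.042 m and horizontal distance between tin_centre and mat_centre below 0.06 m and height (world z) of tin_centre below 0.03 m and linear speed of each of tin, lid below 0.02 m/s); the robot touches nothing.
It fails at once if the lid opens (more than about 6 mm or 0.15 rad) while the tin is being turned over (angle between tin's own z axis and vertical between 0.6 and 2.4 rad and (z of lid_top in the frame of tin_centre above 0.031 m or angle between the z axis of lid and the z axis of tin, either way round above 0.15 rad)).
It fails at once if the tin is dropped (falls faster than 0.8 m/s) (linear speed of tin above 0.8 m/s).
It fails at once if a bystander (timer, clay block, marker or tweezers) is moved more than 30 mm (distance of any of timer, clay_block, marker, tweezers from where it was at the start of the episode above 0.03 m).
Of section_a, section_b, section_c, section_d only 2 to 4 are there at a start; the rules pass over those that are not, and their reading is None.
At some moment in a run one of section_a, section_b, section_c, section_d, lid may be knocked a few centimetres aside while the robot is not near it.
It also fails if it takes over 210 s, if anything falls off the work surface, if the arm or the gripper's body presses on something with over 40 N, if the wrist force passes 120 N, or if a joint passes its speed limit or range.

## Working session

There is one attempt and no reset: what is moved stays moved. The work goes in short steps, Python scripts to look and compute and a tool call to move; the robot and the scene stay as the last step left them, time stands still between calls to the robot, and variables do not carry over. Pictures are saved under pics/ and viewed, and the job is handed in when it is done.

Besides the shell and the picture viewer there is one more tool, called in YAML: its name, and indented under it one key for each argument. servo_tool: Moves the arm, as the interface text tells. Its arguments: {"type":"object","properties":{"increments":{"type":"array"},"fingers":{"type":"number"},"newtons":{"type":"number"}},"required":["increments"]}

I'll start by looking at the state and both cameras.

```bash
ls -la; mkdir -p pics; python3 - <<'E'
from rig import arm
import cv2, numpy as np
np.set_printoptions(precision=4,suppress=True)
s=arm.read_state(); print(s)
for n in ("side","top"):
    im=arm.read_camera(n); cv2.imwrite(f"pics/{n}0.png",im[:,:,::-1])
    m=arm.camera_model(n); print(n,m)
E
```

```text
total 12
drwxr-xr-x  3 agent agent 4096 Dec  7 01:40 .
drwxr-xr-x 23 root  root  4096 Dec  7 01:40 ..
drwxr-xr-x  2 agent agent 4096 Dec  7 01:40 pics
{'time': 0.0, 'q': array([-1.261 ,  0.4684, -0.0116,  1.6037,  0.006 ,  1.0714, -0.0563]), 'qvel': array([-0.0011,  0.0032,  0.0011,  0.0009, -0.0003,  0.0025,  0.0002]), 'joint_efforts': array([  0.0009, -53.2367,   0.0216, -25.1311,   0.0114,   0.0077,
        -0.    ]), 'position': array([0.2245, 0.6094, 0.2303]), 'orientation': array([-1.5548,  0.2771, -0.2768]), 'force': array([ 0.3755, -0.8144, -0.1962]), 'torque': array([-0.0073, -0.0153, -0.0216]), 'gripper_width': 1.000195633319249}
side {'fx': 379.6780518981131, 'fy': 379.6780518981131, 'cx': 252.46982176824199, 'cy': 189.8143162717984, 'pose': array([[-0.9584, -0.1453,  0.2459,  0.2904],
       [-0.2846,  0.5561, -0.7809,  0.8688],
       [-0.0233, -0.8183, -0.5743,  0.8441],
       [ 0.    ,  0.    ,  0.    ,  1.    ]])}
top {'fx': 475.7417588683444, 'fy': 475.7417588683444, 'cx': 258.0450873172538, 'cy': 189.27415231026245, 'pose': array([[ 0.0303, -0.9944,  0.1015,  0.4098],
       [-0.9995, -0.0295,  0.0095, -0.0848],
       [-0.0064, -0.1017, -0.9948,  1.8041],
       [ 0.    ,  0.    ,  0.    ,  1.    ]])}
```

View pics/side0.png

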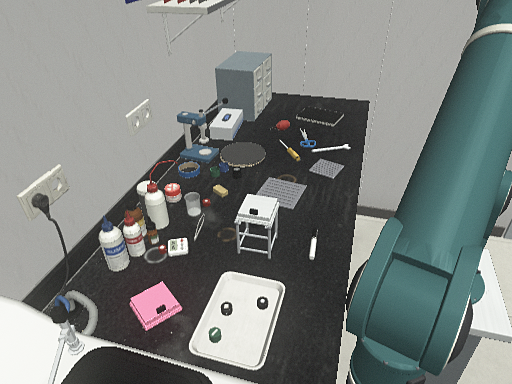

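View pics/top0.png

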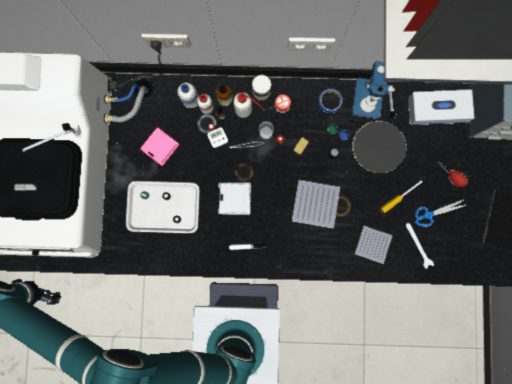

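```bash
cat > h.py <<'E'
import numpy as np, cv2
from scipy.spatial.transform import Rotation as R
from rig import arm
np.set_printoptions(precision=4,suppress=True)
def ray(n,u,v):
    m=arm.camera_model(n); P=m["pose"]
    d=np.array([(u-m["cx"])/m["fx"],(v-m["cy"])/m["fy"],1.0])
    return P[:3,3], P[:3,:3]@d
def onz(n,u,v,z):
    o,d=ray(n,u,v); return o+d*(z-o[2])/d[2]
def proj(n,p):
    m=arm.camera_model(n); P=m["pose"]; q=P[:3,:3].T@(np.asarray(p,float)-P[:3,3])
    return np.array([m["fx"]*q[0]/q[2]+m["cx"],m["fy"]*q[1]/q[2]+m["cy"]])
def tri(uvs):
    # uvs: dict name->(u,v); least-squares ray crossing; returns point, gap
    A=np.zeros((3,3));b=np.zeros(3);L=[]
    for n,(u,v) in uvs.items():
        o,d=ray(n,u,v); d=d/np.linalg.norm(d); M=np.eye(3)-np.outer(d,d); A+=M; b+=M@o; L.append((o,M))
    p=np.linalg.solve(A,b); return p,[np.linalg.norm(M@(p-o)) for o,M in L]
def snap(n,tag):
    im=arm.read_camera(n)[:,:,::-1].copy(); cv2.imwrite(f"pics/{n}{tag}.png",im); return im
def crop(im,x0,y0,w,h,k,fn,grid=10):
    c=cv2.resize(im[y0:y0+h,x0:x0+w],None,fx=k,fy=k,interpolation=cv2.INTER_CUBIC)
    for x in range((x0//grid+1)*grid,x0+w,grid): cv2.putText(c,str(x),(int((x-x0+.5)*k)-10,10),0,.35,(0,0,255),1); cv2.line(c,(int((x-x0+.5)*k),12),(int((x-x0+.5)*k),18),(0,0,255),1)
    for y in range((y0//grid+1)*grid,y0+h,grid): cv2.putText(c,str(y),(0,int((y-y0+.5)*k)+4),0,.35,(0,0,255),1); cv2.line(c,(24,int((y-y0+.5)*k)),(30,int((y-y0+.5)*k)),(0,0,255),1)
    cv2.imwrite(fn,c)
def st():
    s=arm.read_state(); return s
E
python3 - <<'E'
from h import *
s=cv2.imread("pics/side0.png"); t=cv2.imread("pics/top0.png")
crop(s,180,160,130,100,6,"pics/c1.png"); crop(s,185,265,105,100,6,"pics/c2.png")
crop(t,120,170,140,70,5.7,"pics/c3.png"); crop(t,260,160,140,110,5.5,"pics/c4.png")
st_=st(); print(R.from_rotvec(st_['orientation']).as_matrix())
E
```

```text
[[ 0.9384 -0.0005  0.3457]
 [-0.3457 -0.0015  0.9384]
 [ 0.0001 -1.     -0.0016]]
```

View pics/c1.png

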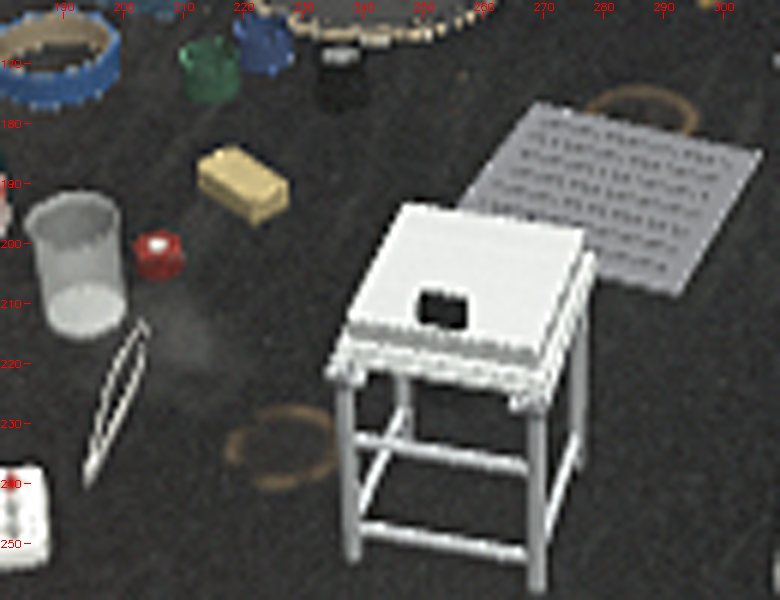

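View pics/c2.png

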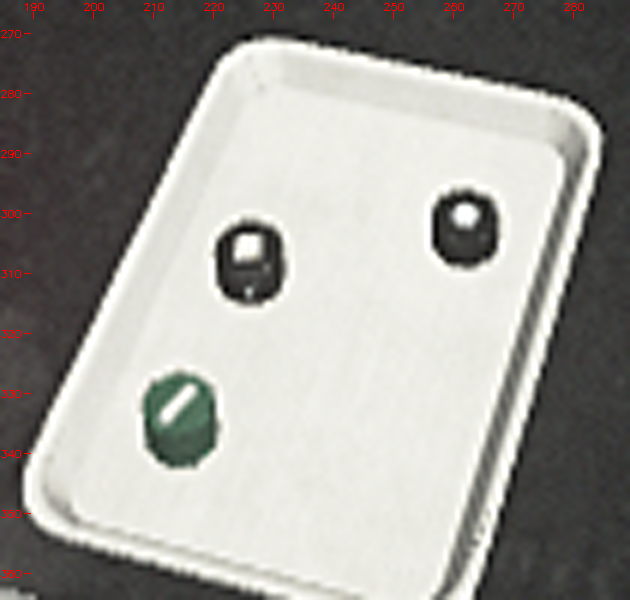

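View pics/c3.png

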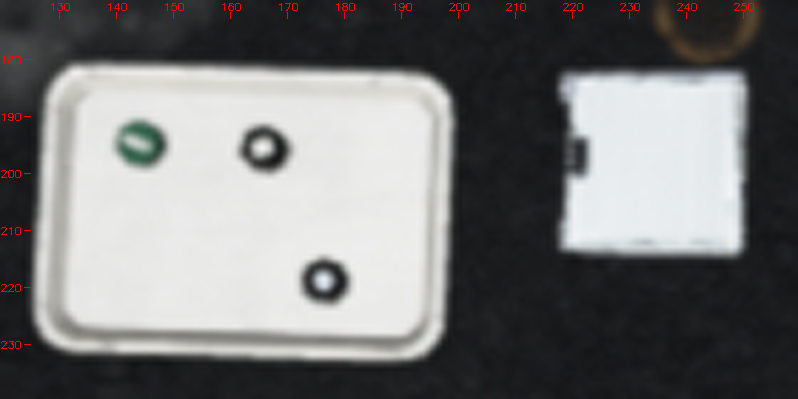

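View pics/c4.png

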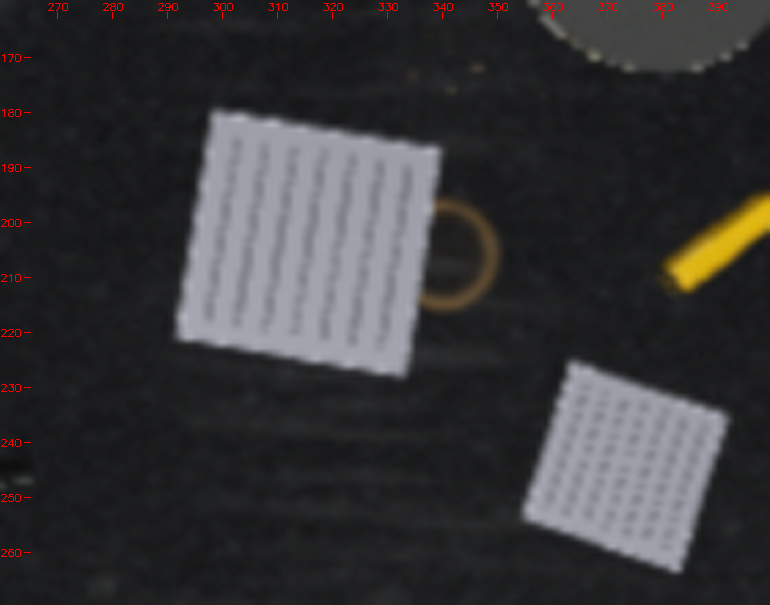

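```bash
cat >> h.py <<'E'
def blobs(mask,amin=15):
    n,l,s,c=cv2.connectedComponentsWithStats(mask.astype(np.uint8))
    return [(s[i],c[i],l==i) for i in range(1,n) if s[i,4]>=amin]
def filled(im,box,thr=110):
    """dark/green closed things inside box: filled contour moments"""
    x0,y0,w,h=box; g=im[y0:y0+h,x0:x0+w].min(axis=2)
    cs,_=cv2.findContours((g<thr).astype(np.uint8),cv2.RETR_EXTERNAL,cv2.CHAIN_APPROX_NONE)
    out=[]
    for c in cs:
        m=np.zeros(g.shape,np.uint8); cv2.drawContours(m,[c],-1,1,-1)
        ys,xs=np.nonzero(m)
        if len(xs)>15: out.append((round(xs.mean()+x0,2),round(ys.mean()+y0,2),len(xs)))
    return out
E
python3 - <<'E'
from h import *
s=cv2.imread("pics/side0.png"); t=cv2.imread("pics/top0.png")
a=filled(s,(200,288,70,62)); b=filled(t,(136,188,58,38)); print(a);print(b)
for (n,p,q) in (("green",(215,335),(144,195)),("blkL",(226,309),(166,196)),("blkR",(262,303),(176,218))):
    A=min(a,key=lambda r:np.hypot(r[0]-p[0],r[1]-p[1])); B=min(b,key=lambda r:np.hypot(r[0]-q[0],r[1]-q[1]))
    print(n,tri({"side":A[:2],"top":B[:2]}), onz("top",B[0],B[1],.0125))
# tab
a=filled(s,(240,203,24,15),120); b=filled(t,(216,190,11,14),120); print("tab",a,b)
if a and b: print(tri({"side":a[0][:2],"top":b[0][:2]}))
print("lid top corners side on z=.161:")
for u,v in ((247,193.5),(276.5,198),(269,218.5),(237.5,214)): print(onz("side",u,v,.161))
# mat
for n,box in (("top",(285,170,65,65)),("side",(255,170,60,45))):
    im=t if n=="top" else s
    x0,y0,w,h=box; g=im[y0:y0+h,x0:x0+w].astype(int)
    m=((g.min(2)>110)&(g[:,:,0]>g[:,:,2]+4)&(g.max(2)<200)).astype(np.uint8); m=cv2.morphologyEx(m,cv2.MORPH_CLOSE,np.ones((3,3)))
    cs,_=cv2.findContours(m,cv2.RETR_EXTERNAL,cv2.CHAIN_APPROX_NONE); c=max(cs,key=cv2.contourArea)
    r=cv2.minAreaRect(c); print(n,r[0][0]+x0,r[0][1]+y0,r[1],r[2])
    if n=="top":
        print(onz(n,r[0][0]+x0,r[0][1]+y0,.003)); bx=cv2.boxPoints(r)+[x0,y0]
        for p in bx: print(p,onz(n,*p,.003))
# rack/lid in top
x0,y0,w,h=210,175,50,48; g=t[y0:y0+h,x0:x0+w]; m=(g.min(2)>100).astype(np.uint8); cs,_=cv2.findContours(m,cv2.RETR_EXTERNAL,cv2.CHAIN_APPROX_NONE); c=max(cs,key=cv2.contourArea); r=cv2.minAreaRect(c)
print("rack",r); c0=onz("top",r[0][0]+x0,r[0][1]+y0,.134); print(c0)
for p in cv2.boxPoints(r)+[x0,y0]: print(p,onz("top",*p,.134))
E
```

```text
[(np.float64(266.82), np.float64(337.82), 17), (np.float64(214.59), np.float64(334.71), 152), (np.float64(226.13), np.float64(308.47), 131), (np.float64(261.96), np.float64(302.71), 115), (np.float64(204.57), np.float64(297.98), 239)]
[(np.float64(176.56), np.float64(218.93), 45), (np.float64(166.13), np.float64(195.74), 46), (np.float64(144.87), np.float64(195.13), 31)]
green (array([0.5586, 0.3603, 0.012 ]), [np.float64(0.0009839643667043337), np.float64(0.00098396436670445)]) [0.5576 0.3599 0.0125]
blkL (array([0.558 , 0.2793, 0.0126]), [np.float64(0.000347663172517018), np.float64(0.00034766317251702346)]) [0.5577 0.2792 0.0125]
blkR (array([0.4717, 0.2357, 0.0121]), [np.float64(0.0004298106837757618), np.float64(0.0004298106837758387)]) [0.4713 0.2355 0.0125]
tab [(np.float64(253.42), np.float64(211.51), 43)] [(np.float64(218.31), np.float64(196.35), 71)]
(array([0.5448, 0.0656, 0.1785]), [np.float64(0.0024092894187384864), np.float64(0.0024092894187385558)])
lid top corners side on z=.161:
[ 0.5936 -0.0367  0.161 ]
[ 0.5   -0.037  0.161]
[0.4975 0.0634 0.161 ]
[0.5901 0.067  0.161 ]
top 315.67567443847656 203.9459457397461 (42.414939880371094, 41.75733947753906) 9.462321281433105
[ 0.5441 -0.2877  0.003 ]
[291.3243 221.0541] [ 0.4766 -0.197   0.003 ]
[298.1892 179.8649] [ 0.6341 -0.2195  0.003 ]
[340.027  186.8378] [ 0.6121 -0.3791  0.003 ]
[333.1622 228.027 ] [ 0.4551 -0.3552  0.003 ]
side 279.6176471710205 192.02941131591797 (46.80937194824219, 24.98116683959961) 14.03624439239502
rack ((24.0, 23.0), (32.0, 32.0), 90.0)
[0.5468 0.0148 0.134 ]
[218. 182.] [0.6018 0.0734 0.134 ]
[250. 182.] [ 0.6052 -0.0397  0.134 ]
[250. 214.] [ 0.4921 -0.0433  0.134 ]
[218. 214.] [0.4888 0.069  0.134 ]
```

```bash
python3 - <<'E'
from h import *
s=cv2.imread("pics/side0.png").min(2).astype(float); t=cv2.imread("pics/top0.png").min(2).astype(float)
def wc(g,x0,x1,y0,y1,bg):
    w=np.clip(bg-g[y0:y1,x0:x1],0,None)/bg; w[w<.15]=0
    ys,xs=np.mgrid[y0:y1,x0:x1]; return (w*xs).sum()/w.sum(),(w*ys).sum()/w.sum(),w.sum()
print(t[190:204,214:227].astype(int))
a=wc(s,245,262,204,218,230); b=wc(t,219,225,192,202,235); print(a,b)
print("tri",tri({"side":a[:2],"top":b[:2]}))
print("top z.179",onz("top",*b[:2],.179),"side z.172",onz("side",*a[:2],.172))
for p in ((.5447,.0585,.17),(.5447,.0585,.179)): print(proj("side",p),proj("top",p))
E
```

```text
[[ 27  24  22  22  28  72 178 229 231 229 230 230 230]
 [ 26  26  25  24  24  60 165 225 230 230 230 230 230]
 [ 29  25  25  27  27  61 139 207 228 229 230 230 230]
 [ 30  31  30  30  34  79 139 186 209 221 230 231 230]
 [ 30  30  30  29  34  72 100 102 120 188 228 230 230]
 [ 25  24  26  27  33  65  73  50  76 175 228 231 231]
 [ 23  24  23  25  33  71  79  46  71 174 228 231 231]
 [ 26  22  25  26  31  68  76  47  74 174 228 231 231]
 [ 24  22  24  26  34  77  84  51  80 177 228 231 232]
 [ 24  24  25  26  31  60  69  58  98 185 229 232 232]
 [ 25  26  28  27  40  93 122 105 134 201 229 231 232]
 [ 26  27  29  30  46 128 187 189 202 228 231 232 233]
 [ 26  27  27  28  47 137 213 231 230 231 232 232 233]
 [ 26  25  24  25  46 139 217 234 232 231 232 232 233]]
(np.float64(252.78013838013837), np.float64(212.56516076516075), np.float64(53.413043478260875)) (np.float64(220.49378200438917), np.float64(196.60479151426483), np.float64(23.268085106382976))
tri (array([0.5468, 0.0594, 0.1693]), [np.float64(0.0005067469923693257), np.float64(0.0005067469923694171)])
top z.179 [0.5465 0.0586 0.179 ] side z.172 [0.5453 0.0626 0.172 ]
[253.3996 212.2812] [220.7308 197.353 ]
[253.3303 209.7932] [220.5092 197.1304]
```

```bash
cat >> h.py <<'E'
def Rdown(psi):
    p=np.radians(psi); z=np.array([np.cos(p),np.sin(p),0]); y=np.array([0,0,-1.]); return np.c_[np.cross(y,z),y,z]
def go(pos,Rt=None):
    s=arm.read_state(); R0=R.from_rotvec(s["orientation"]); d=R0.inv().apply(np.asarray(pos)-s["position"])
    r=(R0.inv()*R.from_matrix(Rt)).as_rotvec() if Rt is not None else np.zeros(3)
    print("t %.2f pos"%s["time"],s["position"],"q",s["q"],"F",s["force"],"gw",round(s["gripper_width"],3))
    print("slide",np.round(d,4),"rot",np.round(r,4),"dist %.3f ang %.1f"%(np.linalg.norm(d),np.degrees(np.linalg.norm(r))))
E
python3 - <<'E'
from h import *
go([.546,.059,.26],Rdown(91.7))
E
```

```text
t 0.10 pos [0.2245 0.6095 0.2304] q [-1.261   0.4683 -0.0116  1.6035  0.006   1.0714 -0.0564] F [ 0.1501  0.2619 -0.1261] gw 0.996
slide [ 0.492  -0.0289 -0.4054] rot [ 0.0016 -0.3826 -0.0002] dist 0.638 ang 21.9
```

servo_tool:
  increments:
    - {"slide": [0.02,-0.003,-0.016],"delta_rot": [0,-0.02,0]}
    - {"slide": [0.05,-0.006,-0.041],"delta_rot": [0,-0.04,0]}
    - {"slide": [0.08,-0.009,-0.066],"delta_rot": [0,-0.07,0]}
    - {"slide": [0.11,-0.012,-0.091],"delta_rot": [0,-0.1,0]}
    - {"slide": [0.14,-0.015,-0.115],"delta_rot": [0,-0.13,0]}
    - {"slide": [0.17,-0.018,-0.14],"delta_rot": [0,-0.16,0]}
    - {"slide": [0.2,-0.021,-0.165],"delta_rot": [0,-0.19,0]}
    - {"slide": [0.23,-0.024,-0.19],"delta_rot": [0,-0.22,0]}
    - {"slide": [0.26,-0.027,-0.214],"delta_rot": [0,-0.25,0]}
    - {"slide": [0.28,-0.029,-0.23],"delta_rot": [0,-0.27,0]}
  fingers: 0.03
  newtons: 40

```text
time: 1.1
position: [0.4092, 0.2944, 0.2603]
orientation: [-1.571, 0.066, -0.067]
force: [0.6, 0.5, 0.9]
gripper_width: 0.35
```

```bash
python3 - <<'E'
from h import *
go([.546,.059,.26],Rdown(91.7))
E
```

```text
t 1.10 pos [0.4092 0.2944 0.2603] q [-0.7673  0.1869  0.087   1.9276 -0.018   1.0282  0.8135] F [0.6129 0.5058 0.9086] gw 0.35
slide [ 0.1563  0.0005 -0.223 ] rot [ 0.0008 -0.1145  0.0002] dist 0.272 ang 6.6
```

servo_tool:
  increments:
    - {"slide": [0.016,0,-0.022],"delta_rot": [0,-0.011,0]}
    - {"slide": [0.032,0,-0.045],"delta_rot": [0,-0.023,0]}
    - {"slide": [0.048,0,-0.068],"delta_rot": [0,-0.034,0]}
    - {"slide": [0.064,0,-0.09],"delta_rot": [0,-0.046,0]}
    - {"slide": [0.08,0,-0.113],"delta_rot": [0,-0.057,0]}
    - {"slide": [0.096,0,-0.136],"delta_rot": [0,-0.07,0]}
    - {"slide": [0.112,0,-0.16],"delta_rot": [0,-0.08,0]}
    - {"slide": [0.13,0,-0.185],"delta_rot": [0,-0.095,0]}
    - {"slide": [0.147,0,-0.21],"delta_rot": [0,-0.107,0]}
    - {"slide": [0.1563,0,-0.223],"delta_rot": [0,-0.1145,0]}

```text
time: 2.1
position: [0.5459, 0.0592, 0.26]
orientation: [-1.572, -0.023, 0.023]
force: [1.2, 0.1, -0.6]
gripper_width: 0.352
```

```bash
python3 - <<'E'
from h import *
go([.546,.059,.1655],Rdown(91.7))
s=snap("side","1"); t=snap("top","1")
crop(s,200,140,100,80,7.5,"pics/c5.png"); crop(t,190,160,100,75,7.5,"pics/c6.png")
E
```

```text
t 2.10 pos [0.5459 0.0592 0.26  ] q [-0.3828  0.2658  0.2557  1.8361 -0.0753  1.0495  1.5016] F [ 1.1574  0.0738 -0.6061] gw 0.352
slide [ 0.0001  0.0945 -0.0001] rot [ 0.0012 -0.0008 -0.0002] dist 0.095 ang 0.1
```

View pics/c5.png

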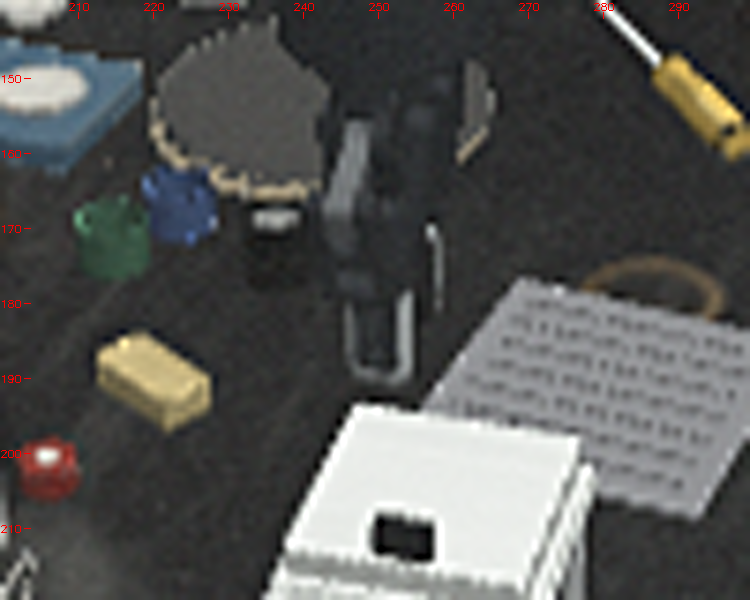

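View pics/c6.png

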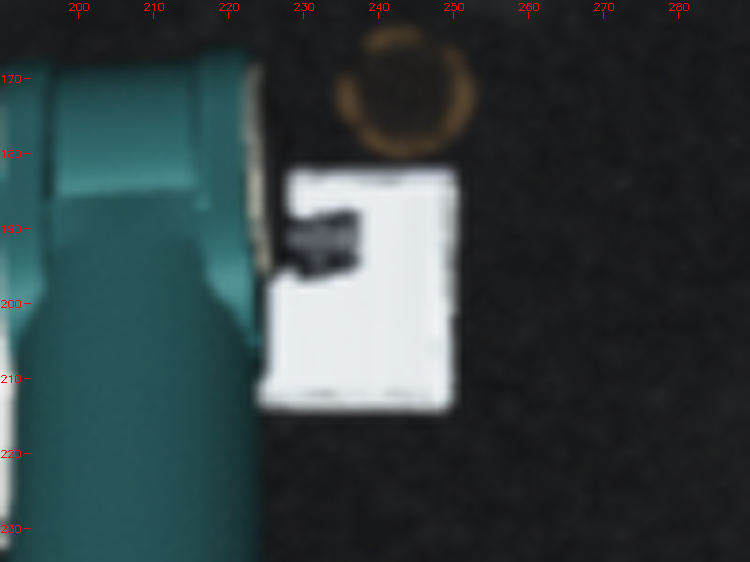

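servo_tool:
  increments:
    - {"slide": [0,0.01,0],"delta_rot": [0,0,0]}
    - {"slide": [0,0.02,0],"delta_rot": [0,0,0]}
    - {"slide": [0,0.03,0],"delta_rot": [0,0,0]}
    - {"slide": [0,0.04,0],"delta_rot": [0,0,0]}
    - {"slide": [0,0.05,0],"delta_rot": [0,0,0]}
    - {"slide": [0,0.06,0],"delta_rot": [0,0,0]}
    - {"slide": [0,0.07,0],"delta_rot": [0,0,0]}
    - {"slide": [0,0.08,0],"delta_rot": [0,0,0]}
    - {"slide": [0,0.088,0],"delta_rot": [0,0,0]}
    - {"slide": [0,0.094,0],"delta_rot": [0,0,0]}

```text
time: 3.2
position: [0.545, 0.0621, 0.1654]
orientation: [-1.571, -0.024, 0.025]
force: [-0.4, 0.2, -0.3]
gripper_width: 0.349
```

```bash
python3 - <<'E'
from h import *
go([.546,.059,.1655],Rdown(91.7))
s=snap("side","2"); t=snap("top","2")
crop(s,210,150,90,75,8,"pics/c7.png");crop(t,190,160,100,75,7.5,"pics/c8.png")
E
```

```text
t 3.20 pos [0.545  0.0621 0.1654] q [-0.3659  0.3789  0.2362  1.9245 -0.1152  0.8516  1.5325] F [-0.4454  0.1945 -0.2658] gw 0.349
slide [ 0.0009 -0.0001 -0.0031] rot [ 0.0001  0.0019 -0.0006] dist 0.003 ang 0.1
```

View pics/c7.png

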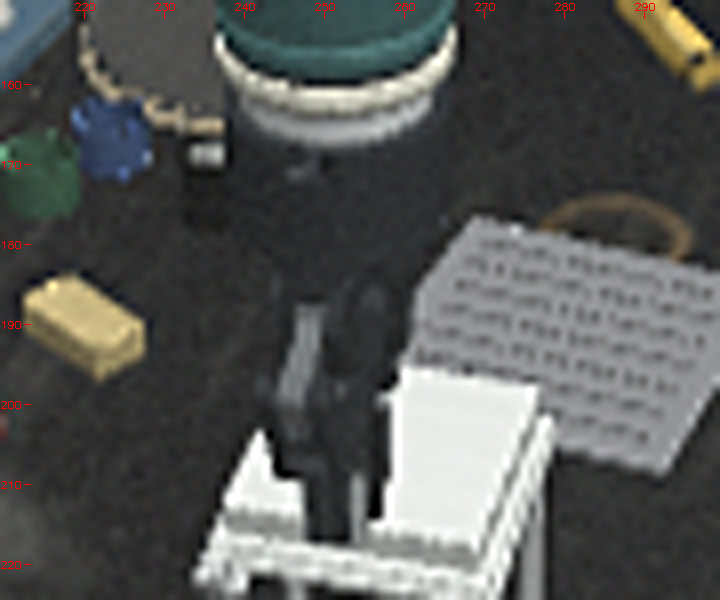

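View pics/c8.png

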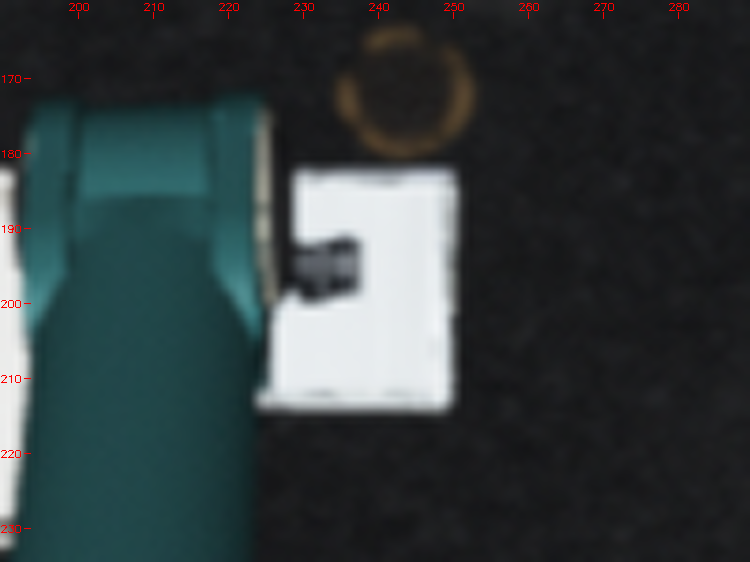

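servo_tool:
  increments:
    - {"slide": [0,0,0],"delta_rot": [0,0,0]}
    - {"slide": [0,0,0],"delta_rot": [0,0,0]}
    - {"slide": [0,0,0],"delta_rot": [0,0,0]}
    - {"slide": [0,0,0],"delta_rot": [0,0,0]}
    - {"slide": [0,0,0],"delta_rot": [0,0,0]}
    - {"slide": [0,0,0],"delta_rot": [0,0,0]}
    - {"slide": [0,0,0],"delta_rot": [0,0,0]}
    - {"slide": [0,0,0],"delta_rot": [0,0,0]}
    - {"slide": [0,0,0],"delta_rot": [0,0,0]}
    - {"slide": [0,0,0],"delta_rot": [0,0,0]}
  fingers: 0.02

```text
time: 4.3
position: [0.5452, 0.0622, 0.1663]
orientation: [-1.571, -0.025, 0.025]
force: [-0.3, 0.6, 0.0]
gripper_width: 0.232
```

```bash
python3 - <<'E'
from h import *
go([.546,.059,.1655],Rdown(91.7))
E
```

```text
t 4.30 pos [0.5452 0.0622 0.1663] q [-0.3661  0.3777  0.2363  1.924  -0.1149  0.8528  1.5323] F [-0.3116  0.6278  0.0497] gw 0.232
slide [ 0.0007  0.0008 -0.0032] rot [0.    0.002 0.   ] dist 0.003 ang 0.1
```

servo_tool:
  increments:
    - {"slide": [0,0,-0.001],"delta_rot": [0,0,0]}
    - {"slide": [0,0,-0.002],"delta_rot": [0,0,0]}
    - {"slide": [0,0,-0.003],"delta_rot": [0,0,0]}
    - {"slide": [0,0,-0.003],"delta_rot": [0,0,0]}
    - {"slide": [0,0,-0.003],"delta_rot": [0,0,0]}
    - {"slide": [0,0,-0.003],"delta_rot": [0,0,0]}
    - {"slide": [0,0,-0.003],"delta_rot": [0,0,0]}
    - {"slide": [0,0,-0.003],"delta_rot": [0,0,0]}
    - {"slide": [0,0,-0.003],"delta_rot": [0,0,0]}
    - {"slide": [0,0,-0.003],"delta_rot": [0,0,0]}

```text
time: 5.3
position: [0.5453, 0.0592, 0.1663]
orientation: [-1.571, -0.025, 0.025]
force: [-0.3, -1.1, 0.0]
gripper_width: 0.233
```

servo_tool:
  increments:
    - {"slide": [0,0,0],"delta_rot": [0,0,0]}
    - {"slide": [0,0,0],"delta_rot": [0,0,0]}
    - {"slide": [0,0,0],"delta_rot": [0,0,0]}
    - {"slide": [0,0,0],"delta_rot": [0,0,0]}
    - {"slide": [0,0,0],"delta_rot": [0,0,0]}
    - {"slide": [0,0,0],"delta_rot": [0,0,0]}
    - {"slide": [0,0,0],"delta_rot": [0,0,0]}
    - {"slide": [0,0,0],"delta_rot": [0,0,0]}
    - {"slide": [0,0,0],"delta_rot": [0,0,0]}
    - {"slide": [0,0,0],"delta_rot": [0,0,0]}
  fingers: 0.0
  newtons: 50

```text
time: 6.3
position: [0.5453, 0.0591, 0.1664]
orientation: [-1.571, -0.025, 0.025]
force: [-2.2, -0.4, 3.7]
gripper_width: 0.078
```

```bash
python3 - <<'E'
from h import *
go([.546,.059,.1655],Rdown(91.7))
E
```

```text
t 6.30 pos [0.5453 0.0591 0.1664] q [-0.3615  0.3771  0.2373  1.9245 -0.1152  0.8528  1.5381] F [-2.2241 -0.3534  3.6602] gw 0.078
slide [ 0.0007  0.0009 -0.0002] rot [0.     0.0019 0.0001] dist 0.001 ang 0.1
```

servo_tool:
  increments:
    - {"slide": [0,-0.004,-0.001],"delta_rot": [0.035,0,0]}
    - {"slide": [0,-0.007,-0.002],"delta_rot": [0.07,0,0]}
    - {"slide": [0,-0.011,-0.0035],"delta_rot": [0.105,0,0]}
    - {"slide": [0,-0.014,-0.0045],"delta_rot": [0.14,0,0]}
    - {"slide": [0,-0.017,-0.0055],"delta_rot": [0.175,0,0]}
    - {"slide": [0,-0.02,-0.0065],"delta_rot": [0.2,0,0]}
    - {"slide": [0,-0.02,-0.0065],"delta_rot": [0.2,0,0]}
    - {"slide": [0,-0.02,-0.0065],"delta_rot": [0.2,0,0]}
    - {"slide": [0,-0.02,-0.0065],"delta_rot": [0.2,0,0]}
    - {"slide": [0,-0.02,-0.0065],"delta_rot": [0.2,0,0]}

```text
time: 7.3
position: [0.5453, 0.0533, 0.1861]
orientation: [-1.371, -0.022, 0.028]
force: [0.3, 0.7, -1.4]
gripper_width: 0.076
```

```bash
python3 - <<'E'
from h import *
go([.5453,.0591,.26],Rdown(91.7))
s=snap("side","3")
crop(s,210,150,90,75,8,"pics/c9.png")
E
```

```text
t 7.30 pos [0.5453 0.0533 0.1861] q [-0.1854  0.3557  0.1721  1.9126 -0.3317  0.9075  1.7889] F [ 0.3067  0.7295 -1.3745] gw 0.076
slide [ 0.0001 -0.0713  0.0203] rot [-0.1999  0.0029 -0.0006] dist 0.074 ang 11.5
```

View pics/c9.png

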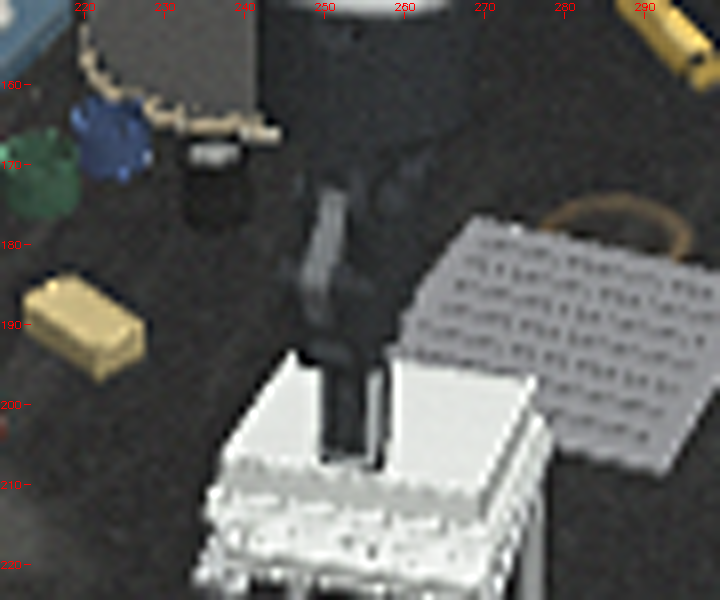

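servo_tool:
  increments:
    - {"slide": [0,-0.01,0.002],"delta_rot": [0,0,0]}
    - {"slide": [0,-0.02,0.004],"delta_rot": [0,0,0]}
    - {"slide": [0,-0.03,0.0065],"delta_rot": [-0.03,0,0]}
    - {"slide": [0,-0.04,0.01],"delta_rot": [-0.08,0,0]}
    - {"slide": [0,-0.05,0.0135],"delta_rot": [-0.13,0,0]}
    - {"slide": [0,-0.06,0.017],"delta_rot": [-0.17,0,0]}
    - {"slide": [0,-0.07,0.02],"delta_rot": [-0.2,0,0]}
    - {"slide": [0,-0.0713,0.0203],"delta_rot": [-0.2,0.003,0]}
    - {"slide": [0,-0.0713,0.0203],"delta_rot": [-0.2,0.003,0]}
    - {"slide": [0,-0.0713,0.0203],"delta_rot": [-0.2,0.003,0]}

```text
time: 8.35
position: [0.5451, 0.0578, 0.26]
orientation: [-1.57, -0.021, 0.022]
force: [0.0, 0.4, -2.1]
gripper_width: 0.076
```

```bash
python3 - <<'E'
from h import *
go([.545,-.244,.26],Rdown(91.7))
s=snap("side","4"); t=snap("top","4")
crop(s,190,130,110,100,7,"pics/c10.png"); crop(t,190,160,100,75,7.5,"pics/c11.png")
E
```

```text
t 8.35 pos [0.5451 0.0578 0.26  ] q [-0.353   0.2638  0.2234  1.8363 -0.0671  1.0493  1.4949] F [ 0.028   0.4372 -2.0516] gw 0.076
slide [-0.0084 -0.     -0.3017] rot [-0.0003 -0.0021 -0.0007] dist 0.302 ang 0.1
```

View pics/c10.png

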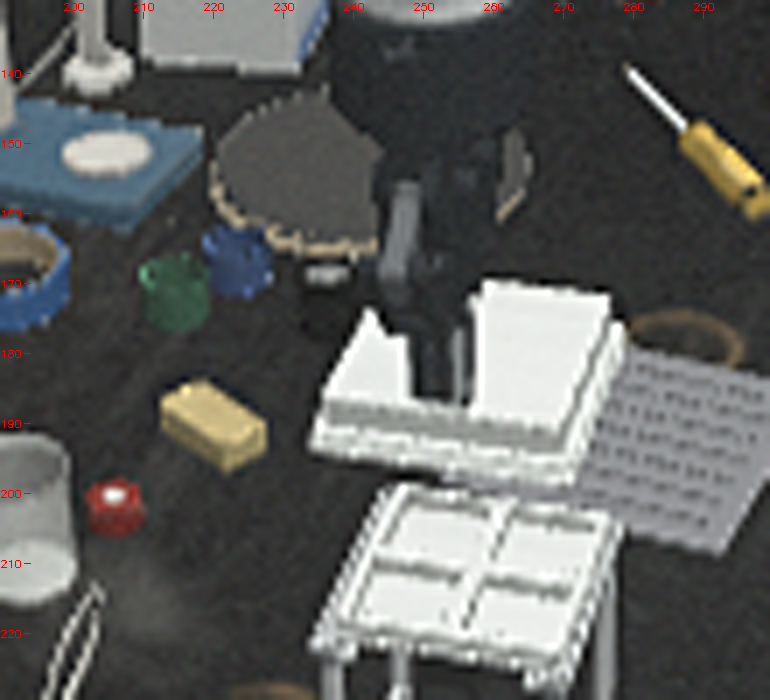

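View pics/c11.png

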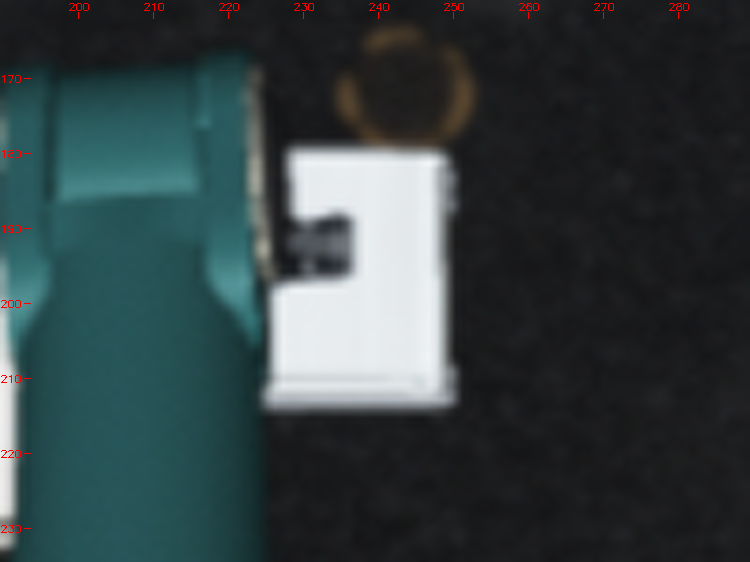

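servo_tool:
  increments:
    - {"slide": [-0.0005,0,-0.015],"delta_rot": [0,0,0]}
    - {"slide": [-0.001,0,-0.045],"delta_rot": [0,0,0]}
    - {"slide": [-0.002,0,-0.08],"delta_rot": [0,0,0]}
    - {"slide": [-0.003,0,-0.115],"delta_rot": [0,0,0]}
    - {"slide": [-0.004,0,-0.15],"delta_rot": [0,0,0]}
    - {"slide": [-0.005,0,-0.185],"delta_rot": [0,0,0]}
    - {"slide": [-0.006,0,-0.22],"delta_rot": [0,0,0]}
    - {"slide": [-0.007,0,-0.255],"delta_rot": [0,0,0]}
    - {"slide": [-0.008,0,-0.285],"delta_rot": [0,0,0]}
    - {"slide": [-0.0084,0,-0.302],"delta_rot": [0,0,0]}

```text
time: 9.45
position: [0.5438, -0.2487, 0.26]
orientation: [-1.572, -0.018, 0.019]
force: [-0.4, 0.3, -1.5]
gripper_width: 0.074
```

```bash
python3 - <<'E'
from h import *
go([.545,-.244,.045],Rdown(91.7))
E
```

```text
t 9.45 pos [ 0.5438 -0.2487  0.26  ] q [ 0.0812  0.3584  0.3729  1.726  -0.1427  1.0846  2.0938] F [-0.3547  0.2606 -1.4892] gw 0.074
slide [0.0016 0.215  0.005 ] rot [ 0.0017 -0.0061 -0.0012] dist 0.215 ang 0.4
```

servo_tool:
  increments:
    - {"slide": [0,0.01,0.0005],"delta_rot": [0,0,0]}
    - {"slide": [0,0.03,0.001],"delta_rot": [0,-0.002,0]}
    - {"slide": [0,0.055,0.002],"delta_rot": [0,-0.003,0]}
    - {"slide": [0.001,0.08,0.003],"delta_rot": [0,-0.004,0]}
    - {"slide": [0.001,0.105,0.004],"delta_rot": [0,-0.005,0]}
    - {"slide": [0.0015,0.13,0.005],"delta_rot": [0,-0.006,0]}
    - {"slide": [0.0015,0.155,0.005],"delta_rot": [0,-0.006,0]}
    - {"slide": [0.0015,0.175,0.005],"delta_rot": [0,-0.006,0]}
    - {"slide": [0.0015,0.19,0.005],"delta_rot": [0,-0.006,0]}
    - {"slide": [0.0015,0.2,0.005],"delta_rot": [0,-0.006,0]}

```text
time: 10.45
position: [0.5461, -0.2379, 0.0585]
orientation: [-1.57, -0.026, 0.029]
force: [-0.2, -0.7, -1.8]
gripper_width: 0.079
```

```bash
python3 - <<'E'
from h import *
go([.545,-.244,.0335],Rdown(91.7))
E
```

```text
t 10.45 pos [ 0.5461 -0.2379  0.0585] q [ 0.1349  0.6119  0.2898  1.8652 -0.2568  0.7032  2.1784] F [-0.1621 -0.715  -1.7563] gw 0.079
slide [-0.0012  0.025  -0.0061] rot [-0.001   0.0055 -0.0021] dist 0.026 ang 0.3
```

servo_tool:
  increments:
    - {"slide": [0,0.003,-0.001],"delta_rot": [0,0,0]}
    - {"slide": [0,0.006,-0.002],"delta_rot": [0,0,0]}
    - {"slide": [0,0.009,-0.003],"delta_rot": [0,0,0]}
    - {"slide": [-0.001,0.012,-0.004],"delta_rot": [0,0.003,0]}
    - {"slide": [-0.001,0.015,-0.005],"delta_rot": [0,0.005,0]}
    - {"slide": [-0.001,0.018,-0.006],"delta_rot": [0,0.005,0]}
    - {"slide": [-0.001,0.02,-0.006],"delta_rot": [0,0.005,0]}
    - {"slide": [-0.001,0.022,-0.006],"delta_rot": [0,0.005,0]}
    - {"slide": [-0.001,0.024,-0.006],"delta_rot": [0,0.005,0]}
    - {"slide": [-0.001,0.0245,-0.006],"delta_rot": [0,0.005,0]}

```text
time: 11.45
position: [0.546, -0.2446, 0.0354]
orientation: [-1.57, -0.023, 0.024]
force: [0.1, 0.2, -1.8]
gripper_width: 0.075
```

```bash
python3 - <<'E'
from h import *
go([.545,-.244,.0335],Rdown(91.7))
s=snap("side","5"); crop(s,220,130,110,100,7,"pics/c12.png")
E
```

```text
t 11.45 pos [ 0.546  -0.2446  0.0354] q [ 0.1555  0.6506  0.2774  1.8646 -0.2725  0.6638  2.1955] F [ 0.0794  0.1895 -1.7662] gw 0.075
slide [-0.001   0.0019  0.0006] rot [-0.0002  0.     -0.0006] dist 0.002 ang 0.0
```

View pics/c12.png

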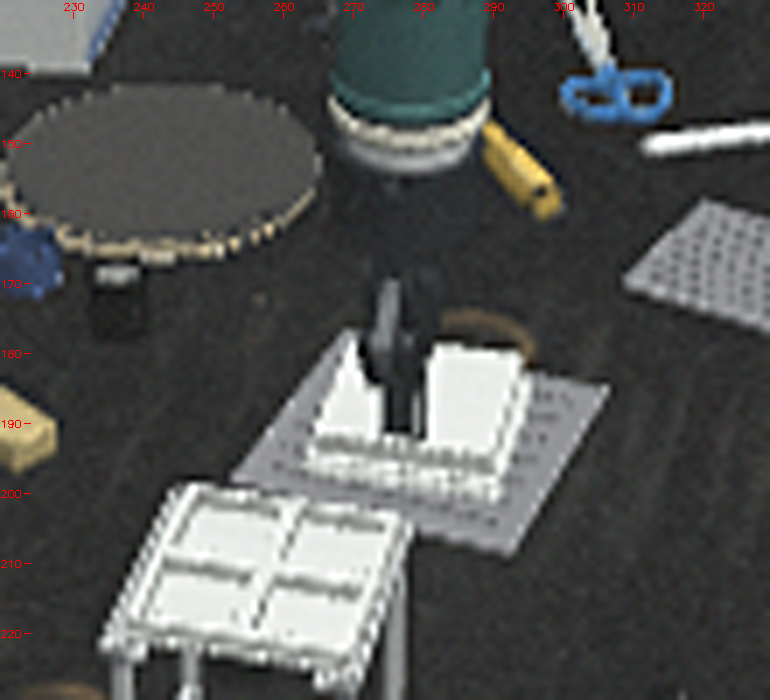

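Lid hangs level just over the mat's centre (about pixel 278,190). Lower the last 2 mm, then let go.

servo_tool:
  increments:
    - {"slide": [0,0.001,0],"delta_rot": [0,0,0]}
    - {"slide": [0,0.002,0],"delta_rot": [0,0,0]}
    - {"slide": [0,0.0025,0],"delta_rot": [0,0,0]}
    - {"slide": [0,0.003,0],"delta_rot": [0,0,0]}
    - {"slide": [0,0.003,0],"delta_rot": [0,0,0]}
    - {"slide": [0,0.003,0],"delta_rot": [0,0,0]}
    - {"slide": [0,0.003,0],"delta_rot": [0,0,0]}
    - {"slide": [0,0.003,0],"delta_rot": [0,0,0]}
    - {"slide": [0,0.003,0],"delta_rot": [0,0,0]}
    - {"slide": [0,0.003,0],"delta_rot": [0,0,0]}

```text
time: 12.5
position: [0.5462, -0.2447, 0.0333]
orientation: [-1.57, -0.023, 0.023]
force: [-1.4, 1.5, 6.2]
gripper_width: 0.077
```

servo_tool:
  increments:
    - {"slide": [0,0,0],"delta_rot": [0,0,0]}
    - {"slide": [0,0,0],"delta_rot": [0,0,0]}
    - {"slide": [0,0,0],"delta_rot": [0,0,0]}
    - {"slide": [0,0,0],"delta_rot": [0,0,0]}
    - {"slide": [0,0,0],"delta_rot": [0,0,0]}
    - {"slide": [0,0,0],"delta_rot": [0,0,0]}
    - {"slide": [0,0,0],"delta_rot": [0,0,0]}
    - {"slide": [0,0,0],"delta_rot": [0,0,0]}
    - {"slide": [0,0,0],"delta_rot": [0,0,0]}
    - {"slide": [0,0,0],"delta_rot": [0,0,0]}
  fingers: 0.024

```text
time: 13.5
position: [0.5461, -0.2447, 0.0327]
orientation: [-1.571, -0.023, 0.023]
force: [-0.6, -0.1, -0.9]
gripper_width: 0.282
```

```bash
python3 - <<'E'
from h import *
go([.545,-.244,.24],Rdown(91.7))
E
```

```text
t 13.50 pos [ 0.5461 -0.2447  0.0327] q [ 0.1569  0.655   0.2757  1.865  -0.2742  0.6587  2.1969] F [-0.6219 -0.1287 -0.8958] gw 0.282
slide [-0.0011 -0.2073  0.0007] rot [-0.     -0.0001 -0.0003] dist 0.207 ang 0.0
```

servo_tool:
  increments:
    - {"slide": [0,-0.01,0],"delta_rot": [0,0,0]}
    - {"slide": [0,-0.035,0],"delta_rot": [0,0,0]}
    - {"slide": [0,-0.075,0],"delta_rot": [0,0,0]}
    - {"slide": [0,-0.115,0],"delta_rot": [0,0,0]}
    - {"slide": [0,-0.15,0.01],"delta_rot": [0,0,0]}
    - {"slide": [0,-0.18,0.03],"delta_rot": [0,0.05,0]}
    - {"slide": [0,-0.2,0.06],"delta_rot": [0,0.12,0]}
    - {"slide": [0,-0.205,0.1],"delta_rot": [0,0.2,0]}
    - {"slide": [0,-0.205,0.14],"delta_rot": [0,0.28,0]}
    - {"slide": [0,-0.205,0.18],"delta_rot": [0,0.36,0]}

```text
time: 14.5
position: [0.5407, -0.0634, 0.239]
orientation: [-1.554, 0.261, -0.263]
force: [1.7, -0.5, 0.0]
gripper_width: 0.282
```

```bash
python3 - <<'E'
from h import *
go([.558,.2793,.15],Rdown(46.7))
E
```

```text
t 14.50 pos [ 0.5407 -0.0634  0.239 ] q [-0.2611  0.2838  0.3814  1.8776 -0.1247  1.0016  1.4104] F [ 1.6526 -0.5207  0.038 ] gw 0.282
slide [-0.0962  0.0892  0.3293] rot [-0.0012  0.4216  0.0012] dist 0.354 ang 24.2
```

servo_tool:
  increments:
    - {"slide": [-0.0096,0,0.033],"delta_rot": [0,0.04,0]}
    - {"slide": [-0.021,0,0.073],"delta_rot": [0,0.09,0]}
    - {"slide": [-0.033,0.005,0.113],"delta_rot": [0,0.14,0]}
    - {"slide": [-0.045,0.01,0.153],"delta_rot": [0,0.19,0]}
    - {"slide": [-0.057,0.02,0.193],"delta_rot": [0,0.24,0]}
    - {"slide": [-0.068,0.035,0.233],"delta_rot": [0,0.29,0]}
    - {"slide": [-0.08,0.05,0.273],"delta_rot": [0,0.34,0]}
    - {"slide": [-0.09,0.07,0.307],"delta_rot": [0,0.39,0]}
    - {"slide": [-0.0962,0.085,0.329],"delta_rot": [0,0.42,0]}
    - {"slide": [-0.0962,0.089,0.3293],"delta_rot": [0,0.4216,0]}
  fingers: 0.046

```text
time: 15.5
position: [0.5546, 0.2823, 0.1472]
orientation: [-1.491, 0.586, -0.581]
force: [-0.6, -0.3, 0.7]
gripper_width: 0.538
```

```bash
python3 - <<'E'
from h import *
go([.558,.2793,.0145],Rdown(46.7))
s=snap("side","6"); t=snap("top","6")
crop(s,185,255,110,110,6,"pics/c13.png")
crop(s,220,150,110,90,7,"pics/c14.png")
print(filled(s,(200,288,70,62)))
E
```

```text
t 15.50 pos [0.5546 0.2823 0.1472] q [-0.7485  0.5228  0.3018  1.7575 -0.1939  0.8925  0.4626] F [-0.5801 -0.2701  0.6698] gw 0.538
slide [0.0048 0.1327 0.0003] rot [ 0.0015  0.0096 -0.0022] dist 0.133 ang 0.6
[(np.float64(267.76), np.float64(334.24), 17), (np.float64(214.59), np.float64(334.71), 152), (np.float64(226.13), np.float64(308.47), 131), (np.float64(261.96), np.float64(302.71), 115), (np.float64(204.57), np.float64(297.98), 239)]
```

View pics/c13.png

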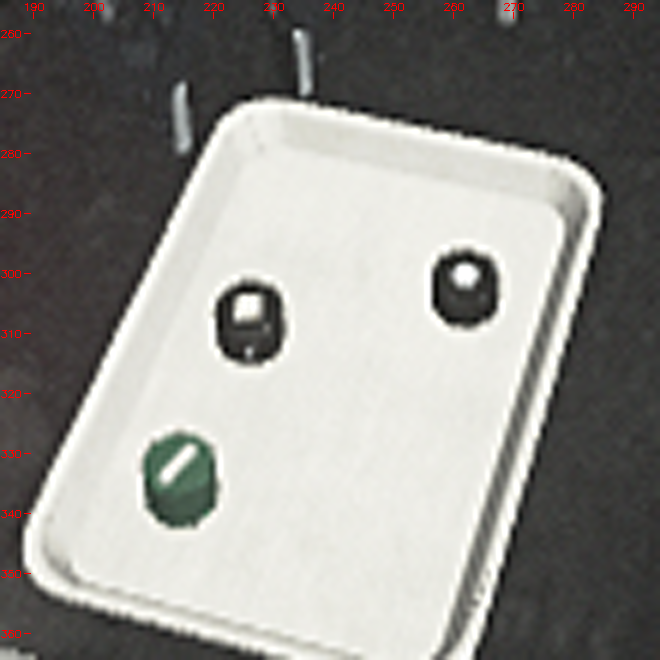

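View pics/c14.png

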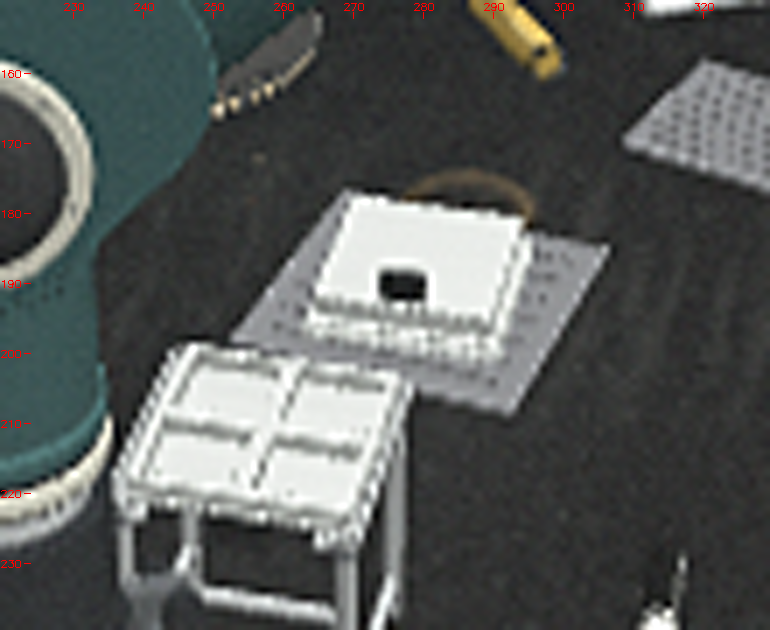

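servo_tool:
  increments:
    - {"slide": [0.001,0.01,0],"delta_rot": [0,0.002,0]}
    - {"slide": [0.002,0.025,0],"delta_rot": [0,0.004,0]}
    - {"slide": [0.003,0.04,0],"delta_rot": [0,0.006,0]}
    - {"slide": [0.004,0.055,0],"delta_rot": [0,0.008,0]}
    - {"slide": [0.005,0.07,0],"delta_rot": [0,0.01,0]}
    - {"slide": [0.005,0.085,0],"delta_rot": [0,0.01,0]}
    - {"slide": [0.005,0.1,0],"delta_rot": [0,0.01,0]}
    - {"slide": [0.005,0.11,0],"delta_rot": [0,0.01,0]}
    - {"slide": [0.005,0.115,0],"delta_rot": [0,0.01,0]}
    - {"slide": [0.005,0.115,0],"delta_rot": [0,0.01,0]}

```text
time: 16.6
position: [0.5598, 0.2744, 0.0329]
orientation: [-1.489, 0.597, -0.595]
force: [-0.2, 1.0, 0.5]
gripper_width: 0.54
```

```bash
python3 - <<'E'
from h import *
go([.558,.2793,.0145],Rdown(46.7))
print(onz("side",258.9,212.3,.140))
for p in ((.546,.015,.140),(.5453,.0151,.140)): print(proj("side",p))
E
```

```text
t 16.60 pos [0.5598 0.2744 0.0329] q [-0.6992  0.6842  0.2574  1.7988 -0.2548  0.6925  0.509 ] F [-0.2103  1.0189  0.4565] gw 0.54
slide [-0.0047  0.0184  0.0023] rot [ 0.0014 -0.0061 -0.0005] dist 0.019 ang 0.4
[0.5402 0.0183 0.14  ]
[257.3197 211.3173]
[257.5359 211.3748]
```

servo_tool:
  increments:
    - {"slide": [-0.002,0.0,0.001],"delta_rot": [0,0,0]}
    - {"slide": [-0.004,0.0,0.002],"delta_rot": [0,-0.003,0]}
    - {"slide": [-0.0047,0.002,0.0023],"delta_rot": [0,-0.006,0]}
    - {"slide": [-0.0047,0.005,0.0023],"delta_rot": [0,-0.006,0]}
    - {"slide": [-0.0047,0.008,0.0023],"delta_rot": [0,-0.006,0]}
    - {"slide": [-0.0047,0.011,0.0023],"delta_rot": [0,-0.006,0]}
    - {"slide": [-0.0047,0.014,0.0023],"delta_rot": [0,-0.006,0]}
    - {"slide": [-0.0047,0.016,0.0023],"delta_rot": [0,-0.006,0]}
    - {"slide": [-0.0047,0.018,0.0023],"delta_rot": [0,-0.006,0]}
    - {"slide": [-0.0047,0.018,0.0023],"delta_rot": [0,-0.006,0]}

```text
time: 17.6
position: [0.5582, 0.2793, 0.0153]
orientation: [-1.489, 0.592, -0.591]
force: [-0.4, -1.2, -0.1]
gripper_width: 0.536
```

servo_tool:
  increments:
    - {"slide": [0,0,0],"delta_rot": [0,0,0]}
    - {"slide": [0,0,0],"delta_rot": [0,0,0]}
    - {"slide": [0,0,0],"delta_rot": [0,0,0]}
    - {"slide": [0,0,0],"delta_rot": [0,0,0]}
    - {"slide": [0,0,0],"delta_rot": [0,0,0]}
    - {"slide": [0,0,0],"delta_rot": [0,0,0]}
    - {"slide": [0,0,0],"delta_rot": [0,0,0]}
    - {"slide": [0,0,0],"delta_rot": [0,0,0]}
    - {"slide": [0,0,0],"delta_rot": [0,0,0]}
    - {"slide": [0,0,0],"delta_rot": [0,0,0]}
  fingers: 0.015
  newtons: 30

```text
time: 18.6
position: [0.5586, 0.2795, 0.0159]
orientation: [-1.488, 0.591, -0.591]
force: [-0.7, -0.0, 3.8]
gripper_width: 0.329
```

```bash
python3 - <<'E'
from h import *
go([.558,.2793,.22],Rdown(46.7))
s=snap("side","7"); crop(s,185,255,110,110,6,"pics/c15.png")
E
```

```text
t 18.60 pos [0.5586 0.2795 0.0159] q [-0.6996  0.7108  0.247   1.7988 -0.2621  0.6638  0.5124] F [-0.6568 -0.0232  3.8224] gw 0.329
slide [-0.0003 -0.2041 -0.0005] rot [-0.0003 -0.0002 -0.    ] dist 0.204 ang 0.0
```

View pics/c15.png

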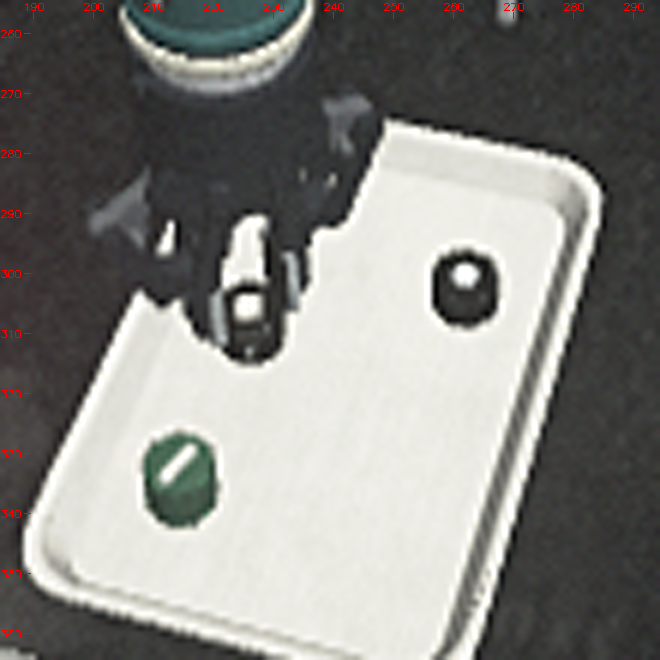

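```bash
python3 - <<'E'
from h import *
s=cv2.imread("pics/side6.png")
crop(s,232,192,54,44,14,"pics/c16.png",grid=5)
t=cv2.imread("pics/top6.png"); crop(t,200,170,64,54,12,"pics/c17.png",grid=5)
E
```

```text
(no output)
```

View pics/c16.png

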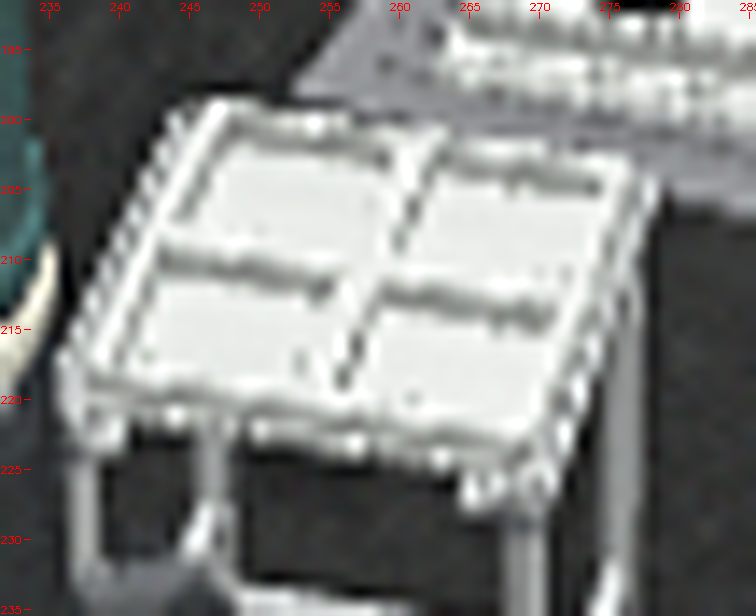

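View pics/c17.png

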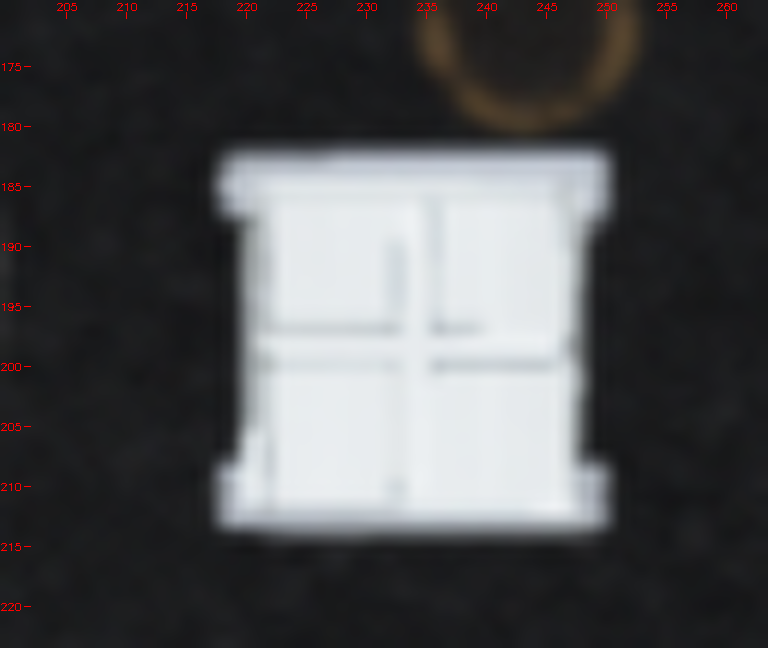

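```bash
python3 - <<'E'
from h import *
c=onz("top",234.1,198.4,.140); print("cross",c)
L=onz("top",220,198,.1425);Rr=onz("top",247.8,198.4,.1425); print(L,Rr,(L+Rr)/2)
a=onz("top",217.8,198,.134);b=onz("top",250.2,198,.134); print("rack y",(a+b)/2)
a=onz("top",234,182,.132);b=onz("top",234,213.8,.132); print("rack x",(a+b)/2, a-b)
th=np.radians(91.7-0); ex=np.array([np.cos(th),np.sin(th),0]); ey=np.array([-ex[1],ex[0],0])
C=np.array([.5455,.0150,0])
for i in (1,-1):
  for j in (1,-1): print("cell x%+d y%+d"%(i,j), C+.024*(i*ex+j*ey))
E
```

```text
cross [0.5449 0.0141 0.14  ]
[0.5446 0.0634 0.1425] [ 0.5461 -0.0341  0.1425] [0.5454 0.0146 0.1425]
rack y [0.5468 0.0148 0.134 ]
rack x [0.5475 0.015  0.132 ] [0.1125 0.004  0.    ]
cell x+1 y+1 [0.5208 0.0383 0.    ]
cell x+1 y-1 [0.5688 0.0397 0.    ]
cell x-1 y+1 [ 0.5222 -0.0097  0.    ]
cell x-1 y-1 [ 0.5702 -0.0083  0.    ]
```

servo_tool:
  increments:
    - {"slide": [0,-0.01,0],"delta_rot": [0,0,0]}
    - {"slide": [0,-0.035,0],"delta_rot": [0,0,0]}
    - {"slide": [0,-0.07,0],"delta_rot": [0,0,0]}
    - {"slide": [0,-0.105,0],"delta_rot": [0,0,0]}
    - {"slide": [0,-0.14,0],"delta_rot": [0,0,0]}
    - {"slide": [0.01,-0.17,-0.01],"delta_rot": [0,0,0]}
    - {"slide": [0.03,-0.19,-0.03],"delta_rot": [0,0,0]}
    - {"slide": [0.05,-0.2,-0.05],"delta_rot": [0,0,0]}
    - {"slide": [0.075,-0.204,-0.07],"delta_rot": [0,0,0]}
    - {"slide": [0.1,-0.204,-0.095],"delta_rot": [0,0,0]}

```text
time: 19.65
position: [0.5662, 0.1413, 0.2208]
orientation: [-1.488, 0.589, -0.591]
force: [0.7, -0.4, -0.3]
gripper_width: 0.329
```

```bash
python3 - <<'E'
from h import *
go([.5702,-.0085,.2],Rdown(46.7))
E
```

```text
t 19.65 pos [0.5662 0.1413 0.2208] q [-0.5922  0.3732  0.3687  1.8022 -0.1582  0.9936  0.656 ] F [ 0.7377 -0.3787 -0.2789] gw 0.329
slide [ 0.1055  0.0207 -0.1064] rot [-0.0015  0.0011  0.0002] dist 0.151 ang 0.1
```

servo_tool:
  increments:
    - {"slide": [0.014,0,-0.014],"delta_rot": [0,0,0]}
    - {"slide": [0.03,0,-0.03],"delta_rot": [0,0,0]}
    - {"slide": [0.046,0,-0.046],"delta_rot": [0,0,0]}
    - {"slide": [0.062,0,-0.062],"delta_rot": [0,0,0]}
    - {"slide": [0.078,0,-0.078],"delta_rot": [0,0,0]}
    - {"slide": [0.092,0.005,-0.093],"delta_rot": [0,0,0]}
    - {"slide": [0.102,0.01,-0.103],"delta_rot": [0,0,0]}
    - {"slide": [0.1055,0.015,-0.1064],"delta_rot": [0,0,0]}
    - {"slide": [0.1055,0.02,-0.1064],"delta_rot": [0,0,0]}
    - {"slide": [0.1055,0.0207,-0.1064],"delta_rot": [0,0,0]}

```text
time: 20.65
position: [0.5693, -0.0068, 0.198]
orientation: [-1.489, 0.592, -0.589]
force: [-0.4, 0.1, -0.3]
gripper_width: 0.328
```

```bash
python3 - <<'E'
from h import *
go([.5702,-.0085,.148],Rdown(46.7))
E
```

```text
t 20.65 pos [ 0.5693 -0.0068  0.198 ] q [-0.3736  0.3819  0.4119  1.8568 -0.186   0.9424  0.9382] F [-0.4042  0.1359 -0.3369] gw 0.328
slide [ 0.0019  0.05   -0.0005] rot [ 0.001   0.0011 -0.0018] dist 0.050 ang 0.1
```

servo_tool:
  increments:
    - {"slide": [0.001,0.004,0],"delta_rot": [0,0,0]}
    - {"slide": [0.002,0.01,0],"delta_rot": [0,0,0]}
    - {"slide": [0.002,0.016,0],"delta_rot": [0,0,0]}
    - {"slide": [0.002,0.022,0],"delta_rot": [0,0,0]}
    - {"slide": [0.002,0.028,0],"delta_rot": [0,0,0]}
    - {"slide": [0.002,0.034,0],"delta_rot": [0,0,0]}
    - {"slide": [0.002,0.037,0],"delta_rot": [0,0,0]}
    - {"slide": [0.002,0.037,0],"delta_rot": [0,0,0]}
    - {"slide": [0.002,0.037,0],"delta_rot": [0,0,0]}
    - {"slide": [0.002,0.037,0],"delta_rot": [0,0,0]}

```text
time: 21.65
position: [0.5715, -0.0095, 0.1623]
orientation: [-1.489, 0.591, -0.591]
force: [-0.4, -0.1, 0.3]
gripper_width: 0.325
```

```bash
python3 - <<'E'
from h import *
go([.5702,-.0085,.1464],Rdown(46.7))
s=snap("side","8"); crop(s,220,160,80,75,9,"pics/c18.png")
E
```

```text
t 21.65 pos [ 0.5715 -0.0095  0.1623] q [-0.3553  0.431   0.3986  1.8808 -0.2137  0.871   0.9637] F [-0.3957 -0.1002  0.3044] gw 0.325
slide [-0.0016  0.0159 -0.0002] rot [-0.0003 -0.0002  0.0002] dist 0.016 ang 0.0
```

View pics/c18.png

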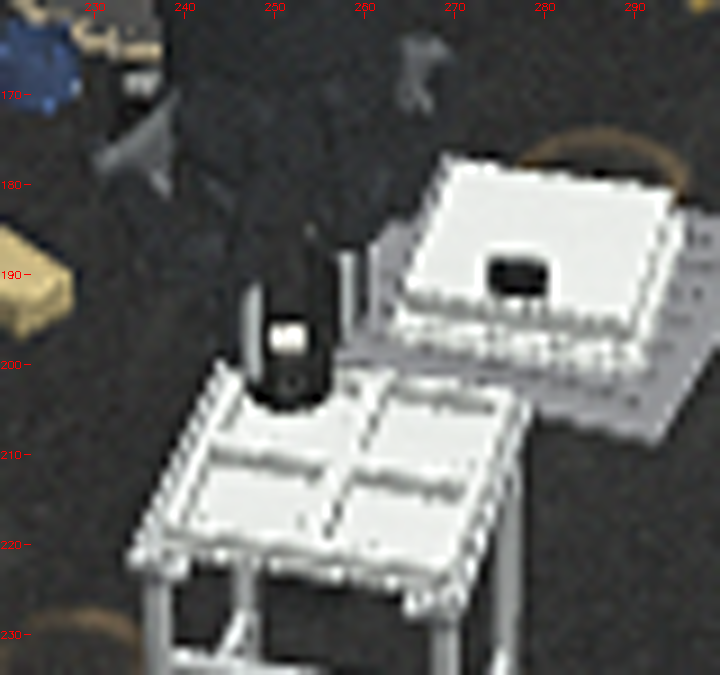

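servo_tool:
  increments:
    - {"slide": [-0.001,0.002,0],"delta_rot": [0,0,0]}
    - {"slide": [-0.0016,0.004,0],"delta_rot": [0,0,0]}
    - {"slide": [-0.0016,0.006,0],"delta_rot": [0,0,0]}
    - {"slide": [-0.0016,0.008,0],"delta_rot": [0,0,0]}
    - {"slide": [-0.0016,0.01,0],"delta_rot": [0,0,0]}
    - {"slide": [-0.0016,0.012,0],"delta_rot": [0,0,0]}
    - {"slide": [-0.0016,0.0135,0],"delta_rot": [0,0,0]}
    - {"slide": [-0.0016,0.015,0],"delta_rot": [0,0,0]}
    - {"slide": [-0.0016,0.016,0],"delta_rot": [0,0,0]}
    - {"slide": [-0.0016,0.016,0],"delta_rot": [0,0,0]}

```text
time: 22.7
position: [0.5701, -0.0084, 0.1468]
orientation: [-1.488, 0.591, -0.591]
force: [-2.9, 0.1, 6.1]
gripper_width: 0.325
```

```bash
python3 - <<'E'
from h import *
go([.5702,-.0085,.1464],Rdown(46.7))
E
```

```text
t 22.70 pos [ 0.5701 -0.0084  0.1468] q [-0.3505  0.4505  0.3909  1.894  -0.2253  0.8401  0.9713] F [-2.8873  0.1168  6.0847] gw 0.325
slide [ 0.0001  0.0004 -0.0001] rot [-0.0002 -0.0003 -0.0005] dist 0.000 ang 0.0
```

On the floor (6 N up at the expected height). Release, then rise.

servo_tool:
  increments:
    - {"slide": [0,0,0],"delta_rot": [0,0,0]}
    - {"slide": [0,0,0],"delta_rot": [0,0,0]}
    - {"slide": [0,0,0],"delta_rot": [0,0,0]}
    - {"slide": [0,0,0],"delta_rot": [0,0,0]}
    - {"slide": [0,-0.005,0],"delta_rot": [0,0,0]}
    - {"slide": [0,-0.015,0],"delta_rot": [0,0,0]}
    - {"slide": [0,-0.03,0],"delta_rot": [0,0,0]}
    - {"slide": [0,-0.05,0],"delta_rot": [0,0,0]}
    - {"slide": [0,-0.065,0],"delta_rot": [0,0,0]}
    - {"slide": [0,-0.07,0],"delta_rot": [0,0,0]}
  fingers: 0.038

```text
time: 23.7
position: [0.5714, -0.0084, 0.2188]
orientation: [-1.487, 0.588, -0.594]
force: [-0.3, 0.1, 0.0]
gripper_width: 0.448
```

```bash
python3 - <<'E'
from h import *
go([.4717,.2357,.15],Rdown(46.7))
s=snap("side","9"); crop(s,220,160,80,75,9,"pics/c19.png")
print(filled(s,(200,288,70,62)))
E
```

```text
t 23.70 pos [ 0.5714 -0.0084  0.2188] q [-0.3796  0.3574  0.4209  1.838  -0.1741  0.9782  0.9297] F [-0.3028  0.1442  0.025 ] gw 0.448
slide [-0.2401  0.0685  0.109 ] rot [-0.0032 -0.0002  0.0025] dist 0.272 ang 0.2
[(np.float64(214.59), np.float64(334.71), 152), (np.float64(261.97), np.float64(302.77), 116), (np.float64(204.57), np.float64(297.98), 239)]
```

View pics/c19.png

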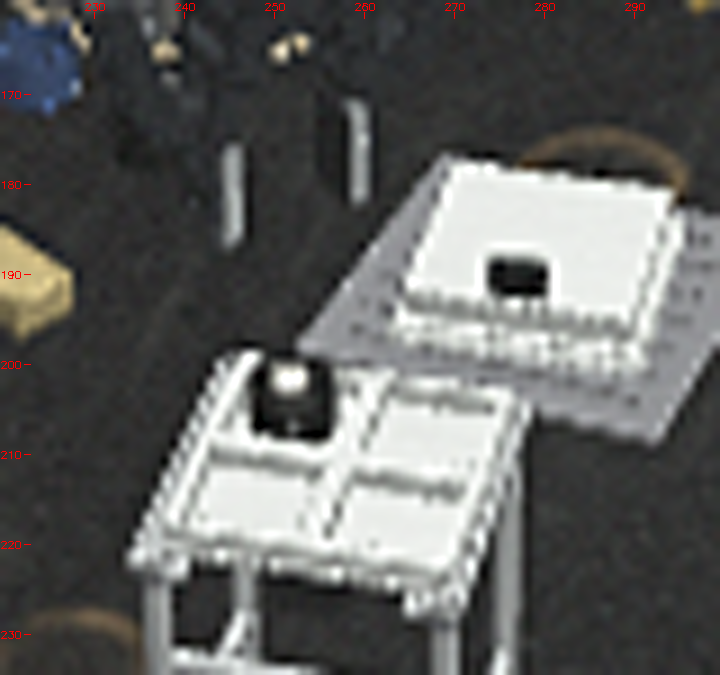

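servo_tool:
  increments:
    - {"slide": [-0.02,0,0.009],"delta_rot": [0,0,0]}
    - {"slide": [-0.05,0,0.023],"delta_rot": [0,0,0]}
    - {"slide": [-0.085,0,0.039],"delta_rot": [0,0,0]}
    - {"slide": [-0.12,0,0.055],"delta_rot": [0,0,0]}
    - {"slide": [-0.155,0.005,0.07],"delta_rot": [0,0,0]}
    - {"slide": [-0.19,0.02,0.086],"delta_rot": [0,0,0]}
    - {"slide": [-0.215,0.04,0.098],"delta_rot": [0,0,0]}
    - {"slide": [-0.235,0.065,0.107],"delta_rot": [0,0,0]}
    - {"slide": [-0.24,0.095,0.109],"delta_rot": [0,0,0]}
    - {"slide": [-0.24,0.12,0.109],"delta_rot": [0,0,0]}
  fingers: 0.046

```text
time: 24.75
position: [0.4686, 0.2369, 0.0942]
orientation: [-1.49, 0.59, -0.588]
force: [0.0, -0.2, 0.7]
gripper_width: 0.539
```

```bash
python3 - <<'E'
from h import *
go([.4717,.2357,.035],Rdown(46.7))
E
```

```text
t 24.75 pos [0.4686 0.2369 0.0942] q [-0.7517  0.4573  0.2717  2.0236 -0.1892  0.6859  0.4585] F [ 0.0313 -0.2298  0.6622] gw 0.539
slide [0.0031 0.0592 0.0013] rot [ 0.0015  0.0029 -0.0012] dist 0.059 ang 0.2
```

servo_tool:
  increments:
    - {"slide": [0.001,0.006,0.0005],"delta_rot": [0,0,0]}
    - {"slide": [0.002,0.015,0.001],"delta_rot": [0,0,0]}
    - {"slide": [0.003,0.025,0.001],"delta_rot": [0,0,0]}
    - {"slide": [0.003,0.035,0.001],"delta_rot": [0,0,0]}
    - {"slide": [0.003,0.045,0.001],"delta_rot": [0,0,0]}
    - {"slide": [0.003,0.053,0.001],"delta_rot": [0,0,0]}
    - {"slide": [0.003,0.059,0.001],"delta_rot": [0,0,0]}
    - {"slide": [0.003,0.059,0.001],"delta_rot": [0,0,0]}
    - {"slide": [0.003,0.059,0.001],"delta_rot": [0,0,0]}
    - {"slide": [0.003,0.059,0.001],"delta_rot": [0,0,0]}

```text
time: 25.75
position: [0.4734, 0.2344, 0.0374]
orientation: [-1.488, 0.591, -0.591]
force: [-0.3, -0.4, 0.0]
gripper_width: 0.533
```

```bash
python3 - <<'E'
from h import *
go([.4717,.2357,.0145],Rdown(46.7))
E
```

```text
t 25.75 pos [0.4734 0.2344 0.0374] q [-0.7128  0.5594  0.2364  2.0348 -0.2321  0.5717  0.4995] F [-0.2539 -0.3747  0.0068] gw 0.533
slide [-0.0021  0.0229 -0.0003] rot [-0.0006 -0.0002  0.    ] dist 0.023 ang 0.0
```

servo_tool:
  increments:
    - {"slide": [-0.001,0.002,0],"delta_rot": [0,0,0]}
    - {"slide": [-0.002,0.005,0],"delta_rot": [0,0,0]}
    - {"slide": [-0.002,0.009,0],"delta_rot": [0,0,0]}
    - {"slide": [-0.002,0.013,0],"delta_rot": [0,0,0]}
    - {"slide": [-0.002,0.017,0],"delta_rot": [0,0,0]}
    - {"slide": [-0.002,0.02,0],"delta_rot": [0,0,0]}
    - {"slide": [-0.002,0.0235,0],"delta_rot": [0,0,0]}
    - {"slide": [-0.002,0.0235,0],"delta_rot": [0,0,0]}
    - {"slide": [-0.002,0.0235,0],"delta_rot": [0,0,0]}
    - {"slide": [-0.002,0.0235,0],"delta_rot": [0,0,0]}

```text
time: 26.75
position: [0.4718, 0.2357, 0.0137]
orientation: [-1.489, 0.591, -0.591]
force: [-0.0, -0.4, -0.0]
gripper_width: 0.544
```

servo_tool:
  increments:
    - {"slide": [0,0,0],"delta_rot": [0,0,0]}
    - {"slide": [0,0,0],"delta_rot": [0,0,0]}
    - {"slide": [0,0,0],"delta_rot": [0,0,0]}
    - {"slide": [0,0,0],"delta_rot": [0,0,0]}
    - {"slide": [0,0,0],"delta_rot": [0,0,0]}
    - {"slide": [0,0,0],"delta_rot": [0,0,0]}
    - {"slide": [0,0,0],"delta_rot": [0,0,0]}
    - {"slide": [0,0,0],"delta_rot": [0,0,0]}
    - {"slide": [0,0,0],"delta_rot": [0,0,0]}
    - {"slide": [0,0,0],"delta_rot": [0,0,0]}
  fingers: 0.015
  newtons: 30

```text
time: 27.75
position: [0.4718, 0.2357, 0.0139]
orientation: [-1.488, 0.591, -0.591]
force: [-1.6, -0.5, 5.3]
gripper_width: 0.323
```

```bash
python3 - <<'E'
from h import *
go([.5688,.0395,.21],Rdown(46.7))
s=snap("side","10"); crop(s,185,255,110,110,6,"pics/c20.png")
E
```

```text
t 27.75 pos [0.4718 0.2357 0.0139] q [-0.7023  0.6014  0.2189  2.0391 -0.248   0.5255  0.5095] F [-1.6121 -0.5064  5.3281] gw 0.323
slide [ 0.2052 -0.1962 -0.0762] rot [-0.0002 -0.0003 -0.0002] dist 0.294 ang 0.0
```

View pics/c20.png

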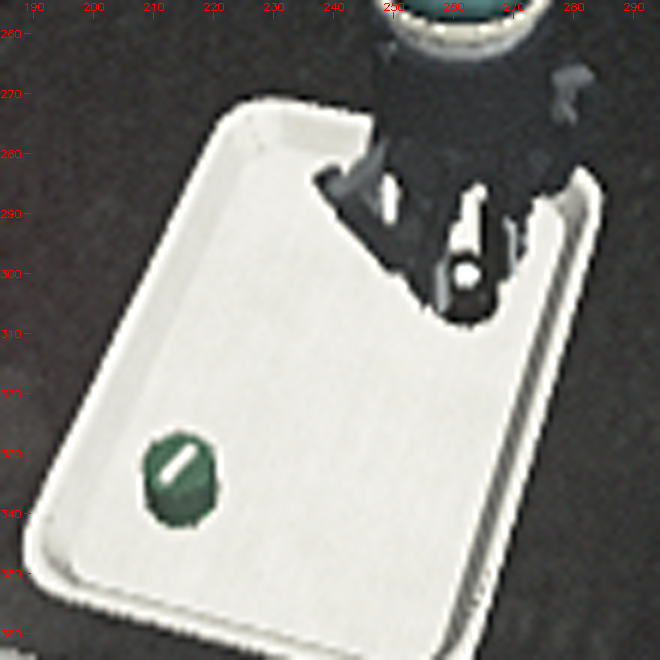

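```bash
python3 - <<'E'
from h import *
go([.5208,.0383,.2],Rdown(46.7))
E
```

```text
t 27.80 pos [0.4718 0.2357 0.0139] q [-0.7023  0.6014  0.2189  2.0391 -0.248   0.5255  0.5095] F [-1.9742 -1.1539  5.8386] gw 0.33
slide [ 0.1711 -0.1862 -0.11  ] rot [-0.0002 -0.0003 -0.0002] dist 0.276 ang 0.0
```

servo_tool:
  increments:
    - {"slide": [0,-0.01,0],"delta_rot": [0,0,0]}
    - {"slide": [0,-0.04,0],"delta_rot": [0,0,0]}
    - {"slide": [0,-0.075,0],"delta_rot": [0,0,0]}
    - {"slide": [0.005,-0.115,-0.003],"delta_rot": [0,0,0]}
    - {"slide": [0.02,-0.15,-0.013],"delta_rot": [0,0,0]}
    - {"slide": [0.045,-0.175,-0.029],"delta_rot": [0,0,0]}
    - {"slide": [0.075,-0.186,-0.048],"delta_rot": [0,0,0]}
    - {"slide": [0.11,-0.186,-0.071],"delta_rot": [0,0,0]}
    - {"slide": [0.145,-0.186,-0.093],"delta_rot": [0,0,0]}
    - {"slide": [0.171,-0.186,-0.11],"delta_rot": [0,0,0]}

```text
time: 28.8
position: [0.5209, 0.0355, 0.2003]
orientation: [-1.488, 0.592, -0.594]
force: [-0.1, 0.9, -1.6]
gripper_width: 0.325
```

```bash
python3 - <<'E'
from h import *
go([.5208,.0383,.16],Rdown(46.7))
E
```

```text
t 28.80 pos [0.5209 0.0355 0.2003] q [-0.4755  0.2957  0.4098  1.9673 -0.1477  0.9062  0.8224] F [-0.1011  0.9426 -1.6364] gw 0.325
slide [-0.002   0.0403  0.0019] rot [-0.0005 -0.0023  0.0008] dist 0.040 ang 0.1
```

servo_tool:
  increments:
    - {"slide": [-0.001,0.005,0.001],"delta_rot": [0,0,0]}
    - {"slide": [-0.002,0.01,0.002],"delta_rot": [0,0,0]}
    - {"slide": [-0.002,0.015,0.002],"delta_rot": [0,0,0]}
    - {"slide": [-0.002,0.02,0.002],"delta_rot": [0,0,0]}
    - {"slide": [-0.002,0.026,0.002],"delta_rot": [0,0,0]}
    - {"slide": [-0.002,0.032,0.002],"delta_rot": [0,0,0]}
    - {"slide": [-0.002,0.037,0.002],"delta_rot": [0,0,0]}
    - {"slide": [-0.002,0.04,0.002],"delta_rot": [0,0,0]}
    - {"slide": [-0.002,0.04,0.002],"delta_rot": [0,0,0]}
    - {"slide": [-0.002,0.04,0.002],"delta_rot": [0,0,0]}

```text
time: 29.8
position: [0.5206, 0.041, 0.1596]
orientation: [-1.489, 0.591, -0.591]
force: [0.2, 0.6, -0.4]
gripper_width: 0.326
```

```bash
python3 - <<'E'
from h import *
go([.5208,.0383,.1444],Rdown(46.7))
s=snap("side","11"); crop(s,220,160,80,75,9,"pics/c21.png")
E
```

```text
t 29.80 pos [0.5206 0.041  0.1596] q [-0.465   0.3549  0.3907  1.9988 -0.1818  0.8211  0.8429] F [ 0.1605  0.5603 -0.3575] gw 0.326
slide [ 0.002   0.0152 -0.0019] rot [ 0.0001 -0.0004 -0.0001] dist 0.015 ang 0.0
```

View pics/c21.png

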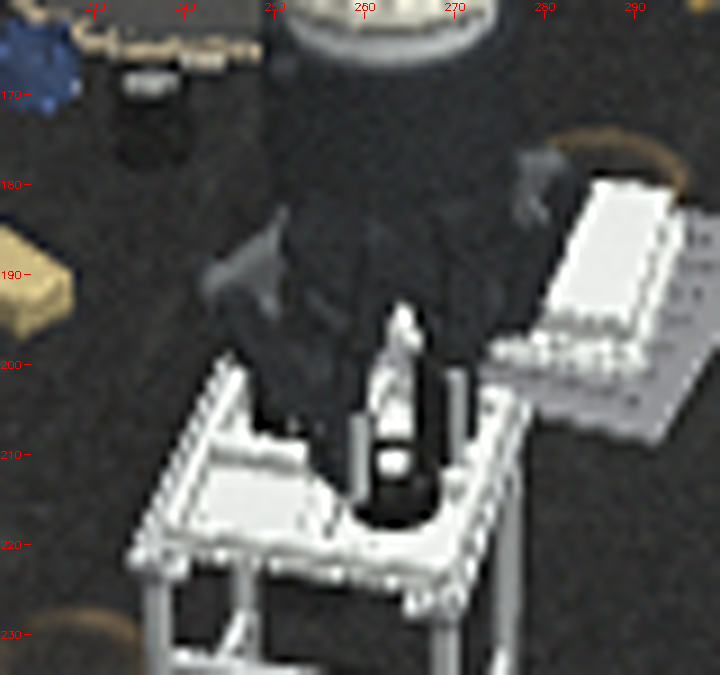

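servo_tool:
  increments:
    - {"slide": [0.001,0.002,-0.001],"delta_rot": [0,0,0]}
    - {"slide": [0.002,0.004,-0.002],"delta_rot": [0,0,0]}
    - {"slide": [0.002,0.006,-0.002],"delta_rot": [0,0,0]}
    - {"slide": [0.002,0.008,-0.002],"delta_rot": [0,0,0]}
    - {"slide": [0.002,0.01,-0.002],"delta_rot": [0,0,0]}
    - {"slide": [0.002,0.012,-0.002],"delta_rot": [0,0,0]}
    - {"slide": [0.002,0.0135,-0.002],"delta_rot": [0,0,0]}
    - {"slide": [0.002,0.015,-0.002],"delta_rot": [0,0,0]}
    - {"slide": [0.002,0.015,-0.002],"delta_rot": [0,0,0]}
    - {"slide": [0.002,0.015,-0.002],"delta_rot": [0,0,0]}

```text
time: 30.85
position: [0.5206, 0.0383, 0.1448]
orientation: [-1.489, 0.591, -0.591]
force: [-0.9, -1.0, 3.9]
gripper_width: 0.328
```

```bash
python3 - <<'E'
from h import *
go([.5208,.0383,.1444],Rdown(46.7))
E
```

```text
t 30.85 pos [0.5206 0.0383 0.1448] q [-0.4528  0.3773  0.3842  2.0093 -0.196   0.7902  0.8604] F [-0.9272 -0.9804  3.8568] gw 0.328
slide [0.0001 0.0004 0.0001] rot [ 0.     -0.0003 -0.0004] dist 0.000 ang 0.0
```

servo_tool:
  increments:
    - {"slide": [0,0,0],"delta_rot": [0,0,0]}
    - {"slide": [0,0,0],"delta_rot": [0,0,0]}
    - {"slide": [0,0,0],"delta_rot": [0,0,0]}
    - {"slide": [0,0,0],"delta_rot": [0,0,0]}
    - {"slide": [0,-0.005,0],"delta_rot": [0,0,0]}
    - {"slide": [0,-0.015,0],"delta_rot": [0,0,0]}
    - {"slide": [0,-0.03,0],"delta_rot": [0,0,0]}
    - {"slide": [0,-0.05,0],"delta_rot": [0,0,0]}
    - {"slide": [0,-0.065,0],"delta_rot": [0,0,0]}
    - {"slide": [0,-0.07,0],"delta_rot": [0,0,0]}
  fingers: 0.038

```text
time: 31.85
position: [0.5218, 0.0384, 0.2169]
orientation: [-1.486, 0.589, -0.593]
force: [0.5, -0.2, 0.1]
gripper_width: 0.444
```

```bash
python3 - <<'E'
from h import *
s=snap("side","12"); t=snap("top","12"); crop(s,220,160,80,75,9,"pics/c22.png")
a=filled(s,(200,310,40,40)); print(a)
b=filled(t,(136,186,40,20)); print(b)
go([.5586,.3603,.12],Rdown(46.7))
E
```

```text
[(np.float64(214.57), np.float64(334.66), 151), (np.float64(200.95), np.float64(312.76), 21)]
[(np.float64(144.87), np.float64(195.13), 31)]
t 31.95 pos [0.5212 0.0384 0.2156] q [-0.4852  0.2754  0.413   1.9528 -0.1364  0.9381  0.8096] F [-0.5804 -1.0535 -0.2518] gw 0.447
slide [-0.1937  0.0959  0.2598] rot [-0.0018 -0.0002  0.0009] dist 0.338 ang 0.1
```

View pics/c22.png

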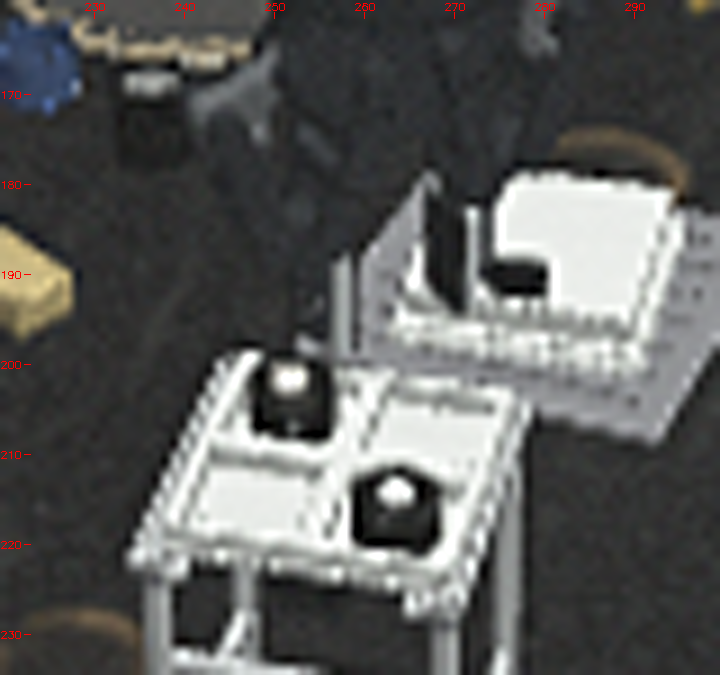

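servo_tool:
  increments:
    - {"slide": [-0.015,0,0.02],"delta_rot": [0,0,0]}
    - {"slide": [-0.04,0,0.053],"delta_rot": [0,0,0]}
    - {"slide": [-0.065,0,0.087],"delta_rot": [0,0,0]}
    - {"slide": [-0.09,0,0.12],"delta_rot": [0,0,0]}
    - {"slide": [-0.115,0.005,0.154],"delta_rot": [0,0,0]}
    - {"slide": [-0.14,0.02,0.187],"delta_rot": [0,0,0]}
    - {"slide": [-0.165,0.04,0.22],"delta_rot": [0,0,0]}
    - {"slide": [-0.185,0.065,0.248],"delta_rot": [0,0,0]}
    - {"slide": [-0.1937,0.09,0.26],"delta_rot": [0,0,0]}
    - {"slide": [-0.1937,0.11,0.26],"delta_rot": [0,0,0]}
  fingers: 0.046

```text
time: 32.95
position: [0.5559, 0.3635, 0.1012]
orientation: [-1.491, 0.59, -0.585]
force: [0.6, 0.3, -0.5]
gripper_width: 0.542
```

```bash
python3 - <<'E'
from h import *
go([.5586,.3603,.035],Rdown(46.7))
print(onz("side",214.57,334.66,.0125))
E
```

```text
t 32.95 pos [0.5559 0.3635 0.1012] q [-0.82    0.6431  0.2709  1.6694 -0.215   0.8612  0.3599] F [ 0.5593  0.2836 -0.4925] gw 0.542
slide [ 0.0043  0.0662 -0.0004] rot [ 0.0024  0.0045 -0.002 ] dist 0.066 ang 0.3
[0.5595 0.3607 0.0125]
```

servo_tool:
  increments:
    - {"slide": [0.001,0.006,0],"delta_rot": [0,0,0]}
    - {"slide": [0.002,0.015,0],"delta_rot": [0,0,0]}
    - {"slide": [0.003,0.026,0],"delta_rot": [0,0,0]}
    - {"slide": [0.004,0.037,0],"delta_rot": [0,0.002,0]}
    - {"slide": [0.004,0.048,0],"delta_rot": [0,0.004,0]}
    - {"slide": [0.004,0.058,0],"delta_rot": [0,0.004,0]}
    - {"slide": [0.004,0.065,0],"delta_rot": [0,0.004,0]}
    - {"slide": [0.004,0.065,0],"delta_rot": [0,0.004,0]}
    - {"slide": [0.004,0.065,0],"delta_rot": [0,0.004,0]}
    - {"slide": [0.004,0.065,0],"delta_rot": [0,0.004,0]}

```text
time: 33.95
position: [0.5613, 0.3579, 0.04]
orientation: [-1.487, 0.594, -0.594]
force: [-0.2, 0.0, -0.2]
gripper_width: 0.536
```

```bash
python3 - <<'E'
from h import *
go([.5590,.3604,.0145],Rdown(46.7))
E
```

```text
t 33.95 pos [0.5613 0.3579 0.04  ] q [-0.7943  0.726   0.2504  1.6869 -0.2418  0.7583  0.3827] F [-0.1885  0.0092 -0.1891] gw 0.536
slide [-0.0034  0.0255  0.0002] rot [-0.0008 -0.0041 -0.    ] dist 0.026 ang 0.2
```

servo_tool:
  increments:
    - {"slide": [-0.001,0.002,0],"delta_rot": [0,0,0]}
    - {"slide": [-0.003,0.005,0],"delta_rot": [0,-0.002,0]}
    - {"slide": [-0.0034,0.009,0],"delta_rot": [0,-0.004,0]}
    - {"slide": [-0.0034,0.013,0],"delta_rot": [0,-0.004,0]}
    - {"slide": [-0.0034,0.017,0],"delta_rot": [0,-0.004,0]}
    - {"slide": [-0.0034,0.021,0],"delta_rot": [0,-0.004,0]}
    - {"slide": [-0.0034,0.0255,0],"delta_rot": [0,-0.004,0]}
    - {"slide": [-0.0034,0.0255,0],"delta_rot": [0,-0.004,0]}
    - {"slide": [-0.0034,0.0255,0],"delta_rot": [0,-0.004,0]}
    - {"slide": [-0.0034,0.0255,0],"delta_rot": [0,-0.004,0]}

```text
time: 34.95
position: [0.5586, 0.36, 0.0142]
orientation: [-1.489, 0.591, -0.591]
force: [0.7, 0.1, 0.1]
gripper_width: 0.537
```

servo_tool:
  increments:
    - {"slide": [0,0,0],"delta_rot": [0,0,0]}
    - {"slide": [0,0,0],"delta_rot": [0,0,0]}
    - {"slide": [0,0,0],"delta_rot": [0,0,0]}
    - {"slide": [0,0,0],"delta_rot": [0,0,0]}
    - {"slide": [0,0,0],"delta_rot": [0,0,0]}
    - {"slide": [0,0,0],"delta_rot": [0,0,0]}
    - {"slide": [0,0,0],"delta_rot": [0,0,0]}
    - {"slide": [0,0,0],"delta_rot": [0,0,0]}
    - {"slide": [0,0,0],"delta_rot": [0,0,0]}
    - {"slide": [0,0,0],"delta_rot": [0,0,0]}
  fingers: 0.015
  newtons: 30

```text
time: 35.95
position: [0.5588, 0.3601, 0.0145]
orientation: [-1.488, 0.591, -0.591]
force: [-0.4, -0.1, 4.9]
gripper_width: 0.333
```

```bash
python3 - <<'E'
from h import *
go([.5222,-.0097,.2],Rdown(46.7))
s=snap("side","13"); crop(s,185,255,110,110,6,"pics/c23.png")
E
```

```text
t 35.95 pos [0.5588 0.3601 0.0145] q [-0.7911  0.7615  0.2387  1.6921 -0.2511  0.7174  0.3888] F [-0.4154 -0.1432  4.9358] gw 0.333
slide [ 0.2271 -0.1857 -0.2941] rot [-0.0006 -0.0002 -0.    ] dist 0.415 ang 0.0
```

View pics/c23.png

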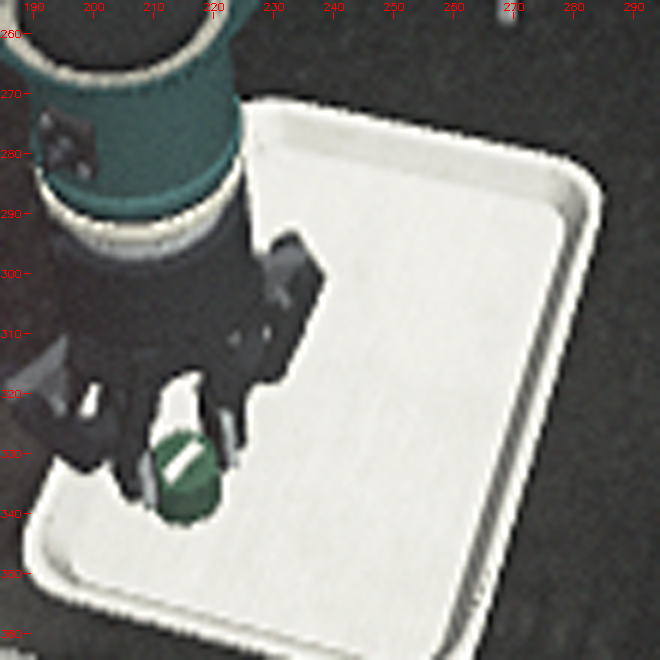

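servo_tool:
  increments:
    - {"slide": [0,-0.01,0],"delta_rot": [0,0,0]}
    - {"slide": [0,-0.04,0],"delta_rot": [0,0,0]}
    - {"slide": [0,-0.075,0],"delta_rot": [0,0,0]}
    - {"slide": [0.005,-0.115,-0.006],"delta_rot": [0,0,0]}
    - {"slide": [0.015,-0.15,-0.02],"delta_rot": [0,0,0]}
    - {"slide": [0.03,-0.175,-0.039],"delta_rot": [0,0,0]}
    - {"slide": [0.05,-0.19,-0.065],"delta_rot": [0,0,0]}
    - {"slide": [0.073,-0.195,-0.095],"delta_rot": [0,0,0]}
    - {"slide": [0.098,-0.195,-0.127],"delta_rot": [0,0,0]}
    - {"slide": [0.12,-0.195,-0.155],"delta_rot": [0,0,0]}

```text
time: 37.0
position: [0.5389, 0.1627, 0.2095]
orientation: [-1.489, 0.592, -0.592]
force: [0.4, -0.0, -0.3]
gripper_width: 0.33
```

```bash
python3 - <<'E'
from h import *
go([.5222,-.0097,.19],Rdown(46.7))
E
```

```text
t 37.00 pos [0.5389 0.1627 0.2095] q [-0.6383  0.3509  0.3547  1.8605 -0.1468  0.9556  0.5957] F [ 0.4258 -0.0357 -0.3376] gw 0.33
slide [ 0.1063  0.0195 -0.1368] rot [ 0.0001 -0.0009 -0.0001] dist 0.174 ang 0.1
```

servo_tool:
  increments:
    - {"slide": [0.015,0,-0.02],"delta_rot": [0,0,0]}
    - {"slide": [0.03,0,-0.039],"delta_rot": [0,0,0]}
    - {"slide": [0.046,0,-0.06],"delta_rot": [0,0,0]}
    - {"slide": [0.063,0,-0.081],"delta_rot": [0,0,0]}
    - {"slide": [0.08,0,-0.103],"delta_rot": [0,0,0]}
    - {"slide": [0.095,0.003,-0.122],"delta_rot": [0,0,0]}
    - {"slide": [0.104,0.008,-0.134],"delta_rot": [0,0,0]}
    - {"slide": [0.1063,0.014,-0.1368],"delta_rot": [0,0,0]}
    - {"slide": [0.1063,0.0195,-0.1368],"delta_rot": [0,0,0]}
    - {"slide": [0.1063,0.0195,-0.1368],"delta_rot": [0,0,0]}

```text
time: 38.0
position: [0.5224, -0.0064, 0.1886]
orientation: [-1.49, 0.592, -0.588]
force: [0.8, -0.5, -1.0]
gripper_width: 0.333
```

```bash
python3 - <<'E'
from h import *
go([.5222,-.0097,.16],Rdown(46.7))
E
```

```text
t 38.00 pos [ 0.5224 -0.0064  0.1886] q [-0.3992  0.3151  0.4178  1.9751 -0.1635  0.8857  0.9208] F [ 0.7893 -0.4743 -1.0025] gw 0.333
slide [ 0.0022  0.0286 -0.0025] rot [ 0.0012  0.0012 -0.0017] dist 0.029 ang 0.1
```

servo_tool:
  increments:
    - {"slide": [0.001,0.004,-0.001],"delta_rot": [0,0,0]}
    - {"slide": [0.002,0.009,-0.0025],"delta_rot": [0,0,0]}
    - {"slide": [0.002,0.014,-0.0025],"delta_rot": [0,0,0]}
    - {"slide": [0.002,0.019,-0.0025],"delta_rot": [0,0,0]}
    - {"slide": [0.002,0.024,-0.0025],"delta_rot": [0,0,0]}
    - {"slide": [0.002,0.028,-0.0025],"delta_rot": [0,0,0]}
    - {"slide": [0.002,0.028,-0.0025],"delta_rot": [0,0,0]}
    - {"slide": [0.002,0.028,-0.0025],"delta_rot": [0,0,0]}
    - {"slide": [0.002,0.028,-0.0025],"delta_rot": [0,0,0]}
    - {"slide": [0.002,0.028,-0.0025],"delta_rot": [0,0,0]}

```text
time: 39.0
position: [0.5229, -0.0108, 0.1618]
orientation: [-1.488, 0.591, -0.591]
force: [0.3, 0.1, -0.5]
gripper_width: 0.334
```

```bash
python3 - <<'E'
from h import *
go([.5222,-.0097,.1447],Rdown(46.7))
s=snap("side","14"); crop(s,220,160,80,75,9,"pics/c24.png")
E
```

```text
t 39.00 pos [ 0.5229 -0.0108  0.1618] q [-0.3802  0.3541  0.4088  1.9966 -0.1887  0.8267  0.9491] F [ 0.2886  0.1453 -0.4835] gw 0.334
slide [-0.0012  0.0171  0.0003] rot [-0.0003 -0.0003  0.0001] dist 0.017 ang 0.0
```

View pics/c24.png

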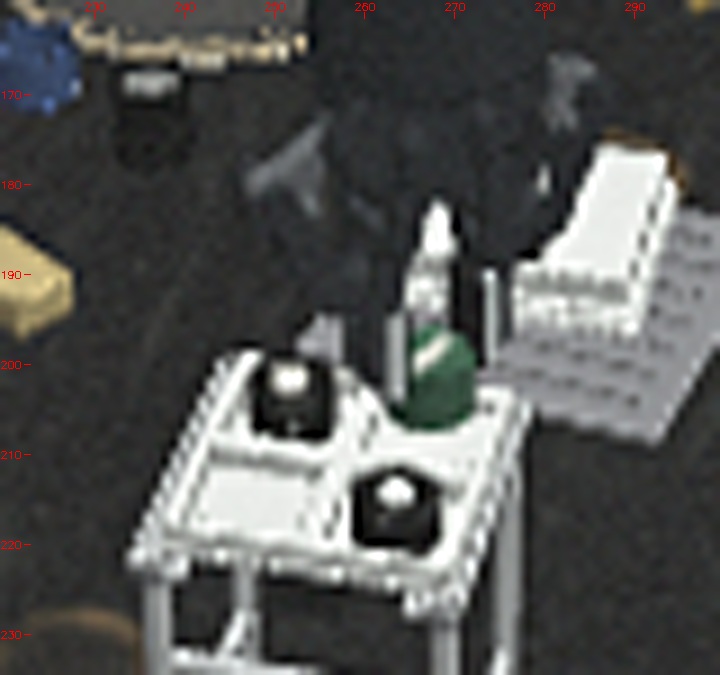

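servo_tool:
  increments:
    - {"slide": [-0.001,0.002,0],"delta_rot": [0,0,0]}
    - {"slide": [-0.001,0.004,0],"delta_rot": [0,0,0]}
    - {"slide": [-0.001,0.006,0],"delta_rot": [0,0,0]}
    - {"slide": [-0.001,0.008,0],"delta_rot": [0,0,0]}
    - {"slide": [-0.001,0.01,0],"delta_rot": [0,0,0]}
    - {"slide": [-0.001,0.012,0],"delta_rot": [0,0,0]}
    - {"slide": [-0.001,0.014,0],"delta_rot": [0,0,0]}
    - {"slide": [-0.001,0.016,0],"delta_rot": [0,0,0]}
    - {"slide": [-0.001,0.0168,0],"delta_rot": [0,0,0]}
    - {"slide": [-0.001,0.0168,0],"delta_rot": [0,0,0]}

```text
time: 40.05
position: [0.522, -0.0101, 0.1453]
orientation: [-1.488, 0.591, -0.591]
force: [-2.8, -0.2, 6.1]
gripper_width: 0.328
```

```bash
python3 - <<'E'
from h import *
go([.5222,-.0097,.1447],Rdown(46.7))
E
```

```text
t 40.05 pos [ 0.522  -0.0101  0.1453] q [-0.3728  0.3782  0.4002  2.0095 -0.204   0.7922  0.961 ] F [-2.7642 -0.1826  6.1423] gw 0.328
slide [-0.0002  0.0006  0.0004] rot [-0.0001 -0.0002 -0.0005] dist 0.001 ang 0.0
```

servo_tool:
  increments:
    - {"slide": [0,0,0],"delta_rot": [0,0,0]}
    - {"slide": [0,0,0],"delta_rot": [0,0,0]}
    - {"slide": [0,0,0],"delta_rot": [0,0,0]}
    - {"slide": [0,0,0],"delta_rot": [0,0,0]}
    - {"slide": [0,-0.005,0],"delta_rot": [0,0,0]}
    - {"slide": [0,-0.015,0],"delta_rot": [0,0,0]}
    - {"slide": [0,-0.035,0],"delta_rot": [0,0,0]}
    - {"slide": [0,-0.065,0],"delta_rot": [0,0,0]}
    - {"slide": [0,-0.09,0],"delta_rot": [0,0,0]}
    - {"slide": [0,-0.095,0],"delta_rot": [0,0,0]}
  fingers: 0.038

```text
time: 41.05
position: [0.5239, -0.0103, 0.2435]
orientation: [-1.485, 0.587, -0.595]
force: [-0.6, 0.1, 0.4]
gripper_width: 0.44
```

```bash
python3 - <<'E'
from h import *
go([.5222,-.0097,.24],Rdown(91.7))
s=snap("side","15"); t=snap("top","15"); crop(s,220,155,90,75,8,"pics/c25.png"); crop(t,200,165,160,75,5,"pics/c26.png")
E
```

```text
t 41.05 pos [ 0.5239 -0.0103  0.2435] q [-0.4168  0.2417  0.4382  1.9252 -0.1228  0.994   0.8914] F [-0.6396  0.0733  0.4058] gw 0.44
slide [-0.0017  0.0035 -0.0008] rot [-0.0032 -0.7859  0.0055] dist 0.004 ang 45.0
```

View pics/c25.png

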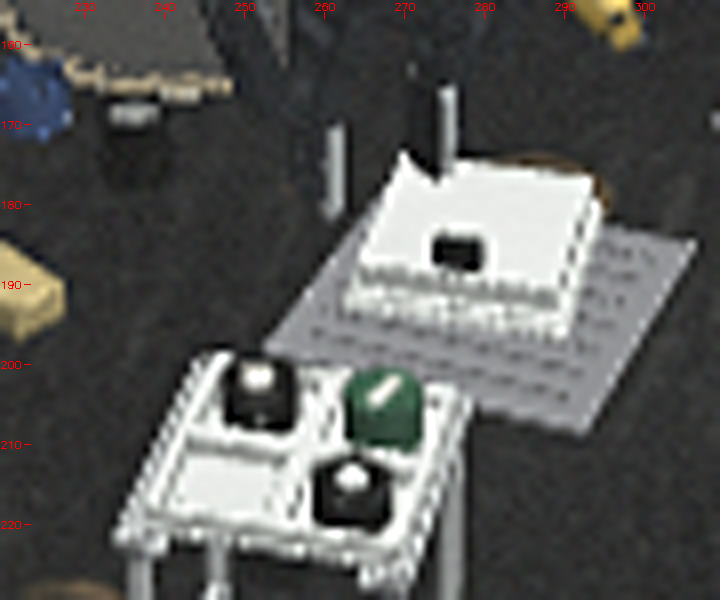

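View pics/c26.png

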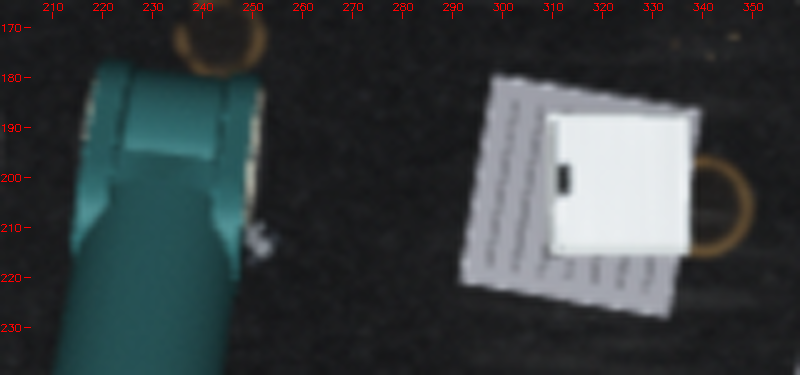

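```bash
cat >> h.py <<'E'
def whitepoly(im,box,thr=205):
    x0,y0,w,h=box; g=im[y0:y0+h,x0:x0+w].min(axis=2)
    g=cv2.resize(g,None,fx=8,fy=8,interpolation=cv2.INTER_CUBIC)
    cs,_=cv2.findContours((g>thr).astype(np.uint8),cv2.RETR_EXTERNAL,cv2.CHAIN_APPROX_NONE); c=max(cs,key=cv2.contourArea)
    r=cv2.minAreaRect(c); b=(cv2.boxPoints(r)+.5)/8-.5+[x0,y0]; return np.array(b), r[1][0]/8,r[1][1]/8,r[2]
def tabc(im,x0,x1,y0,y1,bg):
    g=im.min(2).astype(float); w=np.clip(bg-g[y0:y1,x0:x1],0,None)/bg; w[w<.2]=0
    ys,xs=np.mgrid[y0:y1,x0:x1]; return (w*xs).sum()/w.sum(),(w*ys).sum()/w.sum(),w.sum()
E
python3 - <<'E'
from h import *
for tag,tb in (("6",None),("9",None),("12",None),("15",None)):
    try: t=cv2.imread(f"pics/top{tag}.png"); t[0]
    except Exception: continue
    b,w,h,a=whitepoly(t,(288,175,60,55),200)
    print(tag,"centre",onz("top",*b.mean(0),.0275),"wh",w,h,"ang",a)
    P=[onz("top",*p,.0275)[:2] for p in b]; print([ (np.round(p,4)) for p in P])
    e=P[1]-P[0]; print("edge ang",np.degrees(np.arctan2(e[1],e[0]))%90)
s=cv2.imread("pics/side15.png"); s6=cv2.imread("pics/side6.png")
a=tabc(s,271,283,181,191,230); a6=tabc(s6,272,283,186,196,230); print(a,a6)
t=cv2.imread("pics/top15.png");t6=cv2.imread("pics/top6.png"); crop(t6,290,175,60,55,12,"pics/c27.png",5)
E
```

```text
6 centre [ 0.5455 -0.2885  0.0275] wh 27.124996185302734 27.374996185302734 ang -0.0
[array([ 0.4928, -0.2389]), array([ 0.5954, -0.2367]), array([ 0.5985, -0.3384]), array([ 0.4959, -0.3399])]
edge ang 1.1859535144567344
12 centre [ 0.5455 -0.2885  0.0275] wh 27.124996185302734 27.374996185302734 ang -0.0
[array([ 0.4928, -0.2389]), array([ 0.5954, -0.2367]), array([ 0.5985, -0.3384]), array([ 0.4959, -0.3399])]
edge ang 1.1859535144567344
15 centre [ 0.553  -0.3129  0.0275] wh 27.999996185302734 27.749996185302734 ang -0.0
[array([ 0.4996, -0.2616]), array([ 0.6037, -0.2596]), array([ 0.6068, -0.3645]), array([ 0.5027, -0.3659])]
edge ang 1.1110180419530393
(np.float64(276.4555589492975), np.float64(186.76557727550394), np.float64(28.469565217391306)) (np.float64(276.8464256591466), np.float64(191.34615384615387), np.float64(31.991304347826084))[ WARN:0@0.523] global loadsave.cpp:275 findDecoder imread_('pics/top9.png'): can't open/read file: check file path/integrity
```

View pics/c27.png

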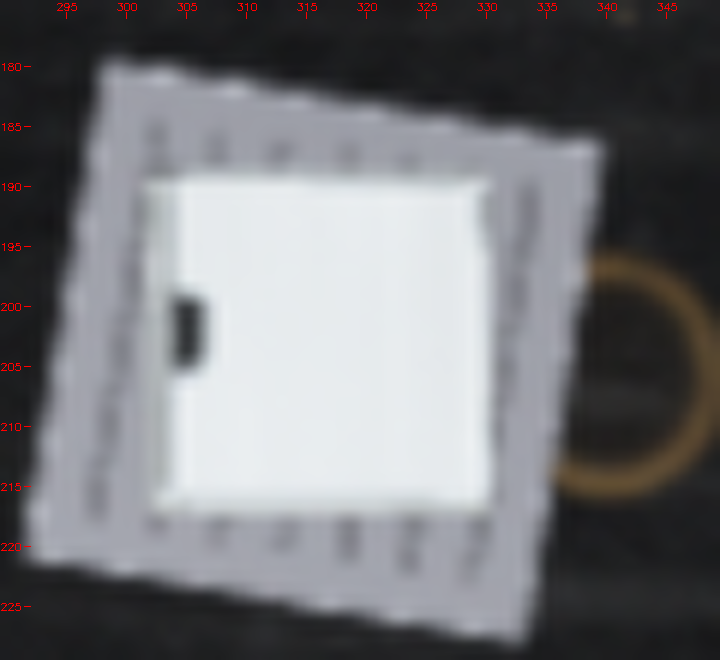

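```bash
python3 - <<'E'
from h import *
t=cv2.imread("pics/top15.png");t6=cv2.imread("pics/top6.png")
a=tabc(t,308,316,195,206,232); a6=tabc(t6,301,309,196,207,232); print(a,a6)
print(onz("top",*a[:2],.0455)-onz("top",*a6[:2],.0455))
def edges(im,box,thr):
    x0,y0,w,h=box; g=im[y0:y0+h,x0:x0+w].min(axis=2).astype(float); out=[]
    # left/right edges per row, top/bottom per column: subpixel crossing
    def cross(v,thr,rev):
        idx=range(len(v)-1) if not rev else range(len(v)-1,0,-1)
        for i in idx:
            j=i+1 if not rev else i-1
            if v[i]<thr<=v[j]: return i+(thr-v[i])/(v[j]-v[i])*(j-i)
    res={}
    for name,rev in (("top",False),("bot",True)):
        xs=np.arange(8,w-8); ys=[cross(g[:,x],thr,rev) for x in xs]
        res[name]=[(x+x0,y+y0) for x,y in zip(xs,ys) if y is not None]
    for name,rev in (("left",False),("right",True)):
        ys=np.arange(8,h-8); xs=[cross(g[y,:],thr,rev) for y in ys]
        res[name]=[(x+x0,y+y0) for x,y in zip(xs,ys) if x is not None]
    return res
for tag,im,box in (("pre",t6,(300,187,33,33)),("now",t,(306,184,36,34))):
    e=edges(im,box,200)
    for k,p in e.items():
        W=np.array([onz("top",*q,.0275)[:2] for q in p]); i=0 if k in("left","right") else 1
        f=np.polyfit(W[:,i],W[:,1-i],1); res=W[:,1-i]-np.polyval(f,W[:,i]); ok=abs(res)<.002; f=np.polyfit(W[ok,i],W[ok,1-i],1)
        print(tag,k,"slope deg %.2f"%np.degrees(np.arctan(f[0])),"at mid %.4f"%np.polyval(f,W[ok,i].mean()),ok.sum())
E
```

```text
(np.float64(310.62602858380257), np.float64(200.18059766132527), np.float64(19.905172413793103)) (np.float64(303.6336612021858), np.float64(201.9217486338798), np.float64(19.719827586206897))
[ 0.0072 -0.0257  0.    ]
pre top slope deg 0.06 at mid 0.5963 17
pre bot slope deg -3.17 at mid 0.4947 17
pre left slope deg -12.95 at mid -0.2453 1
pre right slope deg 1.17 at mid -0.3385 17
now top slope deg -0.11 at mid 0.6039 20
now bot slope deg -2.03 at mid 0.5013 20<stdin>:25: RankWarning: Polyfit may be poorly conditioned
Traceback (most recent call last):
TypeError: expected non-empty vector for x
```

```bash
python3 - <<'E'
from h import *
go([.5534,-.2700,.12],Rdown(91.7))
E
```

```text
t 41.15 pos [ 0.5226 -0.01    0.241 ] q [-0.4165  0.2443  0.4374  1.9283 -0.1235  0.9923  0.8919] F [-0.6992 -0.5159 -0.7757] gw 0.446
slide [ 0.2006  0.1209 -0.1683] rot [-0.0015 -0.7855  0.002 ] dist 0.288 ang 45.0
```

servo_tool:
  increments:
    - {"slide": [0.015,0,-0.013],"delta_rot": [0,-0.06,0]}
    - {"slide": [0.04,0,-0.034],"delta_rot": [0,-0.14,0]}
    - {"slide": [0.065,0,-0.055],"delta_rot": [0,-0.23,0]}
    - {"slide": [0.09,0,-0.076],"delta_rot": [0,-0.33,0]}
    - {"slide": [0.115,0.005,-0.097],"delta_rot": [0,-0.43,0]}
    - {"slide": [0.14,0.02,-0.118],"delta_rot": [0,-0.53,0]}
    - {"slide": [0.165,0.04,-0.139],"delta_rot": [0,-0.63,0]}
    - {"slide": [0.185,0.07,-0.156],"delta_rot": [0,-0.72,0]}
    - {"slide": [0.2,0.1,-0.168],"delta_rot": [0,-0.78,0]}
    - {"slide": [0.2006,0.12,-0.1683],"delta_rot": [0,-0.7855,0]}
  fingers: 0.028

```text
time: 42.15
position: [0.5499, -0.2733, 0.1161]
orientation: [-1.571, -0.017, 0.024]
force: [-0.6, -0.1, 0.2]
gripper_width: 0.327
```

```bash
python3 - <<'E'
from h import *
go([.5534,-.2700,.07],Rdown(91.7))
E
```

```text
t 42.15 pos [ 0.5499 -0.2733  0.1161] q [ 0.1502  0.5572  0.3419  1.7971 -0.2389  0.8323  2.2039] F [-0.5722 -0.0878  0.2145] gw 0.327
slide [0.0038 0.0461 0.0032] rot [ 0.0003 -0.0034 -0.0048] dist 0.046 ang 0.3
```

servo_tool:
  increments:
    - {"slide": [0.001,0.005,0.001],"delta_rot": [0,0,-0.001]}
    - {"slide": [0.002,0.012,0.002],"delta_rot": [0,-0.002,-0.002]}
    - {"slide": [0.003,0.02,0.003],"delta_rot": [0,-0.003,-0.004]}
    - {"slide": [0.004,0.028,0.003],"delta_rot": [0,-0.003,-0.005]}
    - {"slide": [0.004,0.036,0.003],"delta_rot": [0,-0.003,-0.005]}
    - {"slide": [0.004,0.044,0.003],"delta_rot": [0,-0.003,-0.005]}
    - {"slide": [0.004,0.052,0.003],"delta_rot": [0,-0.003,-0.005]}
    - {"slide": [0.004,0.058,0.003],"delta_rot": [0,-0.003,-0.005]}
    - {"slide": [0.004,0.06,0.003],"delta_rot": [0,-0.003,-0.005]}
    - {"slide": [0.004,0.06,0.003],"delta_rot": [0,-0.003,-0.005]}

```text
time: 43.15
position: [0.5562, -0.2671, 0.0593]
orientation: [-1.57, -0.029, 0.022]
force: [0.2, 0.2, 0.1]
gripper_width: 0.329
```

```bash
python3 - <<'E'
from h import *
go([.5534,-.2700,.0333],Rdown(91.7))
s=snap("side","16"); crop(s,220,140,100,90,8,"pics/c28.png")
E
```

```text
t 43.15 pos [ 0.5562 -0.2671  0.0593] q [ 0.1663  0.638   0.307   1.8163 -0.2776  0.7256  2.2281] F [0.2348 0.185  0.1451] gw 0.329
slide [-0.003   0.026  -0.0028] rot [-0.0002  0.0027  0.0042] dist 0.026 ang 0.3
```

View pics/c28.png

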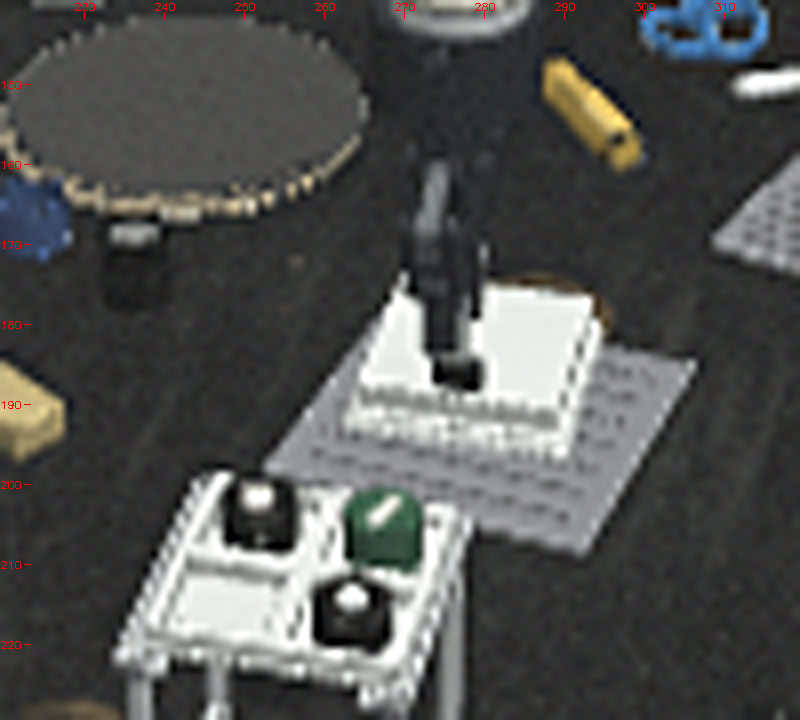

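Fingers stand over the tab (about 276,186). First fix the sideways error, then go down.

servo_tool:
  increments:
    - {"slide": [-0.001,0,-0.001],"delta_rot": [0,0.001,0.002]}
    - {"slide": [-0.002,0.001,-0.002],"delta_rot": [0,0.003,0.004]}
    - {"slide": [-0.003,0.003,-0.003],"delta_rot": [0,0.003,0.004]}
    - {"slide": [-0.003,0.007,-0.003],"delta_rot": [0,0.003,0.004]}
    - {"slide": [-0.003,0.011,-0.003],"delta_rot": [0,0.003,0.004]}
    - {"slide": [-0.003,0.015,-0.003],"delta_rot": [0,0.003,0.004]}
    - {"slide": [-0.003,0.02,-0.003],"delta_rot": [0,0.003,0.004]}
    - {"slide": [-0.003,0.024,-0.003],"delta_rot": [0,0.003,0.004]}
    - {"slide": [-0.003,0.026,-0.003],"delta_rot": [0,0.003,0.004]}
    - {"slide": [-0.003,0.026,-0.003],"delta_rot": [0,0.003,0.004]}

```text
time: 44.2
position: [0.5534, -0.2701, 0.0333]
orientation: [-1.57, -0.023, 0.023]
force: [-0.2, -0.8, 0.6]
gripper_width: 0.324
```

```bash
python3 - <<'E'
from h import *
go([.5534,-.2700,.0333],Rdown(91.7))
E
```

```text
t 44.20 pos [ 0.5534 -0.2701  0.0333] q [ 0.1815  0.6775  0.294   1.8217 -0.2917  0.6848  2.242 ] F [-0.2299 -0.815   0.5884] gw 0.324
slide [ 0.     -0.      0.0001] rot [-0.0002 -0.0001  0.0001] dist 0.000 ang 0.0
```

servo_tool:
  increments:
    - {"slide": [0,0,0],"delta_rot": [0,0,0]}
    - {"slide": [0,0,0],"delta_rot": [0,0,0]}
    - {"slide": [0,0,0],"delta_rot": [0,0,0]}
    - {"slide": [0,0,0],"delta_rot": [0,0,0]}
    - {"slide": [0,0,0],"delta_rot": [0,0,0]}
    - {"slide": [0,0,0],"delta_rot": [0,0,0]}
    - {"slide": [0,0,0],"delta_rot": [0,0,0]}
    - {"slide": [0,0,0],"delta_rot": [0,0,0]}
    - {"slide": [0,0,0],"delta_rot": [0,0,0]}
    - {"slide": [0,0,0],"delta_rot": [0,0,0]}
  fingers: 0.0
  newtons: 50

```text
time: 45.2
position: [0.5538, -0.2703, 0.0339]
orientation: [-1.571, -0.024, 0.022]
force: [0.2, -0.4, 4.5]
gripper_width: 0.077
```

servo_tool:
  increments:
    - {"slide": [0,-0.004,0],"delta_rot": [0,0,0]}
    - {"slide": [0,-0.015,0],"delta_rot": [0,0,0]}
    - {"slide": [0,-0.035,0],"delta_rot": [0,0,0]}
    - {"slide": [0,-0.06,0],"delta_rot": [0,0,0]}
    - {"slide": [0,-0.09,0],"delta_rot": [0,0,0]}
    - {"slide": [0,-0.12,0],"delta_rot": [0,0,0]}
    - {"slide": [0,-0.15,0],"delta_rot": [0,0,0]}
    - {"slide": [0,-0.18,0],"delta_rot": [0,0,0]}
    - {"slide": [0,-0.2,0],"delta_rot": [0,0,0]}
    - {"slide": [0,-0.207,0],"delta_rot": [0,0,0]}

```text
time: 46.2
position: [0.5543, -0.2705, 0.2436]
orientation: [-1.572, -0.027, 0.019]
force: [0.3, -0.1, -1.7]
gripper_width: 0.074
```

```bash
python3 - <<'E'
from h import *
go([.5453,.0591,.24],Rdown(91.7))
s=snap("side","17"); t=snap("top","17"); crop(s,220,110,100,100,8,"pics/c29.png"); crop(t,290,165,80,70,10,"pics/c30.png")
E
```

```text
t 46.20 pos [ 0.5543 -0.2705  0.2436] q [ 0.1059  0.4066  0.3878  1.7014 -0.1733  1.0625  2.1495] F [ 0.3152 -0.1212 -1.6716] gw 0.074
slide [0.0008 0.0032 0.3298] rot [ 0.0013 -0.0001  0.0047] dist 0.330 ang 0.3
```

View pics/c29.png

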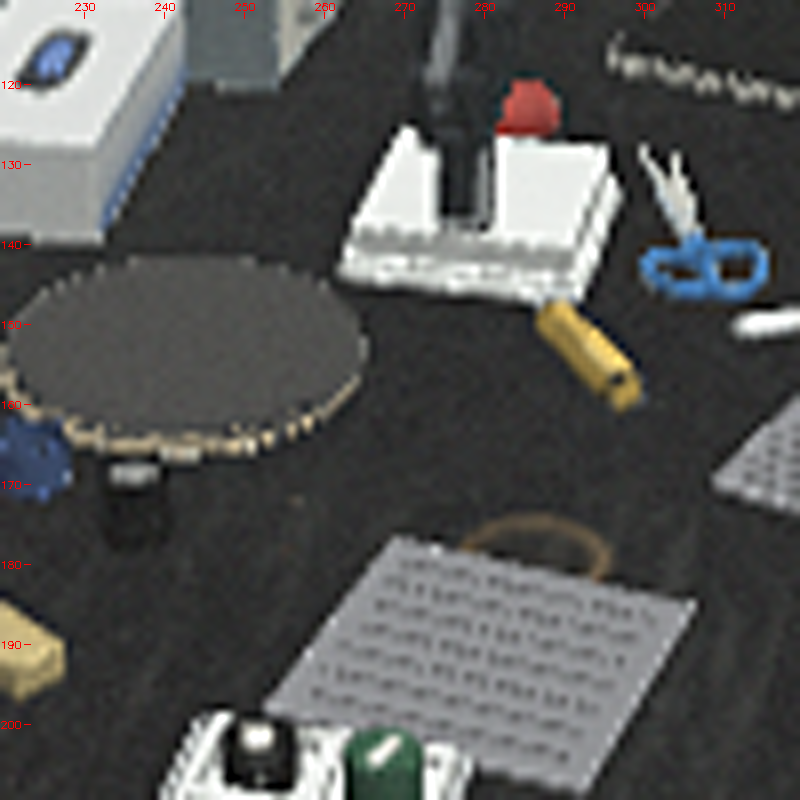

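View pics/c30.png

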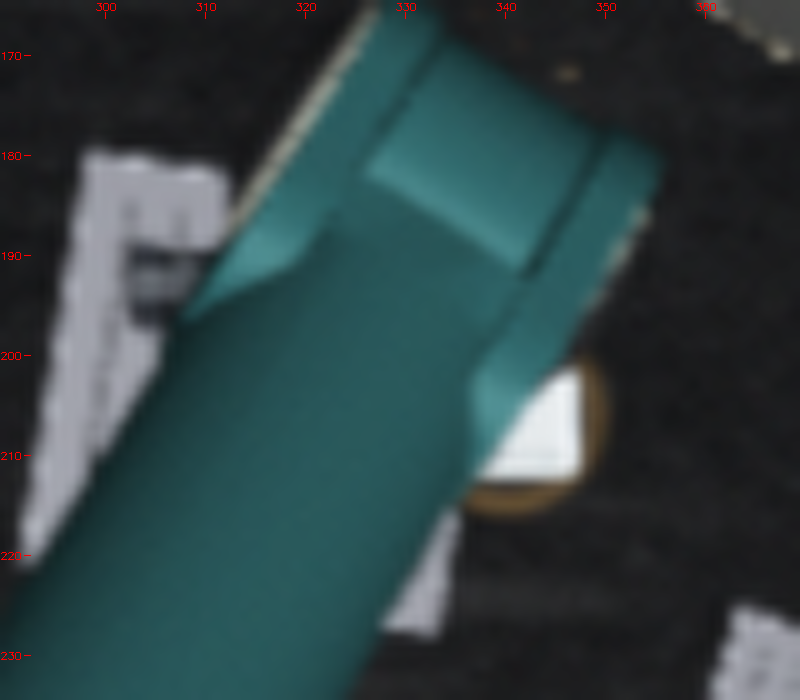

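servo_tool:
  increments:
    - {"slide": [0,0,0.015],"delta_rot": [0,0,0]}
    - {"slide": [0,0,0.045],"delta_rot": [0,0,0]}
    - {"slide": [0,-0.003,0.08],"delta_rot": [0,0,0]}
    - {"slide": [0,-0.006,0.115],"delta_rot": [0,0,0.002]}
    - {"slide": [0,-0.01,0.15],"delta_rot": [0,0,0.004]}
    - {"slide": [0,-0.013,0.19],"delta_rot": [0,0,0.004]}
    - {"slide": [0,-0.016,0.23],"delta_rot": [0,0,0.004]}
    - {"slide": [0.0008,-0.016,0.27],"delta_rot": [0,0,0.004]}
    - {"slide": [0.0008,-0.016,0.305],"delta_rot": [0,0,0.004]}
    - {"slide": [0.0008,-0.016,0.3285],"delta_rot": [0,0,0.004]}

```text
time: 47.3
position: [0.5426, 0.0626, 0.255]
orientation: [-1.57, -0.021, 0.032]
force: [-0.2, 0.4, -1.5]
gripper_width: 0.075
```

servo_tool:
  increments:
    - {"slide": [0,0,0],"delta_rot": [0,0,0]}
    - {"slide": [0,0,0],"delta_rot": [0,0,0]}
    - {"slide": [0,0,0],"delta_rot": [0,0,0]}
    - {"slide": [0,0,0],"delta_rot": [0,0,0]}
    - {"slide": [0,0,0],"delta_rot": [0,0,0]}
    - {"slide": [0,0,0],"delta_rot": [0,0,0]}
    - {"slide": [0,0,0],"delta_rot": [0,0,0]}
    - {"slide": [0,0,0],"delta_rot": [0,0,0]}
    - {"slide": [0,0,0],"delta_rot": [0,0,0]}
    - {"slide": [0,0,0],"delta_rot": [0,0,0]}

```text
time: 48.3
position: [0.5445, 0.0582, 0.2567]
orientation: [-1.571, -0.021, 0.026]
force: [-0.2, 0.4, -2.1]
gripper_width: 0.075
```

```bash
python3 - <<'E'
from h import *
go([.5451,.0578,.26],Rdown(91.7))
s=snap("side","18"); t=snap("top","18"); crop(s,190,130,110,100,7,"pics/c31.png"); crop(t,190,160,100,75,7.5,"pics/c32.png")
E
```

```text
t 48.30 pos [0.5445 0.0582 0.2567] q [-0.3804  0.2682  0.2557  1.8411 -0.078   1.0452  1.5064] F [-0.2431  0.3926 -2.1398] gw 0.075
slide [ 0.0006 -0.0033 -0.0005] rot [-0.     -0.     -0.0032] dist 0.003 ang 0.2
```

View pics/c31.png

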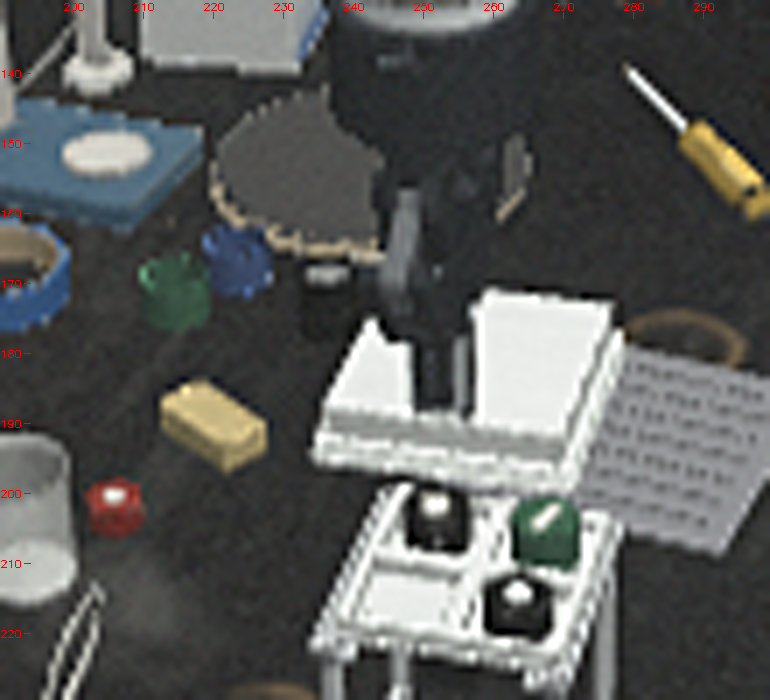

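View pics/c32.png

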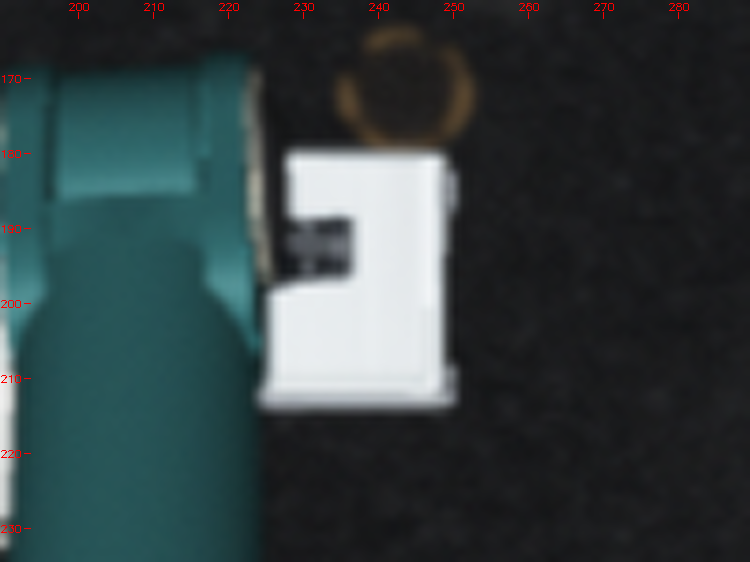

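```bash
python3 - <<'E'
from h import *
def cr(v,thr):
    for i in range(len(v)-1):
        if v[i]<thr<=v[i+1]: return i+(thr-v[i])/(v[i+1]-v[i])
for tag in ("4","18"):
    t=cv2.imread(f"pics/top{tag}.png").min(2).astype(float)
    tp=np.array([170+cr(t[170:200,x],160) for x in range(234,247)])
    bt=np.array([225-cr(t[225:200:-1,x],160) for x in range(228,247)])
    rt=np.array([260-cr(t[y,260:235:-1],215) for y in range(190,206)])
    for n,a,x in (("top",tp,range(234,247)),("bot",bt,range(228,247)),("right",rt,range(190,206))):
        f=np.polyfit(x,a,1); print(tag,n,"mean %.2f slope deg %.2f"%(a.mean(),np.degrees(np.arctan(f[0]))))
    s=cv2.imread(f"pics/side{tag}.png").min(2).astype(float)
    print("side bottom corners etc")
    L=[(y,20+210+cr(s[y,230:250],150)) for y in range(186,197,2) if cr(s[y,230:250],150) is not None]; Rr=[(y,290-cr(s[y,290:262:-1],190)) for y in range(174,180,2)]; print(np.round(L,2).tolist(),np.round(Rr,2).tolist())
print(proj("side",(.5451,.0138,.2546)),proj("side",(.5445,.0142,.2513)))
print(proj("top",(.5451,.0138,.2546)),proj("top",(.5445,.0142,.2513)))
E
```

```text
4 top mean 179.84 slope deg 1.27
4 bot mean 213.08 slope deg 0.23
4 right mean 247.41 slope deg 2.34
side bottom corners etc
[[186.0, 235.66], [188.0, 235.77], [190.0, 234.51], [192.0, 234.22], [194.0, 237.02], [196.0, 246.96]] [[174.0, 276.33], [176.0, 278.3], [178.0, 278.34]]
18 top mean 180.24 slope deg -0.23
18 bot mean 213.08 slope deg 0.27
18 right mean 247.45 slope deg -1.15
side bottom corners etc
[[186.0, 236.43], [188.0, 235.91], [190.0, 235.55], [192.0, 234.5], [194.0, 234.29], [196.0, 241.17]] [[174.0, 276.38], [176.0, 276.19], [178.0, 278.29]]
[257.0961 179.1231] [257.2808 180.2053]
[232.201  195.4424] [232.1334 195.7105]
```

servo_tool:
  increments:
    - {"slide": [0,0.005,0],"delta_rot": [0,0,0]}
    - {"slide": [0,0.012,0],"delta_rot": [0,0,0]}
    - {"slide": [0,0.02,0],"delta_rot": [0,0,0]}
    - {"slide": [0,0.029,0],"delta_rot": [0,0,0]}
    - {"slide": [0,0.038,0],"delta_rot": [0,0,0]}
    - {"slide": [0,0.047,0],"delta_rot": [0,0,0]}
    - {"slide": [0,0.055,0],"delta_rot": [0,0,0]}
    - {"slide": [0,0.062,0],"delta_rot": [0,0,0]}
    - {"slide": [0,0.066,0],"delta_rot": [0,0,0]}
    - {"slide": [0,0.068,0],"delta_rot": [0,0,0]}

```text
time: 49.4
position: [0.5442, 0.0582, 0.1883]
orientation: [-1.571, -0.02, 0.026]
force: [0.1, 0.2, -1.0]
gripper_width: 0.077
```

```bash
python3 - <<'E'
from h import *
go([.5453,.0591,.178],Rdown(91.7))
E
```

```text
t 49.40 pos [0.5442 0.0582 0.1883] q [-0.3667  0.348   0.2443  1.9075 -0.1057  0.902   1.5298] F [ 0.0819  0.2396 -0.9572] gw 0.077
slide [0.0011 0.0103 0.0009] rot [ 0.0001 -0.0001 -0.0036] dist 0.010 ang 0.2
```

servo_tool:
  increments:
    - {"slide": [0.0005,0.001,0.0005],"delta_rot": [0,0,-0.002]}
    - {"slide": [0.001,0.003,0.0009],"delta_rot": [0,0,-0.0035]}
    - {"slide": [0.0011,0.005,0.0009],"delta_rot": [0,0,-0.0035]}
    - {"slide": [0.0011,0.007,0.0009],"delta_rot": [0,0,-0.0035]}
    - {"slide": [0.0011,0.009,0.0009],"delta_rot": [0,0,-0.0035]}
    - {"slide": [0.0011,0.0105,0.0009],"delta_rot": [0,0,-0.0035]}
    - {"slide": [0.0011,0.0105,0.0009],"delta_rot": [0,0,-0.0035]}
    - {"slide": [0.0011,0.0105,0.0009],"delta_rot": [0,0,-0.0035]}
    - {"slide": [0.0011,0.0105,0.0009],"delta_rot": [0,0,-0.0035]}
    - {"slide": [0.0011,0.0105,0.0009],"delta_rot": [0,0,-0.0035]}

```text
time: 50.4
position: [0.5454, 0.0591, 0.1783]
orientation: [-1.571, -0.023, 0.023]
force: [0.3, 0.1, -1.1]
gripper_width: 0.074
```

```bash
python3 - <<'E'
from h import *
go([.5453,.0591,.167],Rdown(91.7))
s=snap("side","19"); crop(s,220,160,70,70,10,"pics/c33.png")
t=snap("top","19"); crop(t,205,165,65,60,11,"pics/c34.png")
E
```

```text
t 50.40 pos [0.5454 0.0591 0.1783] q [-0.3656  0.3611  0.2417  1.9156 -0.1102  0.8772  1.532 ] F [ 0.325   0.1267 -1.1109] gw 0.074
slide [-0.0001  0.0113  0.    ] rot [-0.     -0.0002  0.0004] dist 0.011 ang 0.0
```

View pics/c33.png

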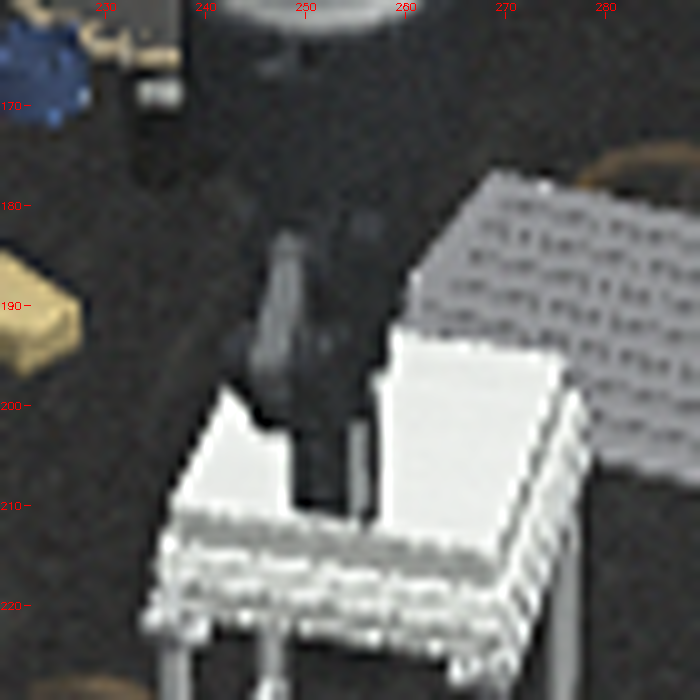

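View pics/c34.png

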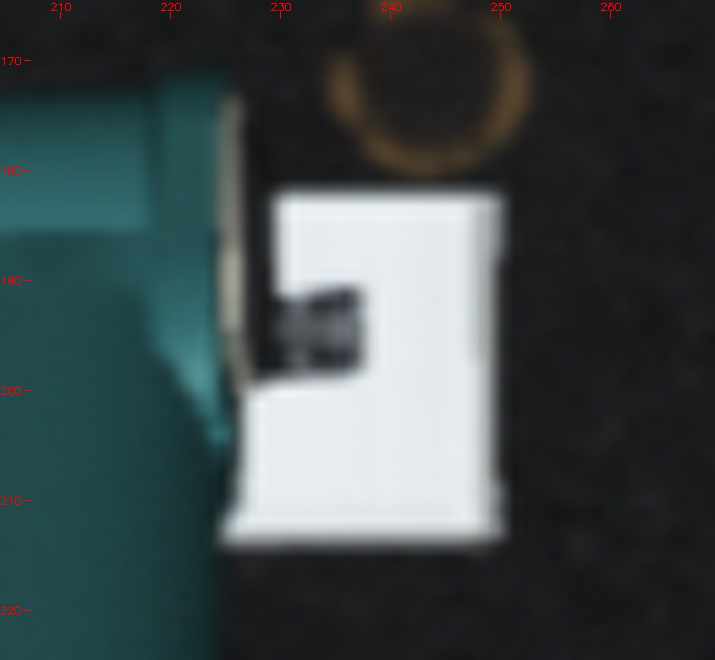

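Aligned over the rack. Lower slowly to the seated height (0.1664).

servo_tool:
  increments:
    - {"slide": [0,0.0015,0],"delta_rot": [0,0,0]}
    - {"slide": [0,0.003,0],"delta_rot": [0,0,0]}
    - {"slide": [0,0.0045,0],"delta_rot": [0,0,0]}
    - {"slide": [0,0.006,0],"delta_rot": [0,0,0]}
    - {"slide": [0,0.0075,0],"delta_rot": [0,0,0]}
    - {"slide": [0,0.009,0],"delta_rot": [0,0,0]}
    - {"slide": [0,0.01,0],"delta_rot": [0,0,0]}
    - {"slide": [0,0.011,0],"delta_rot": [0,0,0]}
    - {"slide": [0,0.0115,0],"delta_rot": [0,0,0]}
    - {"slide": [0,0.0115,0],"delta_rot": [0,0,0]}

```text
time: 51.5
position: [0.5453, 0.0591, 0.1671]
orientation: [-1.571, -0.023, 0.023]
force: [-1.1, -0.5, 3.3]
gripper_width: 0.077
```

```bash
python3 - <<'E'
from h import *
go([.5453,.0591,.1664],Rdown(91.7))
E
```

```text
t 51.50 pos [0.5453 0.0591 0.1671] q [-0.3627  0.3763  0.2389  1.9242 -0.1158  0.854   1.5366] F [-1.1144 -0.5262  3.3179] gw 0.077
slide [-0.      0.0007 -0.    ] rot [-0.0002 -0.0001  0.0002] dist 0.001 ang 0.0
```

servo_tool:
  increments:
    - {"slide": [0,0,0],"delta_rot": [0,0,0]}
    - {"slide": [0,0,0],"delta_rot": [0,0,0]}
    - {"slide": [0,0,0],"delta_rot": [0,0,0]}
    - {"slide": [0,0,0],"delta_rot": [0,0,0]}
    - {"slide": [0,0,0],"delta_rot": [0,0,0]}
    - {"slide": [0,-0.01,0],"delta_rot": [0,0,0]}
    - {"slide": [0,-0.03,0],"delta_rot": [0,0,0]}
    - {"slide": [0,-0.06,0],"delta_rot": [0,0,0]}
    - {"slide": [0,-0.09,0],"delta_rot": [0,0,0]}
    - {"slide": [0,-0.1,0],"delta_rot": [0,0,0]}
  fingers: 0.024

```text
time: 52.5
position: [0.547, 0.0592, 0.2706]
orientation: [-1.569, -0.028, 0.018]
force: [0.7, -0.1, 0.4]
gripper_width: 0.283
```

```bash
python3 - <<'E'
from h import *
go([.5453,.0591,.26],Rdown(91.7))
s=snap("side","20"); crop(s,220,170,70,70,10,"pics/c35.png")
s0=cv2.imread("pics/side0.png"); crop(s0,220,170,70,70,10,"pics/c36.png")
t=snap("top","20")
E
```

```text
t 52.50 pos [0.547  0.0592 0.2706] q [-0.3849  0.2536  0.2585  1.8264 -0.074   1.0646  1.5014] F [ 0.7222 -0.0987  0.4206] gw 0.283
slide [-0.0018  0.0106 -0.0001] rot [-0.0012 -0.0003  0.0062] dist 0.011 ang 0.4
```

View pics/c35.png

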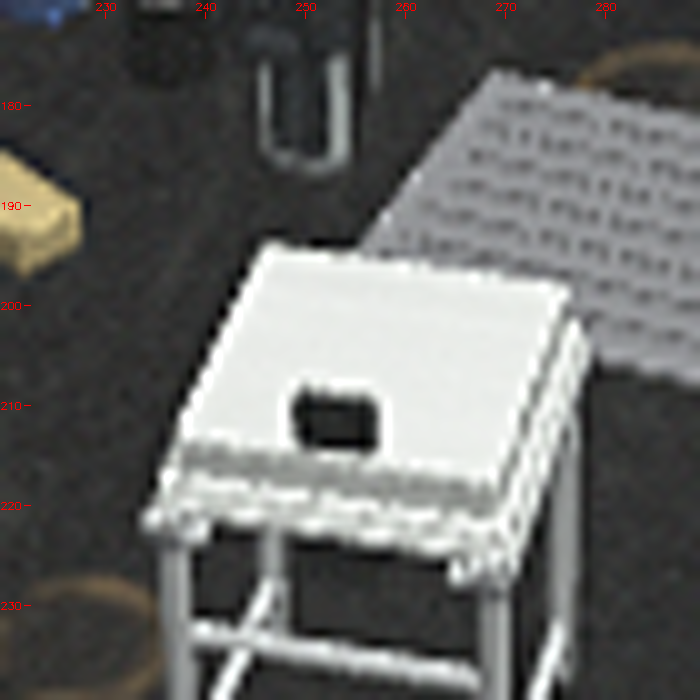

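View pics/c36.png

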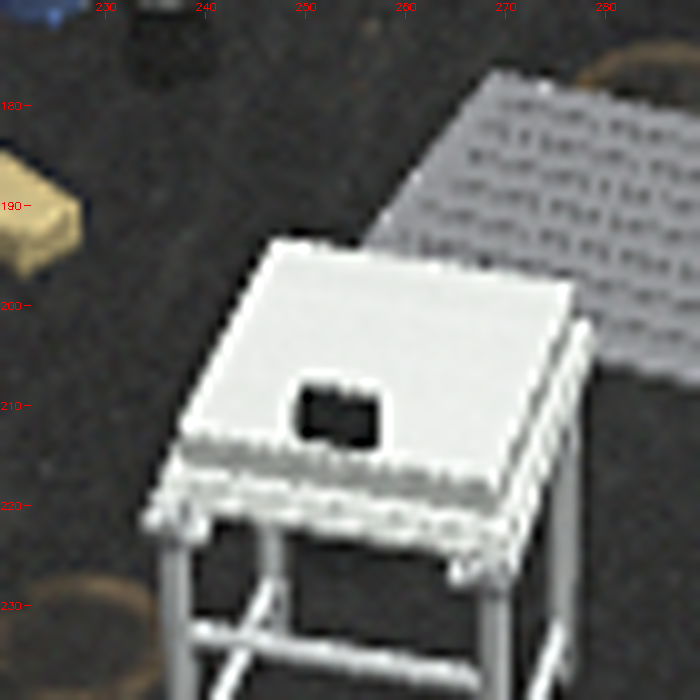

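```bash
cat > fk.py <<'E'
import numpy as np
from scipy.spatial.transform import Rotation as R
from scipy.optimize import least_squares
D=[ # q, pos, rotvec
([-1.261,.4684,-.0116,1.6037,.006,1.0714,-.0563],[.2245,.6094,.2303],[-1.5548,.2771,-.2768]),
([-0.7673,0.1869,0.087,1.9276,-0.018,1.0282,0.8135],[0.4092,0.2944,0.2603],[-1.571,.066,-.067]),
([-0.3828,0.2658,0.2557,1.8361,-0.0753,1.0495,1.5016],[0.5459,0.0592,0.26],[-1.572,-.023,.023]),
([-0.3615,0.3771,0.2373,1.9245,-0.1152,0.8528,1.5381],[0.5453,0.0591,0.1664],[-1.571,-.025,.025]),
([-0.1854,0.3557,0.1721,1.9126,-0.3317,0.9075,1.7889],[0.5453,0.0533,0.1861],[-1.371,-.022,.028]),
([0.0812,0.3584,0.3729,1.726,-0.1427,1.0846,2.0938],[0.5438,-0.2487,0.26],[-1.572,-.018,.019]),
([0.1349,0.6119,0.2898,1.8652,-0.2568,0.7032,2.1784],[0.5461,-0.2379,0.0585],[-1.57,-.026,.029]),
([-0.2611,0.2838,0.3814,1.8776,-0.1247,1.0016,1.4104],[0.5407,-0.0634,0.239],[-1.554,.261,-.263]),
([-0.7485,0.5228,0.3018,1.7575,-0.1939,0.8925,0.4626],[0.5546,0.2823,0.1472],[-1.491,.586,-.581]),
([-0.3505,0.4505,0.3909,1.894,-0.2253,0.8401,0.9713],[0.5701,-0.0084,0.1468],[-1.488,.591,-.591]),
([-0.7023,0.6014,0.2189,2.0391,-0.248,0.5255,0.5095],[0.4718,0.2357,0.0139],[-1.488,.591,-.591]),
([-0.7911,0.7615,0.2387,1.6921,-0.2511,0.7174,0.3888],[0.5588,0.3601,0.0145],[-1.488,.591,-.591]),
([0.1059,0.4066,0.3878,1.7014,-0.1733,1.0625,2.1495],[0.5543,-0.2705,0.2436],[-1.572,-.027,.019]),
([0.1815,0.6775,0.294,1.8217,-0.2917,0.6848,2.242],[0.5534,-0.2701,0.0333],[-1.57,-.023,.023]),
]
def T(r=None,t=(0,0,0)):
    M=np.eye(4); 
    if r is not None: M[:3,:3]=r.as_matrix()
    M[:3,3]=t; return M
def chain(q,p):
    h,L1,L2,L3,a0,a1,a1b,a2,f0,b1,b2,b3=p[:12]; sg=np.array([-1,1,-1,1,-1,1,-1]); q=sg*np.asarray(q)
    Z=lambda a:T(R.from_euler("z",a)); Y=lambda a:T(R.from_euler("y",a))
    F=[Z(q[0]+f0)@T(None,(a0,0,h))]
    F.append(F[-1]@Y(q[1])); F.append(F[-1]@Z(q[2])@T(None,(a1,b1,L1)))
    F.append(F[-1]@Y(q[3])@T(None,(a1b,b2,L2))); F.append(F[-1]@Z(q[4])); F.append(F[-1]@Y(q[5])@T(None,(a2,b3,0)))
    F.append(F[-1]@Z(q[6])@T(R.from_rotvec(p[12:15]),(0,0,L3))); return F
def fk(q,p): return chain(q,p)[-1]
def res(p):
    o=[]
    for q,x,r in D:
        M=fk(q,p); o+=list((M[:3,3]-x)*1000); o+=list((R.from_matrix(M[:3,:3])*R.from_rotvec(r).inv()).as_rotvec()*300)
    return o+list(np.array(p[4:8])*2)+list(np.array(p[9:12])*2)
def fit():
    best=None
    for tool in ([-1.57,0,0],[1.57,0,0],[1.2,1.2,1.2],[-1.2,1.2,-1.2],[1.2,-1.2,-1.2],[-1.2,-1.2,1.2]):
        s=least_squares(res,[.3,.35,.35,.3,0,0,0,0,0,0,0,0]+tool,loss="soft_l1",max_nfev=400)
        if best is None or s.cost<best.cost: best=s
    return best
if __name__=="__main__":
    s=fit(); np.set_printoptions(precision=4,suppress=True); print(s.cost,s.x); r=np.array(res(s.x))[:len(D)*6].reshape(-1,6); print(r.round(1)); np.save("fkp.npy",s.x)
E
python3 fk.py
```

```text
29.479115630110734 [ 0.2997  0.5254  0.474   0.3089 -0.0033  0.0031  0.0026 -0.0063 -0.0105
 -0.0106 -0.0106 -0.0036  1.2042 -1.217  -1.2169]
[[ 0.6  8.2 -2.2  0.   0.   0. ]
 [ 1.4  4.9 -0.5  0.2  0.1 -0. ]
 [-0.1  1.1  0.   0.   0.1 -0.1]
 [ 0.2  1.2 -0.1  0.1 -0.  -0. ]
 [ 2.2  0.1 -1.5  0.1 -0.7 -0.1]
 [-2.4  0.4  0.7 -0.1  0.2  0. ]
 [-0.6  0.   0.3  0.1  0.1  0.1]
 [-3.3  0.   0.6 -0.1 -0.  -0. ]
 [-0.2 -0.4  0.2 -0.1 -0.1  0. ]
 [-3.3 -0.8  0.9 -0.   0.2 -0.1]
 [-0.1  1.  -0.2 -0.1  0.1 -0. ]
 [ 1.6  0.6 -0.6 -0.  -0.  -0. ]
 [-2.7  0.1  0.9  0.   0.1  0.1]
 [-0.6 -0.3  0.1 -0.1  0.   0.1]]
```

```bash
python3 - <<'E'
import re
s=open('fk.py').read()
s=s.replace('F=[Z(q[0]+f0)@T(None,(a0,0,h))]','F=[T(None,(p[15],p[16],0))@Z(q[0]+f0)@T(None,(a0,0,h))]').replace('T(R.from_rotvec(p[12:15]),(0,0,L3))','T(R.from_rotvec(p[12:15]),(p[17],p[18],L3))').replace('+tool,loss','+tool+[0]*4,loss').replace('loss="soft_l1",','').replace('+list(np.array(p[9:12])*2)','+list(np.array(p[9:12])*2)+list(np.array(p[15:])*2)')
open('fk.py','w').write(s)
E
python3 fk.py
```

```text
8.881464793286643 [ 0.3098  0.5187  0.473   0.3148  0.0047  0.0026 -0.0002  0.001  -0.0057
 -0.0054 -0.0054 -0.0124  1.2065 -1.2135 -1.2133  0.0073 -0.0126 -0.0046
  0.0054]
[[-0.8  1.1 -0.7  0.   0.   0. ]
 [ 0.3  0.8  0.   0.2  0.1 -0. ]
 [-0.6 -1.   0.2  0.   0.1 -0.1]
 [-0.7 -0.9  0.   0.1 -0.  -0. ]
 [ 0.7  0.2 -1.5  0.1 -0.5 -0.1]
 [ 0.1 -0.   0.5 -0.1  0.2  0. ]
 [ 0.6  0.1  0.2  0.1  0.1  0.1]
 [-0.8  1.   0.4 -0.1 -0.1 -0. ]
 [ 0.1 -1.2  0.2 -0.1 -0.1  0. ]
 [ 0.2  1.3  0.4 -0.   0.2 -0.1]
 [ 0.2 -0.1 -0.2 -0.1  0.1 -0. ]
 [ 0.4 -1.5  0.  -0.  -0.  -0. ]
 [-0.2 -0.   0.5  0.   0.1  0.1]
 [ 0.5  0.3  0.1 -0.1 -0.   0.1]]
```

```bash
cat > ik.py <<'E'
from fk import *
p=np.load("fkp.npy"); lo=np.array([-2.53,-.31,-1.57,.28,-1.29,.15,-2.92]); hi=np.array([2.53,2.02,1.55,2.44,4.43,1.84,2.92])
def Rh(roll,psi=91.7,pitch=0.):
    # tool y horizontal along psi ; roll=0: z up ; rolled about tool y by roll
    a=np.radians(psi); y=np.array([np.cos(a)*np.cos(pitch),np.sin(a)*np.cos(pitch),np.sin(pitch)]); z=np.array([0,0,1.]); z=z-y*(z@y); z/=np.linalg.norm(z)
    B=np.c_[np.cross(y,z),y,z]; return B@R.from_rotvec([0,roll,0]).as_matrix()
def ik(pos,Rt,q0,q3=None):
    def f(q):
        M=fk(q,p); e=np.r_[(M[:3,3]-pos)*10,(R.from_matrix(M[:3,:3].T@Rt)).as_rotvec()*3]
        return np.r_[e, .003*(q-q0)] if q3 is None else np.r_[e,(q[2]-q3)*3]
    s=least_squares(f,np.clip(q0,lo+.01,hi-.01),bounds=(lo,hi),max_nfev=200); M=fk(s.x,p)
    return s.x,np.linalg.norm(M[:3,3]-pos),np.linalg.norm(R.from_matrix(M[:3,:3].T@Rt).as_rotvec())
if __name__=="__main__":
    np.set_printoptions(precision=2,suppress=True); rng=np.random.default_rng(0)
    for roll in (0,np.pi/2,np.pi,-np.pi/2):
        print("roll",roll); S=[]
        for k in range(60):
            q,e,a=ik(np.array([.5455,.02,.20]),Rh(roll),rng.uniform(lo,hi))
            if e<.002 and a<.01: S.append(q)
        S=np.array(S); print(len(S))
        if len(S):
            m=np.minimum(S-lo,hi-S).min(1); o=np.argsort(-m)[:6]
            for i in o: print(S[i],"margin %.2f"%m[i])
E
python3 ik.py
```

```text
roll 0
19
[ 1.12  1.23 -0.99  1.77 -0.53  1.23  2.22] margin 0.58
[ 1.13  1.24 -1.01  1.77 -0.52  1.22  2.2 ] margin 0.56
[ 0.86  1.01 -0.59  1.76 -0.85  1.45  2.49] margin 0.39
[ 1.23  1.42 -1.22  1.77 -0.27  1.14  1.98] margin 0.35
[ 0.71  0.95 -0.37  1.76 -0.97  1.57  2.59] margin 0.27
[ 0.68  0.94 -0.33  1.76 -0.99  1.59  2.61] margin 0.25
roll 1.5707963267948966
27
[ 1.11  1.2  -0.96  1.79 -0.56  1.24  0.68] margin 0.60
[ 1.1   1.18 -0.93  1.79 -0.59  1.25  0.7 ] margin 0.59
[ 1.09  1.17 -0.91  1.79 -0.61  1.27  0.72] margin 0.57
[ 1.08  1.16 -0.9   1.79 -0.62  1.27  0.73] margin 0.57
[ 1.2   1.32 -1.11  1.79 -0.4   1.17  0.53] margin 0.46
[ 0.93  1.04 -0.67  1.78 -0.8   1.4   0.89] margin 0.44
roll 3.141592653589793
28
[ 1.1   1.16 -0.93  1.79 -0.61  1.26 -0.86] margin 0.58
[ 1.09  1.15 -0.92  1.79 -0.62  1.27 -0.85] margin 0.57
[ 1.14  1.21 -1.01  1.79 -0.53  1.23 -0.93] margin 0.56
[ 1.06  1.12 -0.87  1.79 -0.66  1.29 -0.82] margin 0.55
[ 1.19  1.29 -1.1   1.8  -0.43  1.18 -1.02] margin 0.47
[ 0.97  1.04 -0.72  1.79 -0.77  1.38 -0.72] margin 0.46
roll -1.5707963267948966
13
[ 0.93  1.03 -0.67  1.77 -0.81  1.41 -2.27] margin 0.43
[ 1.14  1.23 -1.03  1.77 -0.52  1.22 -2.53] margin 0.39
[ 0.85  0.99 -0.56  1.77 -0.87  1.47 -2.22] margin 0.37
[ 0.84  0.98 -0.55  1.77 -0.88  1.47 -2.21] margin 0.37
[ 0.7   0.93 -0.35  1.77 -0.99  1.59 -2.12] margin 0.25
[ 0.59  0.91 -0.2   1.76 -1.06  1.67 -2.07] margin 0.17
```

```bash
python3 - <<'E'
from ik import *
np.set_printoptions(precision=3,suppress=True)
for q3 in (.2,0,-.37,-.6,-.99):
    q,e,a=ik(np.array([.5455,.02,.146]),Rh(0),np.array([.9,1.1,q3,1.77,-.8,1.4,2.4]),q3)
    F=chain(q,p); print(q3,q,e,a); print("   elbow",F[2][:3,3],"wrist",F[4][:3,3],"tcp",F[-1][:3,3])
    q,e,a=ik(np.array([.5455,.02,.26]),Rh(0),np.array([.9,1.1,q3,1.77,-.8,1.4,2.4]),q3);print("   z.26",q,e,a)
E
```

```text
0.2 [ 0.305  1.016  0.182  1.742 -1.214  1.84   2.832] 0.002263049788888612 0.025463754481472655
   elbow [ 0.431 -0.154  0.582] wrist [ 0.568 -0.293  0.15 ] tcp [0.544 0.022 0.145]
   z.26 [ 0.319  0.789  0.164  1.814 -1.219  1.84   2.677] 0.006329105620127442 0.060045241881277515
0 [ 0.44   1.017 -0.     1.726 -1.128  1.749  2.777] 3.651352988303977e-13 3.6259015951752456e-12
   elbow [ 0.409 -0.21   0.581] wrist [ 0.572 -0.294  0.145] tcp [0.545 0.02  0.146]
   z.26 [ 0.44   0.814 -0.     1.779 -1.157  1.812  2.638] 2.8328478611735903e-10 2.358892058858088e-09
-0.37 [ 0.713  1.052 -0.37   1.728 -0.937  1.527  2.638] 8.492952669602454e-11 5.384407813144071e-10
   elbow [ 0.349 -0.317  0.563] wrist [ 0.572 -0.294  0.146] tcp [0.546 0.02  0.146]
   z.26 [ 0.711  0.845 -0.37   1.78  -1.012  1.617  2.528] 1.7309028770377018e-16 3.795966625632086e-16
-0.6 [ 0.877  1.122 -0.6    1.73  -0.789  1.395  2.519] 1.2371171145940654e-10 7.7340164517011e-10
   elbow [ 0.306 -0.381  0.53 ] wrist [ 0.571 -0.294  0.148] tcp [0.546 0.02  0.146]
   z.26 [ 0.873  0.905 -0.6    1.781 -0.902  1.495  2.438] 2.0089865454269476e-16 2.553663009156342e-16
-0.99 [ 1.122  1.342 -0.99   1.736 -0.437  1.197  2.216] 4.768883969329185e-14 8.78003968983857e-14
   elbow [ 0.226 -0.475  0.422] wrist [ 0.568 -0.294  0.151] tcp [0.546 0.02  0.146]
   z.26 [ 1.115  1.1   -0.99   1.784 -0.637  1.283  2.207] 2.021072856262376e-10 1.076874496042358e-09
```

```bash
python3 - <<'E'
from h import *
from ik import Rh
go([.549,-.10,.28],Rh(0))
E
```

```text
t 52.60 pos [0.5463 0.0593 0.2686] q [-0.3847  0.2554  0.2581  1.8288 -0.0744  1.0626  1.5017] F [ 0.1932 -0.0381 -0.2455] gw 0.283
slide [-0.0019 -0.0115 -0.1593] rot [1.5699 0.0031 0.0033] dist 0.160 ang 89.9
```

servo_tool:
  increments:
    - {"slide": [0,-0.002,-0.016],"delta_rot": [0.05,0,0]}
    - {"slide": [0,-0.004,-0.032],"delta_rot": [0.11,0,0]}
    - {"slide": [0,-0.006,-0.048],"delta_rot": [0.18,0,0]}
    - {"slide": [0,-0.008,-0.064],"delta_rot": [0.25,0,0]}
    - {"slide": [-0.001,-0.01,-0.08],"delta_rot": [0.32,0,0]}
    - {"slide": [-0.001,-0.0115,-0.096],"delta_rot": [0.39,0,0]}
    - {"slide": [-0.0015,-0.0115,-0.112],"delta_rot": [0.46,0,0]}
    - {"slide": [-0.0019,-0.0115,-0.128],"delta_rot": [0.53,0,0]}
    - {"slide": [-0.0019,-0.0115,-0.144],"delta_rot": [0.6,0,0]}
    - {"slide": [-0.0019,-0.0115,-0.1593],"delta_rot": [0.67,0,0]}
  fingers: 0.052

```text
time: 53.6
position: [0.5475, -0.1008, 0.2767]
orientation: [-0.897, -0.011, 0.028]
force: [0.6, 0.4, -0.0]
gripper_width: 0.609
```

```bash
python3 - <<'E'
from h import *
from ik import Rh
go([.549,-.10,.28],Rh(0))
E
```

```text
t 53.60 pos [ 0.5475 -0.1008  0.2767] q [ 0.2238  0.457   0.287   1.6978 -0.6964  1.4484  2.354 ] F [ 0.6242  0.4212 -0.0236] gw 0.609
slide [ 0.0015 -0.0021  0.0026] rot [ 0.8972 -0.0022  0.0001] dist 0.004 ang 51.4
```

servo_tool:
  increments:
    - {"slide": [0,0,0],"delta_rot": [0.05,0,0]}
    - {"slide": [0,0,0],"delta_rot": [0.1,0,0]}
    - {"slide": [0,0,0],"delta_rot": [0.15,0,0]}
    - {"slide": [0,0,0],"delta_rot": [0.2,0,0]}
    - {"slide": [0,0,0],"delta_rot": [0.25,0,0]}
    - {"slide": [0,0,0],"delta_rot": [0.3,0,0]}
    - {"slide": [0,0,0],"delta_rot": [0.35,0,0]}
    - {"slide": [0,0,0],"delta_rot": [0.4,0,0]}
    - {"slide": [0,0,0],"delta_rot": [0.45,0,0]}
    - {"slide": [0,0,0],"delta_rot": [0.45,0,0]}

```text
time: 54.6
position: [0.5471, -0.1005, 0.2751]
orientation: [-0.449, -0.001, 0.028]
force: [0.1, 0.6, -0.8]
gripper_width: 0.607
```

```bash
python3 - <<'E'
from h import *
from ik import Rh
go([.549,-.10,.28],Rh(0))
E
```

```text
t 54.60 pos [ 0.5471 -0.1005  0.2751] q [ 0.4122  0.6562  0.2023  1.6408 -0.9275  1.7344  2.5131] F [ 0.0698  0.5577 -0.826 ] gw 0.607
slide [ 0.0019 -0.0017  0.0046] rot [ 0.4485 -0.0058  0.0008] dist 0.005 ang 25.7
```

```bash
python3 - <<'E'
from ik import *
np.set_printoptions(precision=3,suppress=True)
for pos in ((.549,-.10,.28),(.549,-.1,.16),(.549,-.08,.146)):
  for q3 in (.1,0,-.2,-.37,-.6,-.9):
    q,e,a=ik(np.array(pos),Rh(0),np.array([.9,1.1,q3,1.77,-.8,1.4,2.4]),q3); print(pos,q3,q,round(e,4),round(a,3))
E
```

```text
(0.549, -0.1, 0.28) 0.1 [ 0.577  0.788  0.033  1.692 -1.075  1.84   2.579] 0.0164 0.121
(0.549, -0.1, 0.28) 0 [ 0.632  0.808 -0.047  1.669 -1.045  1.84   2.553] 0.0119 0.084
(0.549, -0.1, 0.28) -0.2 [ 0.737  0.855 -0.206  1.618 -0.976  1.84   2.491] 0.0017 0.011
(0.549, -0.1, 0.28) -0.37 [ 0.846  0.882 -0.37   1.61  -0.905  1.776  2.429] 0.0 0.0
(0.549, -0.1, 0.28) -0.6 [ 0.995  0.939 -0.6    1.611 -0.795  1.67   2.33 ] 0.0 0.0
(0.549, -0.1, 0.28) -0.9 [ 1.169  1.066 -0.9    1.613 -0.615  1.536  2.165] 0.0 0.0
(0.549, -0.1, 0.16) 0.1 [ 0.556  1.013  0.061  1.611 -1.043  1.84   2.723] 0.0078 0.064
(0.549, -0.1, 0.16) 0 [ 0.606  1.033 -0.015  1.582 -1.005  1.84   2.69 ] 0.0032 0.025
(0.549, -0.1, 0.16) -0.2 [ 0.731  1.054 -0.2    1.564 -0.91   1.769  2.611] 0.0 0.0
(0.549, -0.1, 0.16) -0.37 [ 0.846  1.08  -0.37   1.565 -0.818  1.684  2.535] 0.0 0.0
(0.549, -0.1, 0.16) -0.6 [ 0.994  1.144 -0.6    1.567 -0.676  1.576  2.412] 0.0 0.0
(0.549, -0.1, 0.16) -0.9 [ 1.169  1.285 -0.9    1.571 -0.447  1.454  2.209] 0.0 0.0
(0.549, -0.08, 0.146) 0.1 [ 0.522  1.038  0.072  1.618 -1.062  1.84   2.749] 0.0052 0.044
(0.549, -0.08, 0.146) 0 [ 0.572  1.058 -0.002  1.588 -1.023  1.84   2.716] 0.0005 0.004
(0.549, -0.08, 0.146) -0.2 [ 0.709  1.068 -0.2    1.586 -0.922  1.737  2.636] 0.0 0.0
(0.549, -0.08, 0.146) -0.37 [ 0.826  1.094 -0.37   1.587 -0.827  1.649  2.559] 0.0 0.0
(0.549, -0.08, 0.146) -0.6 [ 0.977  1.159 -0.6    1.589 -0.68   1.537  2.435] 0.0 0.0
(0.549, -0.08, 0.146) -0.9 [ 1.155  1.304 -0.9    1.593 -0.442  1.411  2.225] 0.0 0.0
```

servo_tool:
  increments:
    - {"slide": [0,0,0],"delta_rot": [0.05,0,0]}
    - {"slide": [0,0,0],"delta_rot": [0.1,0,0]}
    - {"slide": [0,0,0],"delta_rot": [0.15,0,0]}
    - {"slide": [0,0,0],"delta_rot": [0.2,-0.003,0]}
    - {"slide": [0,0,0],"delta_rot": [0.25,-0.006,0]}
    - {"slide": [0,0,0],"delta_rot": [0.3,-0.006,0]}
    - {"slide": [0,0,0],"delta_rot": [0.35,-0.006,0]}
    - {"slide": [0,0,0],"delta_rot": [0.4,-0.006,0]}
    - {"slide": [0,0,0],"delta_rot": [0.448,-0.006,0]}
    - {"slide": [0,0,0],"delta_rot": [0.448,-0.006,0]}

```text
time: 55.6
position: [0.5475, -0.1009, 0.2768]
orientation: [0.002, -0.004, 0.029]
force: [-0.5, -0.0, -0.8]
gripper_width: 0.606
```

```bash
python3 - <<'E'
from h import *
from ik import Rh
go([.549,-.08,.1465],Rh(0))
E
```

```text
t 55.60 pos [ 0.5475 -0.1009  0.2768] q [ 0.7574  0.885  -0.2455  1.5836 -0.9651  1.8312  2.4769] F [-0.5014 -0.0332 -0.8424] gw 0.606
slide [ 0.0016  0.0206 -0.1303] rot [-0.0017  0.0038  0.0005] dist 0.132 ang 0.2
```

servo_tool:
  increments:
    - {"slide": [0,0.001,-0.01],"delta_rot": [0,0,0]}
    - {"slide": [0,0.003,-0.025],"delta_rot": [0,0,0]}
    - {"slide": [0,0.005,-0.04],"delta_rot": [0,0,0]}
    - {"slide": [0.0005,0.008,-0.055],"delta_rot": [0,0,0]}
    - {"slide": [0.001,0.011,-0.07],"delta_rot": [0,0,0]}
    - {"slide": [0.001,0.014,-0.085],"delta_rot": [0,0.002,0]}
    - {"slide": [0.0015,0.017,-0.1],"delta_rot": [0,0.004,0]}
    - {"slide": [0.0015,0.02,-0.115],"delta_rot": [0,0.004,0]}
    - {"slide": [0.0015,0.0205,-0.125],"delta_rot": [0,0.004,0]}
    - {"slide": [0.0015,0.0205,-0.13],"delta_rot": [0,0.004,0]}

```text
time: 56.6
position: [0.5495, -0.0798, 0.1469]
orientation: [-0.002, -0.001, 0.031]
force: [0.8, 0.5, -0.4]
gripper_width: 0.608
```

```bash
python3 - <<'E'
from h import *
from ik import Rh
go([.5485,-.08,.1465],Rh(0))
s=snap("side","21"); crop(s,200,140,130,100,6,"pics/c37.png")
t=snap("top","21"); crop(t,190,150,130,100,6,"pics/c38.png")
E
```

```text
t 56.60 pos [ 0.5495 -0.0798  0.1469] q [ 0.7176  1.0771 -0.2242  1.5644 -0.9191  1.7251  2.619 ] F [ 0.8481  0.5217 -0.3955] gw 0.608
slide [-0.0011 -0.0002 -0.0004] rot [ 0.002   0.0009 -0.0013] dist 0.001 ang 0.1
```

View pics/c37.png

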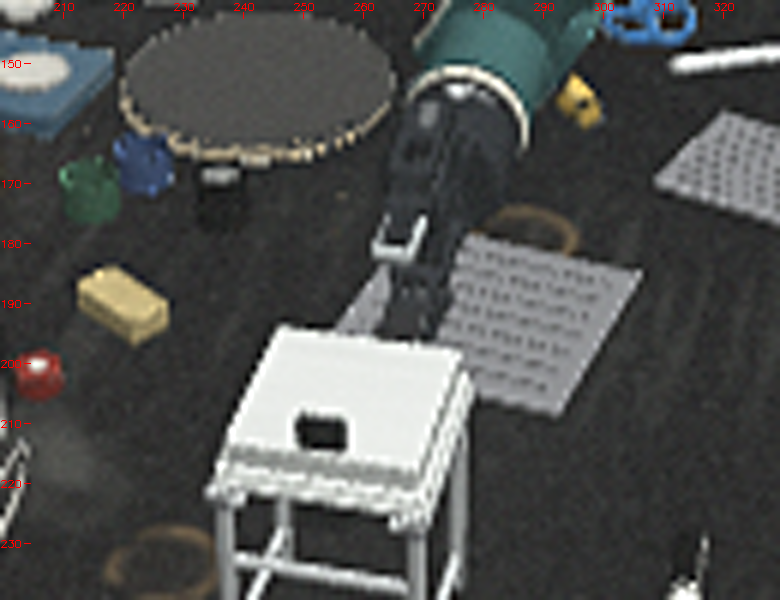

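View pics/c38.png

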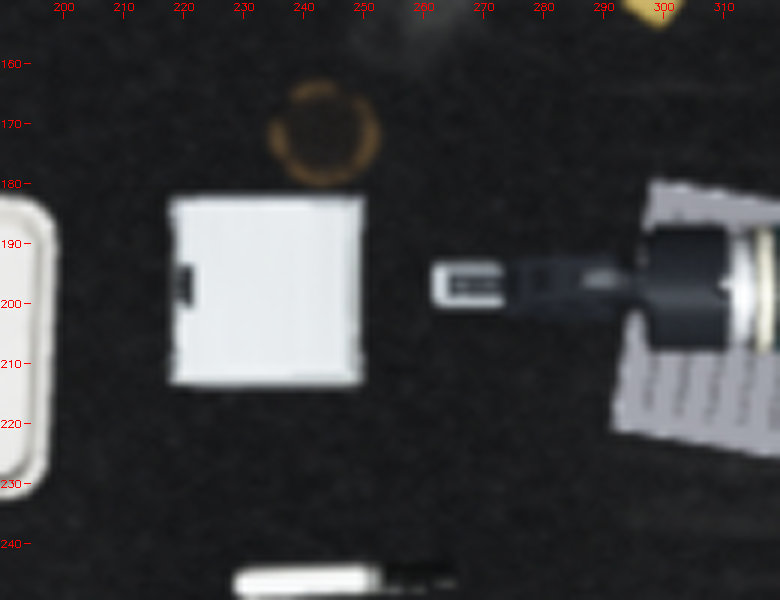

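servo_tool:
  increments:
    - {"slide": [-0.001,0.003,0],"delta_rot": [0,0,0]}
    - {"slide": [-0.001,0.009,0],"delta_rot": [0.001,0,0]}
    - {"slide": [-0.001,0.016,0],"delta_rot": [0.002,0,0]}
    - {"slide": [-0.001,0.024,0],"delta_rot": [0.002,0,0]}
    - {"slide": [-0.001,0.032,0],"delta_rot": [0.002,0,0]}
    - {"slide": [-0.001,0.04,0],"delta_rot": [0.002,0,0]}
    - {"slide": [-0.001,0.048,0],"delta_rot": [0.002,0,0]}
    - {"slide": [-0.001,0.055,0],"delta_rot": [0.002,0,0]}
    - {"slide": [-0.001,0.059,0],"delta_rot": [0.002,0,0]}
    - {"slide": [-0.001,0.06,0],"delta_rot": [0.002,0,0]}

```text
time: 57.7
position: [0.5468, -0.0194, 0.1481]
orientation: [-0.0, -0.002, 0.032]
force: [-0.3, -0.1, 0.7]
gripper_width: 0.611
```

```bash
python3 - <<'E'
from h import *
from ik import Rh
go([.5455,.02,.1462],Rh(0))
s=snap("side","22"); crop(s,215,150,90,80,8,"pics/c39.png")
E
```

```text
t 57.70 pos [ 0.5468 -0.0194  0.1481] q [ 0.6723  1.0508 -0.2574  1.6579 -0.9629  1.6381  2.6513] F [-0.2882 -0.0521  0.7162] gw 0.611
slide [-0.0001  0.0394 -0.0019] rot [ 0.0004  0.002  -0.0019] dist 0.039 ang 0.2
```

View pics/c39.png

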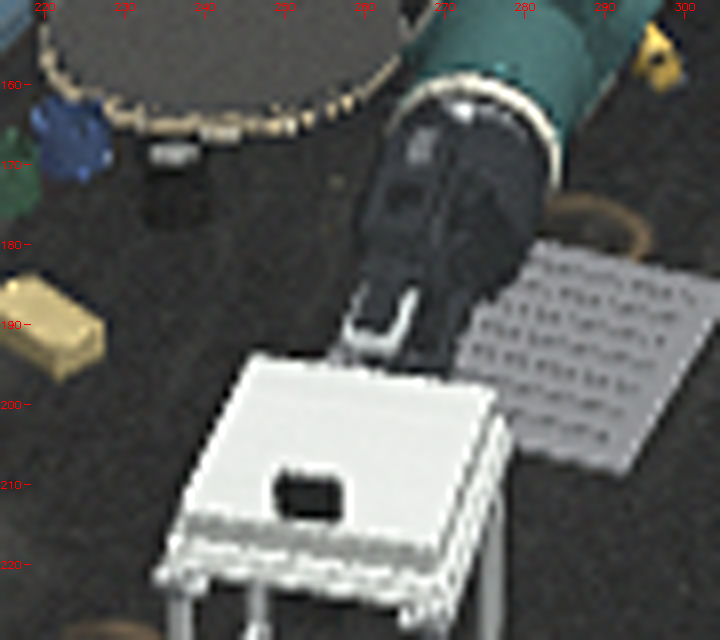

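servo_tool:
  increments:
    - {"slide": [0,0.003,-0.001],"delta_rot": [0,0,0]}
    - {"slide": [0,0.008,-0.0019],"delta_rot": [0,0.001,-0.001]}
    - {"slide": [0,0.014,-0.0019],"delta_rot": [0,0.002,-0.002]}
    - {"slide": [0,0.02,-0.0019],"delta_rot": [0,0.002,-0.002]}
    - {"slide": [0,0.026,-0.0019],"delta_rot": [0,0.002,-0.002]}
    - {"slide": [0,0.032,-0.0019],"delta_rot": [0,0.002,-0.002]}
    - {"slide": [0,0.036,-0.0019],"delta_rot": [0,0.002,-0.002]}
    - {"slide": [0,0.039,-0.0019],"delta_rot": [0,0.002,-0.002]}
    - {"slide": [0,0.039,-0.0019],"delta_rot": [0,0.002,-0.002]}
    - {"slide": [0,0.039,-0.0019],"delta_rot": [0,0.002,-0.002]}

```text
time: 58.75
position: [0.5458, 0.0189, 0.146]
orientation: [-0.001, -0.0, 0.029]
force: [0.4, 0.3, 0.4]
gripper_width: 0.609
```

```bash
python3 - <<'E'
from h import *
from ik import Rh
go([.5455,.02,.1462],Rh(0))
s=snap("side","23"); crop(s,215,150,90,80,8,"pics/c40.png")
E
```

```text
t 58.75 pos [0.5458 0.0189 0.146 ] q [ 0.6409  1.042  -0.2793  1.709  -0.9969  1.5802  2.6716] F [0.3535 0.2579 0.3677] gw 0.609
slide [-0.0002  0.0012  0.0002] rot [0.001 0.    0.001] dist 0.001 ang 0.1
```

View pics/c40.png

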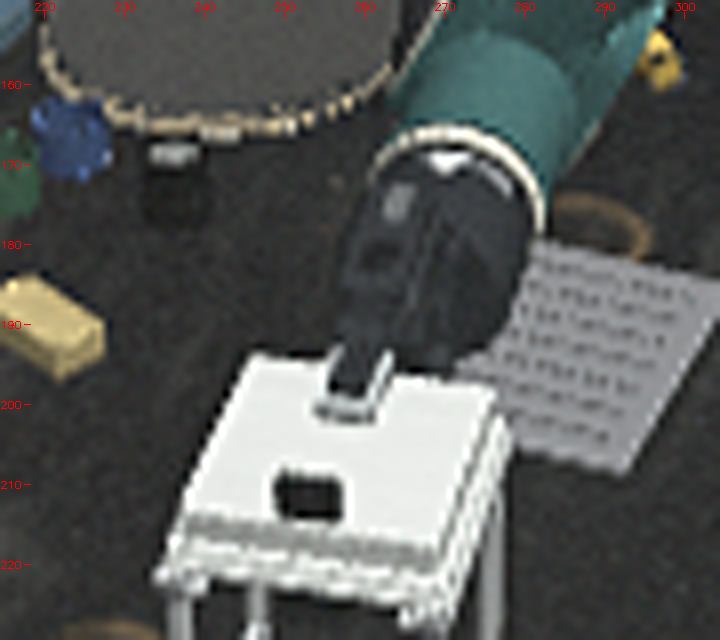

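servo_tool:
  increments:
    - {"slide": [0,0,0],"delta_rot": [0,0,0]}
    - {"slide": [0,0,0],"delta_rot": [0,0,0]}
    - {"slide": [0,0,0],"delta_rot": [0,0,0]}
    - {"slide": [0,0,0],"delta_rot": [0,0,0]}
    - {"slide": [0,0,0],"delta_rot": [0,0,0]}
    - {"slide": [0,0,0],"delta_rot": [0,0,0]}
    - {"slide": [0,0,0],"delta_rot": [0,0,0]}
    - {"slide": [0,0,0],"delta_rot": [0,0,0]}
    - {"slide": [0,0,0],"delta_rot": [0,0,0]}
    - {"slide": [0,0,0],"delta_rot": [0,0,0]}
  fingers: 0.015
  newtons: 80

```text
time: 59.8
position: [0.5457, 0.019, 0.1458]
orientation: [-0.001, 0.0, 0.029]
force: [0.7, 0.4, -2.8]
gripper_width: 0.348
```

```bash
python3 - <<'E'
from h import *
from ik import Rh
go([.5455,.02,.1462],Rh(0))
s=snap("side","24"); crop(s,215,150,90,80,8,"pics/c41.png")
E
```

```text
t 59.80 pos [0.5457 0.019  0.1458] q [ 0.6408  1.0421 -0.2794  1.7092 -0.9967  1.5797  2.6717] F [ 0.7458  0.4067 -2.8184] gw 0.348
slide [-0.0001  0.001   0.0004] rot [ 0.0012 -0.0002  0.0007] dist 0.001 ang 0.1
```

View pics/c41.png

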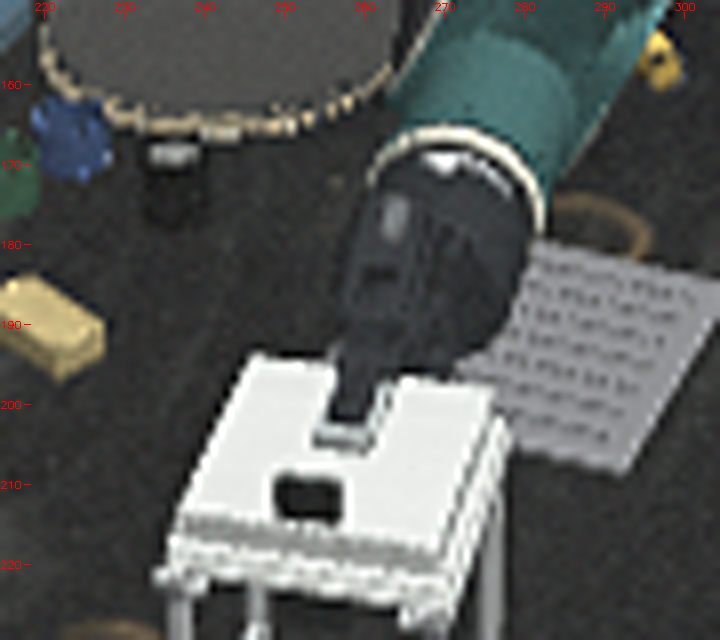

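servo_tool:
  increments:
    - {"slide": [0,0,0.003],"delta_rot": [0,0,0]}
    - {"slide": [0,0,0.009],"delta_rot": [0,0,0]}
    - {"slide": [0,0,0.02],"delta_rot": [0,0,0]}
    - {"slide": [0,0,0.034],"delta_rot": [0,0,0]}
    - {"slide": [0,0,0.05],"delta_rot": [0,0,0]}
    - {"slide": [0,0,0.066],"delta_rot": [0,0,0]}
    - {"slide": [0,0,0.082],"delta_rot": [0,0,0]}
    - {"slide": [0,0,0.096],"delta_rot": [0,0,0]}
    - {"slide": [0,0,0.106],"delta_rot": [0,0,0]}
    - {"slide": [0,0,0.11],"delta_rot": [0,0,0]}

```text
time: 60.85
position: [0.5458, 0.0191, 0.2574]
orientation: [-0.001, -0.002, 0.029]
force: [0.5, 0.4, -3.5]
gripper_width: 0.351
```

```bash
python3 - <<'E'
from h import *
from ik import Rh
go([.5458,.019,.256],Rh(np.pi))
s=snap("side","25"); crop(s,215,120,90,110,7,"pics/c42.png")
E
```

```text
t 60.85 pos [0.5458 0.0191 0.2574] q [ 0.662   0.8521 -0.3113  1.7551 -1.0432  1.6423  2.5465] F [ 0.5498  0.4476 -3.4553] gw 0.351
slide [-0.     -0.0001 -0.0014] rot [ 0.0011 -3.1401 -0.0023] dist 0.001 ang 179.9
```

View pics/c42.png

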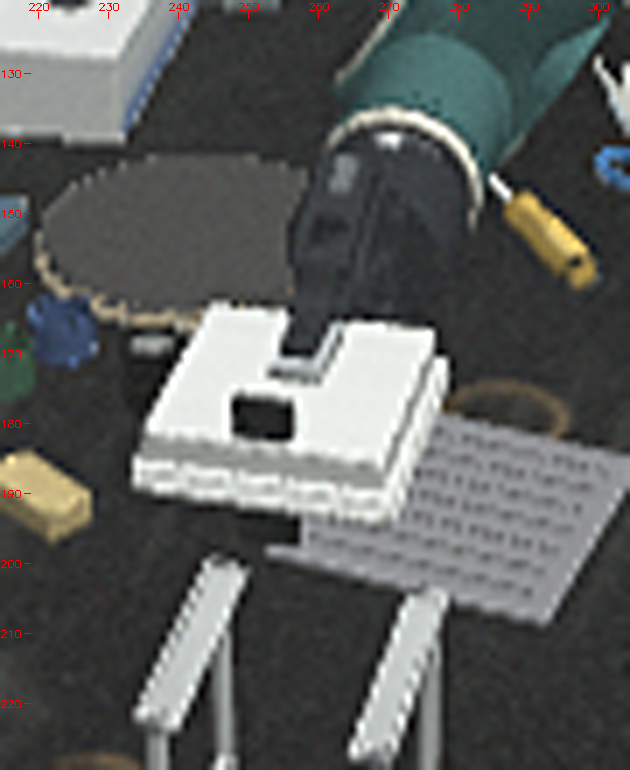

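servo_tool:
  increments:
    - {"slide": [0,0,0],"delta_rot": [0,0.04,0]}
    - {"slide": [0,0,0],"delta_rot": [0,0.12,0]}
    - {"slide": [0,0,0],"delta_rot": [0,0.22,0]}
    - {"slide": [0,0,0],"delta_rot": [0,0.33,0]}
    - {"slide": [0,0,0],"delta_rot": [0,0.44,0]}
    - {"slide": [0,0,0],"delta_rot": [0,0.55,0]}
    - {"slide": [0,0,0],"delta_rot": [0,0.66,0]}
    - {"slide": [0,0,0],"delta_rot": [0,0.77,0]}
    - {"slide": [0,0,0],"delta_rot": [0,0.88,0]}
    - {"slide": [0,0,0],"delta_rot": [0,0.99,0]}

```text
time: 61.9
position: [0.5456, 0.0192, 0.2552]
orientation: [-0.015, 0.996, 0.026]
force: [1.1, -0.9, -3.0]
gripper_width: 0.353
```

```bash
python3 - <<'E'
from h import *
from ik import Rh
go([.5458,.019,.256],Rh(np.pi))
s=snap("side","26"); crop(s,215,120,90,110,7,"pics/c43.png")
E
```

```text
t 61.90 pos [0.5456 0.0192 0.2552] q [ 0.5498  0.8335 -0.1568  1.7638 -1.1072  1.7215  1.6029] F [ 1.0889 -0.9247 -3.014 ] gw 0.353
slide [-0.0005 -0.0002  0.0006] rot [-0.0011  2.1456 -0.0001] dist 0.001 ang 122.9
```

View pics/c43.png

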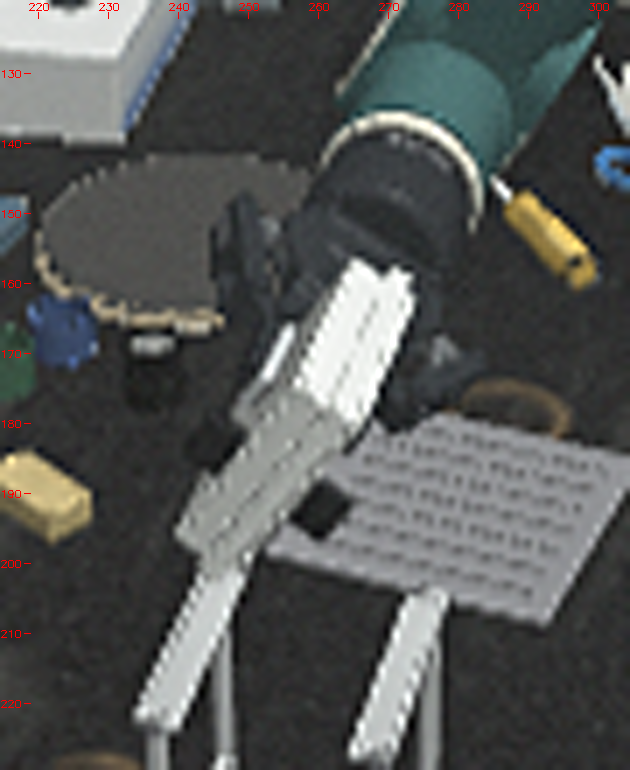

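servo_tool:
  increments:
    - {"slide": [0,0,0],"delta_rot": [0,0.11,0]}
    - {"slide": [0,0,0],"delta_rot": [0,0.22,0]}
    - {"slide": [0,0,0],"delta_rot": [0,0.33,0]}
    - {"slide": [0,0,0],"delta_rot": [0,0.44,0]}
    - {"slide": [0,0,0],"delta_rot": [0,0.55,0]}
    - {"slide": [0,0,0],"delta_rot": [0,0.66,0]}
    - {"slide": [0,0,0],"delta_rot": [0,0.77,0]}
    - {"slide": [0,0,0],"delta_rot": [0,0.88,0]}
    - {"slide": [0,0,0],"delta_rot": [0,0.99,0]}
    - {"slide": [0,0,0],"delta_rot": [0,1.1,0]}

```text
time: 62.95
position: [0.5456, 0.0192, 0.2554]
orientation: [-0.031, 2.093, 0.017]
force: [-0.1, -0.5, -4.0]
gripper_width: 0.354
```

```bash
python3 - <<'E'
from h import *
from ik import Rh
go([.5458,.019,.256],Rh(np.pi))
E
```

```text
t 62.95 pos [0.5456 0.0192 0.2554] q [ 0.4595  0.8249 -0.0343  1.7705 -1.1544  1.786   0.5412] F [-0.0558 -0.4738 -3.9504] gw 0.354
slide [-0.0006 -0.0003 -0.0001] rot [-0.0007  1.048  -0.0005] dist 0.001 ang 60.0
```

servo_tool:
  increments:
    - {"slide": [0,0,0],"delta_rot": [0,0.12,0]}
    - {"slide": [0,0,0],"delta_rot": [0,0.24,0]}
    - {"slide": [0,0,0],"delta_rot": [0,0.37,0]}
    - {"slide": [0,0,0],"delta_rot": [0,0.5,0]}
    - {"slide": [0,0,0],"delta_rot": [0,0.63,0]}
    - {"slide": [0,0,0],"delta_rot": [0,0.75,0]}
    - {"slide": [0,0,0],"delta_rot": [0,0.87,0]}
    - {"slide": [0,0,0],"delta_rot": [0,0.97,0]}
    - {"slide": [0,0,0],"delta_rot": [0,1.03,0]}
    - {"slide": [0,0,0],"delta_rot": [0,1.048,0]}

```text
time: 63.95
position: [0.5456, 0.0192, 0.2554]
orientation: [-0.045, 3.138, -0.001]
force: [-0.1, 0.0, -4.4]
gripper_width: 0.353
```

```bash
python3 - <<'E'
from h import *
from ik import Rh
go([.5458,.019,.256],Rh(np.pi))
s=snap("side","27"); crop(s,215,120,90,110,7,"pics/c44.png"); t=snap("top","27"); crop(t,205,165,85,60,9,"pics/c45.png")
E
```

```text
t 63.95 pos [0.5456 0.0192 0.2554] q [ 0.4209  0.8237  0.018   1.7733 -1.1737  1.8139 -0.4891] F [-0.1058  0.0365 -4.4214] gw 0.353
slide [-0.0002 -0.0002 -0.0006] rot [-0.0004  0.0032 -0.0008] dist 0.001 ang 0.2
```

View pics/c44.png

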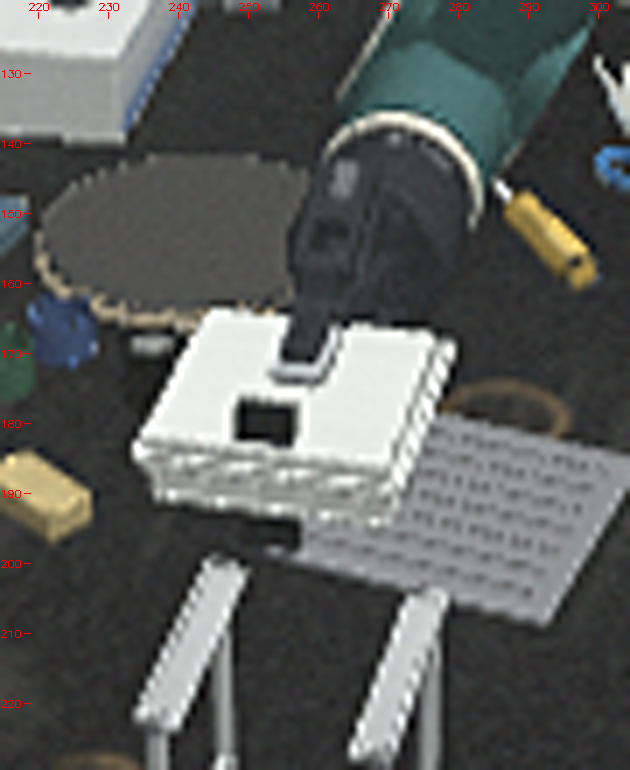

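View pics/c45.png

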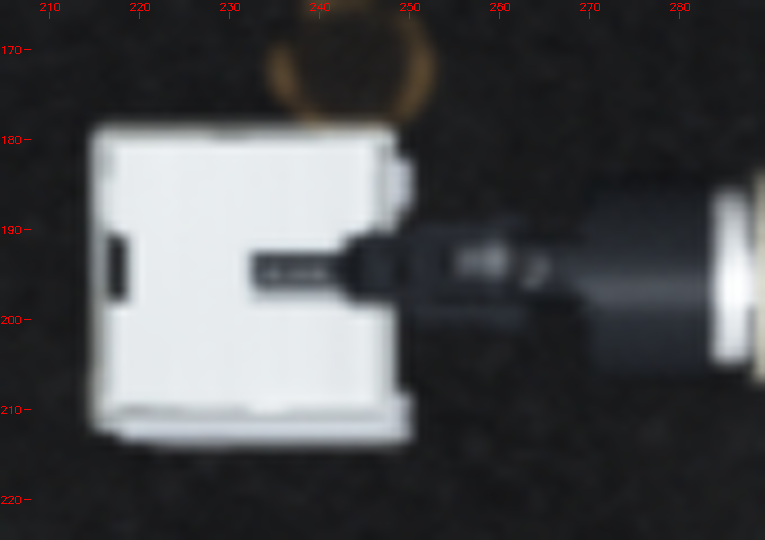

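```bash
python3 - <<'E'
from h import *
s=cv2.imread("pics/side27.png"); crop(s,228,192,58,42,13,"pics/c46.png",5)
E
```

```text
(no output)
```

View pics/c46.png

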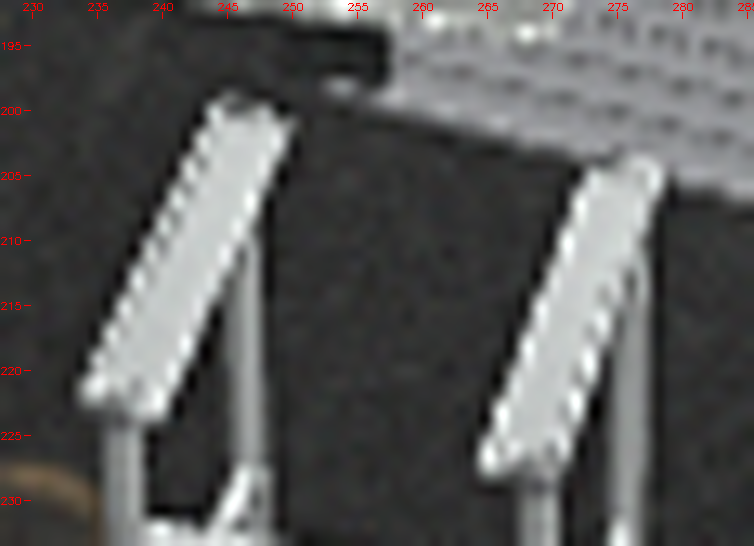

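```bash
python3 - <<'E'
from h import *
P=[onz("side",u,v,.130)[:2] for u,v in ((250,200.7),(239.8,223.5),(273,204.5),(264.5,227.5))]; print(np.round(P,4)); print(np.mean(P,0))
E
```

```text
[[ 0.5867 -0.043 ]
 [ 0.5832  0.0709]
 [ 0.512  -0.0423]
 [ 0.5092  0.0694]]
[0.5478 0.0138]
```

```bash
python3 - <<'E'
from h import *
from ik import Rh
go([.5465,.019,.165],Rh(np.pi))
E
```

```text
t 64.05 pos [0.5457 0.0192 0.2556] q [ 0.4209  0.8234  0.0181  1.7732 -1.1737  1.814  -0.4879] F [ 0.4564 -0.6659 -4.2591] gw 0.356
slide [-0.0004 -0.0001  0.0906] rot [-0.0005  0.0047 -0.0008] dist 0.091 ang 0.3
```

servo_tool:
  increments:
    - {"slide": [0,0,0.003],"delta_rot": [0,0.002,0]}
    - {"slide": [0,0,0.01],"delta_rot": [0,0.004,0]}
    - {"slide": [0,0,0.02],"delta_rot": [0,0.0047,0]}
    - {"slide": [-0.0004,0,0.031],"delta_rot": [0,0.0047,0]}
    - {"slide": [-0.0004,0,0.042],"delta_rot": [0,0.0047,0]}
    - {"slide": [-0.0004,0,0.053],"delta_rot": [0,0.0047,0]}
    - {"slide": [-0.0004,0,0.064],"delta_rot": [0,0.0047,0]}
    - {"slide": [-0.0004,0,0.075],"delta_rot": [0,0.0047,0]}
    - {"slide": [-0.0004,0,0.083],"delta_rot": [0,0.0047,0]}
    - {"slide": [-0.0004,0,0.087],"delta_rot": [0,0.0047,0]}

```text
time: 65.05
position: [0.5463, 0.019, 0.168]
orientation: [0.045, -3.139, 0.001]
force: [-0.6, -1.2, -3.9]
gripper_width: 0.354
```

```bash
python3 - <<'E'
from h import *
from ik import Rh
go([.5465,.019,.152],Rh(np.pi))
s=snap("side","28"); crop(s,215,140,90,95,7.5,"pics/c47.png")
E
```

```text
t 65.05 pos [0.5463 0.019  0.168 ] q [ 0.4188  0.9755  0.0205  1.7377 -1.1538  1.7696 -0.3842] F [-0.6232 -1.1791 -3.9197] gw 0.354
slide [-0.0002 -0.      0.016 ] rot [-0.0005 -0.002  -0.0008] dist 0.016 ang 0.1
```

View pics/c47.png

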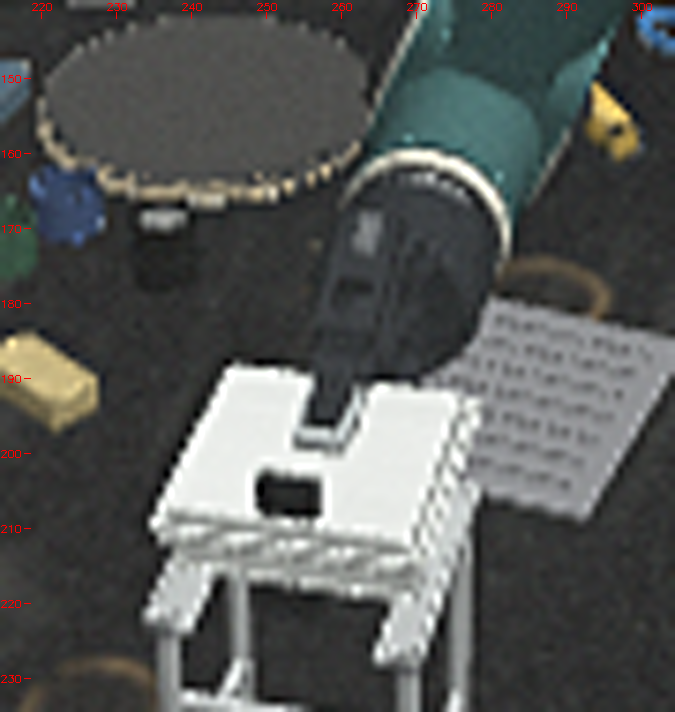

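Well centred over the rails. Lower slowly toward contact.

servo_tool:
  increments:
    - {"slide": [0,0,0.003],"delta_rot": [0,-0.001,0]}
    - {"slide": [0,0,0.006],"delta_rot": [0,-0.002,0]}
    - {"slide": [0,0,0.009],"delta_rot": [0,-0.002,0]}
    - {"slide": [0,0,0.012],"delta_rot": [0,-0.002,0]}
    - {"slide": [0,0,0.014],"delta_rot": [0,-0.002,0]}
    - {"slide": [0,0,0.016],"delta_rot": [0,-0.002,0]}
    - {"slide": [0,0,0.018],"delta_rot": [0,-0.002,0]}
    - {"slide": [0,0,0.0195],"delta_rot": [0,-0.002,0]}
    - {"slide": [0,0,0.0205],"delta_rot": [0,-0.002,0]}
    - {"slide": [0,0,0.021],"delta_rot": [0,-0.002,0]}

```text
time: 66.1
position: [0.5464, 0.019, 0.1479]
orientation: [-0.045, 3.14, -0.001]
force: [-1.2, 0.8, -3.7]
gripper_width: 0.35
```

```bash
python3 - <<'E'
from h import *
from ik import Rh
go([.5465,.019,.1455],Rh(np.pi))
s=snap("side","29"); crop(s,215,150,90,85,7.5,"pics/c48.png")
E
```

```text
t 66.10 pos [0.5464 0.019  0.1479] q [ 0.4187  1.0112  0.0205  1.7252 -1.1503  1.76   -0.3597] F [-1.2046  0.8408 -3.7225] gw 0.35
slide [-0.0001 -0.      0.0025] rot [-0.0007  0.0008 -0.0008] dist 0.002 ang 0.1
```

View pics/c48.png

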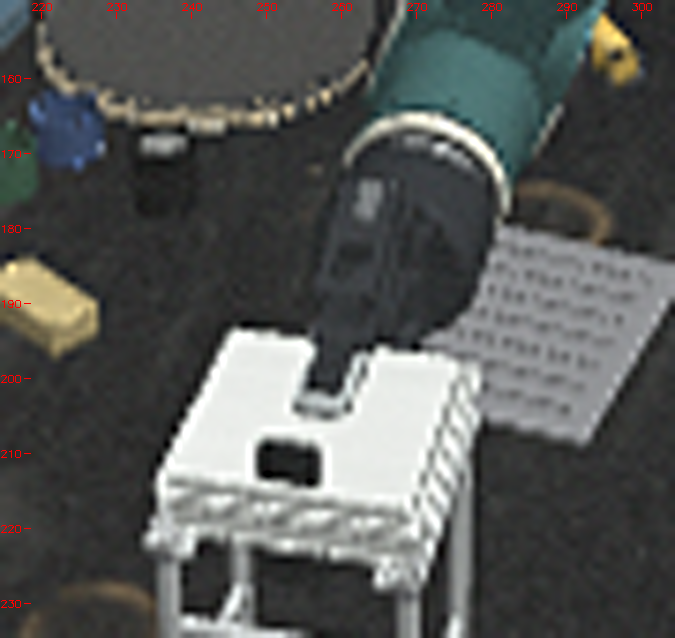

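Still fully carried; 2.5 mm more.

servo_tool:
  increments:
    - {"slide": [0,0,0.0005],"delta_rot": [0,0,0]}
    - {"slide": [0,0,0.001],"delta_rot": [0,0,0]}
    - {"slide": [0,0,0.0015],"delta_rot": [0,0,0]}
    - {"slide": [0,0,0.002],"delta_rot": [0,0,0]}
    - {"slide": [0,0,0.0025],"delta_rot": [0,0,0]}
    - {"slide": [0,0,0.0025],"delta_rot": [0,0,0]}
    - {"slide": [0,0,0.0025],"delta_rot": [0,0,0]}
    - {"slide": [0,0,0.0025],"delta_rot": [0,0,0]}
    - {"slide": [0,0,0.0025],"delta_rot": [0,0,0]}
    - {"slide": [0,0,0.0025],"delta_rot": [0,0,0]}

```text
time: 67.15
position: [0.5464, 0.019, 0.1456]
orientation: [-0.045, 3.14, -0.001]
force: [-0.4, 0.8, -2.6]
gripper_width: 0.353
```

```bash
python3 - <<'E'
from h import *
from ik import Rh
go([.5465,.019,.1455],Rh(np.pi))
E
```

```text
t 67.15 pos [0.5464 0.019  0.1456] q [ 0.4187  1.0154  0.0205  1.7236 -1.15    1.759  -0.3571] F [-0.3629  0.7572 -2.5703] gw 0.353
slide [-0.0001 -0.      0.0001] rot [-0.0007  0.0009 -0.0008] dist 0.000 ang 0.1
```

servo_tool:
  increments:
    - {"slide": [0,0,0.0005],"delta_rot": [0,0,0]}
    - {"slide": [0,0,0.0005],"delta_rot": [0,0,0]}
    - {"slide": [0,0,0.0005],"delta_rot": [0,0,0]}
    - {"slide": [0,0,0.0005],"delta_rot": [0,0,0]}
    - {"slide": [0,0,0.0005],"delta_rot": [0,0,0]}
    - {"slide": [0,0,0.0005],"delta_rot": [0,0,0]}
    - {"slide": [0,0,0.0005],"delta_rot": [0,0,0]}
    - {"slide": [0,0,0.0005],"delta_rot": [0,0,0]}
    - {"slide": [0,0,0.0005],"delta_rot": [0,0,0]}
    - {"slide": [0,0,0.0005],"delta_rot": [0,0,0]}
  fingers: 0.05

```text
time: 68.15
position: [0.5464, 0.019, 0.145]
orientation: [-0.045, 3.14, -0.001]
force: [0.2, -0.4, -0.8]
gripper_width: 0.584
```

```bash
python3 - <<'E'
from h import *
from ik import Rh
go([.549,-.09,.1458],Rh(np.pi))
s=snap("side","30"); crop(s,215,150,90,85,7.5,"pics/c49.png")
E
```

```text
t 68.15 pos [0.5464 0.019  0.145 ] q [ 0.4187  1.0165  0.0205  1.7233 -1.1498  1.7588 -0.3565] F [ 0.2334 -0.4296 -0.775 ] gw 0.584
slide [ 0.0005 -0.109  -0.0007] rot [-0.0007  0.0009 -0.0008] dist 0.109 ang 0.1
```

View pics/c49.png

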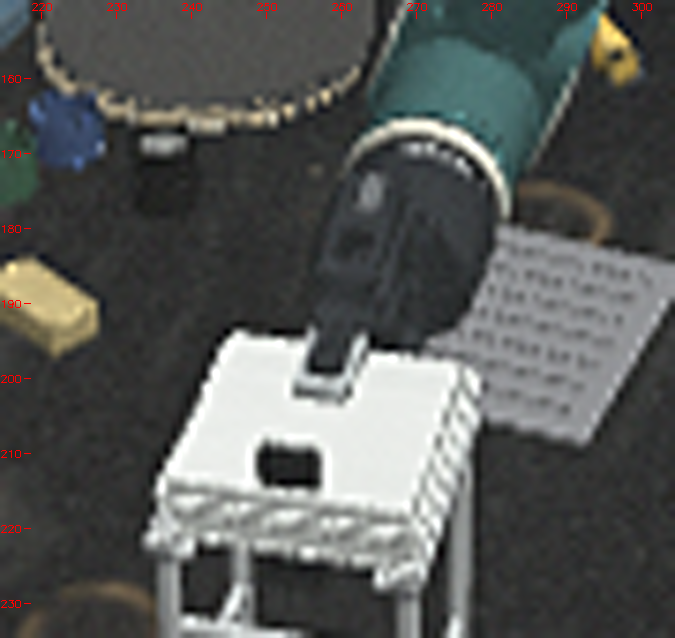

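servo_tool:
  increments:
    - {"slide": [0,-0.004,0],"delta_rot": [0,0,0]}
    - {"slide": [0,-0.012,0],"delta_rot": [0,0,0]}
    - {"slide": [0,-0.024,-0.0005],"delta_rot": [0,0,0]}
    - {"slide": [0,-0.038,-0.0007],"delta_rot": [0,0,0]}
    - {"slide": [0,-0.052,-0.0007],"delta_rot": [0,0,0]}
    - {"slide": [0,-0.066,-0.0007],"delta_rot": [0,0,0]}
    - {"slide": [0,-0.08,-0.0007],"delta_rot": [0,0,0]}
    - {"slide": [0,-0.093,-0.0007],"delta_rot": [0,0,0]}
    - {"slide": [0,-0.104,-0.0007],"delta_rot": [0,0,0]}
    - {"slide": [0,-0.11,-0.0007],"delta_rot": [0,0,0]}

```text
time: 69.2
position: [0.5496, -0.0926, 0.1457]
orientation: [-0.043, 3.14, -0.002]
force: [-0.3, 0.0, -0.3]
gripper_width: 0.588
```

```bash
python3 - <<'E'
from h import *
from ik import Rh
go([.549,-.10,.28],Rdown(-88.3))
go([.549,-.10,.28],Rdown(91.7))
s=snap("side","31"); crop(s,215,150,90,85,7.5,"pics/c50.png"); t=snap("top","31"); crop(t,205,165,85,60,9,"pics/c51.png")
E
```

```text
t 69.20 pos [ 0.5496 -0.0926  0.1457] q [ 0.6258  1.07   -0.0667  1.5535 -0.9928  1.8198 -0.462 ] F [-0.2535  0.0302 -0.3016] gw 0.588
slide [ 0.0007 -0.0075 -0.1343] rot [ 1.5697 -0.0009 -0.0026] dist 0.135 ang 89.9
t 69.20 pos [ 0.5496 -0.0926  0.1457] q [ 0.6258  1.07   -0.0667  1.5535 -0.9928  1.8198 -0.462 ] F [-0.2535  0.0302 -0.3016] gw 0.588
slide [ 0.0007 -0.0075 -0.1343] rot [0.0037 2.2221 2.2196] dist 0.135 ang 180.0
```

View pics/c50.png

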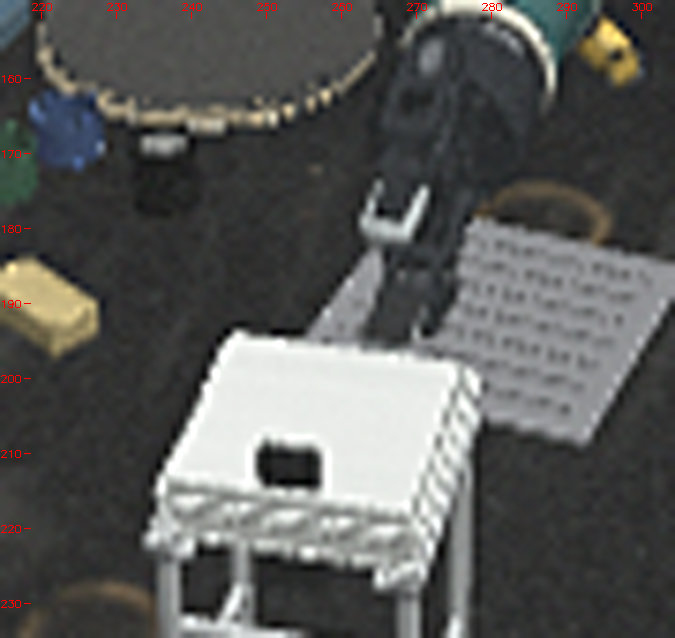

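View pics/c51.png

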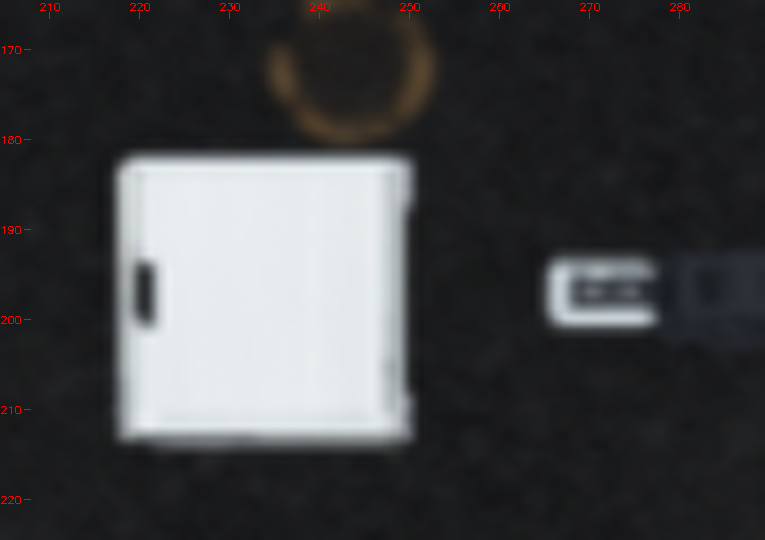

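servo_tool:
  increments:
    - {"slide": [0,0,-0.01],"delta_rot": [0.06,0,0]}
    - {"slide": [0,0,-0.022],"delta_rot": [0.14,0,0]}
    - {"slide": [0,0,-0.036],"delta_rot": [0.22,0,0]}
    - {"slide": [0,0,-0.05],"delta_rot": [0.31,0,0]}
    - {"slide": [0,-0.002,-0.065],"delta_rot": [0.4,0,0]}
    - {"slide": [0,-0.004,-0.08],"delta_rot": [0.49,0,0]}
    - {"slide": [0,-0.005,-0.095],"delta_rot": [0.58,0,0]}
    - {"slide": [0,-0.006,-0.11],"delta_rot": [0.67,0,0]}
    - {"slide": [0,-0.007,-0.124],"delta_rot": [0.76,0,0]}
    - {"slide": [0,-0.0075,-0.134],"delta_rot": [0.85,0,0]}
  fingers: 0.028

```text
time: 70.3
position: [0.5497, -0.0976, 0.2812]
orientation: [-0.041, 2.846, -1.295]
force: [-0.9, -0.3, -0.7]
gripper_width: 0.333
```

```bash
python3 - <<'E'
from h import *
t=cv2.imread("pics/top31.png");t0=cv2.imread("pics/top0.png"); s=cv2.imread("pics/side31.png"); s0=cv2.imread("pics/side0.png")
a=tabc(t,219,225,192,202,235); a0=tabc(t0,219,225,192,202,235); print(a,a0, onz("top",*a[:2],.179),onz("top",*a0[:2],.179))
b=tabc(s,247,260,206,216,230); b0=tabc(s0,247,260,205,216,230); print(b,b0,onz("side",*b[:2],.171),onz("side",*b0[:2],.171))
go([.546,.0588,.26],Rdown(-88.3))
E
```

```text
(np.float64(220.40628706998817), np.float64(197.0892645314354), np.float64(14.348936170212765)) (np.float64(220.4894872740686), np.float64(196.56750276650686), np.float64(23.072340425531912)) [0.5448 0.0589 0.179 ] [0.5466 0.0586 0.179 ]
(np.float64(253.0260794286333), np.float64(211.80965263499624), np.float64(40.178260869565214)) (np.float64(253.12900198143714), np.float64(211.49859213682348), np.float64(41.69130434782608)) [0.546  0.0579 0.171 ] [0.5461 0.0565 0.171 ]
t 70.30 pos [ 0.5497 -0.0976  0.2812] q [ 0.3504  0.4636  0.1299  1.6801 -0.6763  1.4447 -0.8183] F [-0.8609 -0.2721 -0.6603] gw 0.333
slide [-0.0009  0.1187 -0.1041] rot [ 0.7165  0.0011 -0.0021] dist 0.158 ang 41.1
```

servo_tool:
  increments:
    - {"slide": [0,0.012,-0.01],"delta_rot": [0.07,0,0]}
    - {"slide": [0,0.026,-0.022],"delta_rot": [0.15,0,0]}
    - {"slide": [0,0.04,-0.034],"delta_rot": [0.23,0,0]}
    - {"slide": [0,0.054,-0.046],"delta_rot": [0.32,0,0]}
    - {"slide": [0,0.068,-0.059],"delta_rot": [0.41,0,0]}
    - {"slide": [0,0.082,-0.072],"delta_rot": [0.5,0,0]}
    - {"slide": [0,0.096,-0.084],"delta_rot": [0.59,0,0]}
    - {"slide": [0,0.108,-0.095],"delta_rot": [0.67,0,0]}
    - {"slide": [-0.0005,0.116,-0.102],"delta_rot": [0.7165,0,-0.002]}
    - {"slide": [-0.0009,0.1187,-0.1041],"delta_rot": [0.7165,0,-0.002]}
  newtons: 60

```text
time: 71.3
position: [0.545, 0.0628, 0.259]
orientation: [-0.043, 2.209, -2.198]
force: [-0.0, 1.1, -0.2]
gripper_width: 0.332
```

```bash
python3 - <<'E'
from h import *
go([.545,.0593,.195],Rdown(-88.3))
E
```

```text
t 71.30 pos [0.545  0.0628 0.259 ] q [-0.2699  0.2663  0.1161  1.8299 -0.0408  1.0487 -1.6708] F [-0.0189  1.0601 -0.2244] gw 0.332
slide [0.     0.064  0.0038] rot [0.0047 0.0078 0.0019] dist 0.064 ang 0.5
```

servo_tool:
  increments:
    - {"slide": [0,0.006,0.001],"delta_rot": [0.001,0.002,0]}
    - {"slide": [0,0.013,0.002],"delta_rot": [0.003,0.005,0.001]}
    - {"slide": [0,0.021,0.003],"delta_rot": [0.0047,0.0078,0.002]}
    - {"slide": [0,0.029,0.0035],"delta_rot": [0.0047,0.0078,0.002]}
    - {"slide": [0,0.037,0.0038],"delta_rot": [0.0047,0.0078,0.002]}
    - {"slide": [0,0.045,0.0038],"delta_rot": [0.0047,0.0078,0.002]}
    - {"slide": [0,0.053,0.0038],"delta_rot": [0.0047,0.0078,0.002]}
    - {"slide": [0,0.06,0.0038],"delta_rot": [0.0047,0.0078,0.002]}
    - {"slide": [0,0.064,0.0038],"delta_rot": [0.0047,0.0078,0.002]}
    - {"slide": [0,0.064,0.0038],"delta_rot": [0.0047,0.0078,0.002]}

```text
time: 72.3
position: [0.5458, 0.0546, 0.1946]
orientation: [-0.024, 2.209, -2.212]
force: [0.7, 0.6, -0.2]
gripper_width: 0.324
```

```bash
python3 - <<'E'
from h import *
go([.545,.0593,.1665],Rdown(-88.3))
s=snap("side","32"); crop(s,215,150,90,85,7.5,"pics/c52.png")
E
```

```text
t 72.30 pos [0.5458 0.0546 0.1946] q [-0.2576  0.3381  0.1173  1.8951 -0.0474  0.9113 -1.6666] F [ 0.7399  0.586  -0.2221] gw 0.324
slide [ 0.0007  0.028  -0.0048] rot [-0.0014 -0.0077  0.0001] dist 0.028 ang 0.4
```

View pics/c52.png

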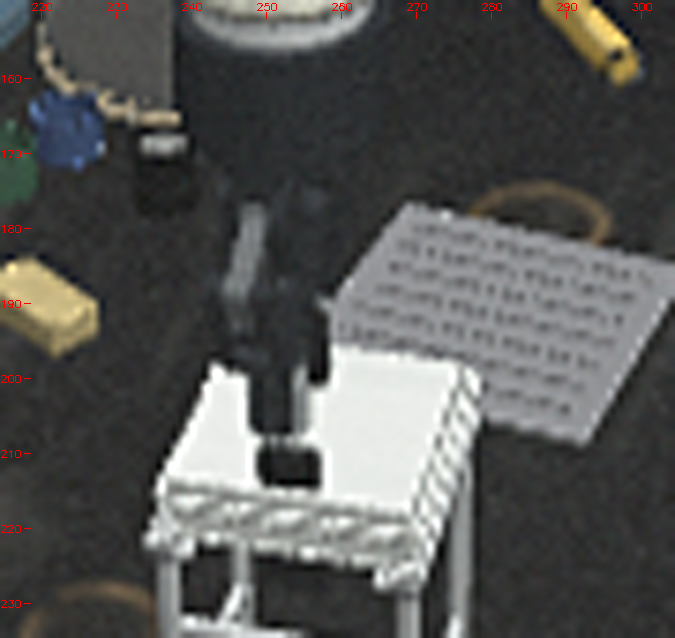

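servo_tool:
  increments:
    - {"slide": [0,0,-0.002],"delta_rot": [0,-0.003,0]}
    - {"slide": [0.0005,0,-0.004],"delta_rot": [0,-0.0077,0]}
    - {"slide": [0.0007,0.002,-0.0048],"delta_rot": [0,-0.0077,0]}
    - {"slide": [0.0007,0.006,-0.0048],"delta_rot": [0,-0.0077,0]}
    - {"slide": [0.0007,0.01,-0.0048],"delta_rot": [0,-0.0077,0]}
    - {"slide": [0.0007,0.015,-0.0048],"delta_rot": [0,-0.0077,0]}
    - {"slide": [0.0007,0.02,-0.0048],"delta_rot": [0,-0.0077,0]}
    - {"slide": [0.0007,0.024,-0.0048],"delta_rot": [0,-0.0077,0]}
    - {"slide": [0.0007,0.0275,-0.0048],"delta_rot": [0,-0.0077,0]}
    - {"slide": [0.0007,0.0275,-0.0048],"delta_rot": [0,-0.0077,0]}

```text
time: 73.35
position: [0.545, 0.0592, 0.1671]
orientation: [-0.032, 2.205, -2.208]
force: [-0.3, 0.5, -0.3]
gripper_width: 0.326
```

```bash
python3 - <<'E'
from h import *
go([.545,.0593,.1665],Rdown(-88.3))
s=snap("side","33"); crop(s,215,150,90,85,7.5,"pics/c53.png")
E
```

```text
t 73.35 pos [0.545  0.0592 0.1671] q [-0.2601  0.3734  0.1107  1.9177 -0.0517  0.8535 -1.6644] F [-0.3192  0.4695 -0.3364] gw 0.326
slide [ 0.      0.0006 -0.0001] rot [-0.0014 -0.0002 -0.    ] dist 0.001 ang 0.1
```

View pics/c53.png

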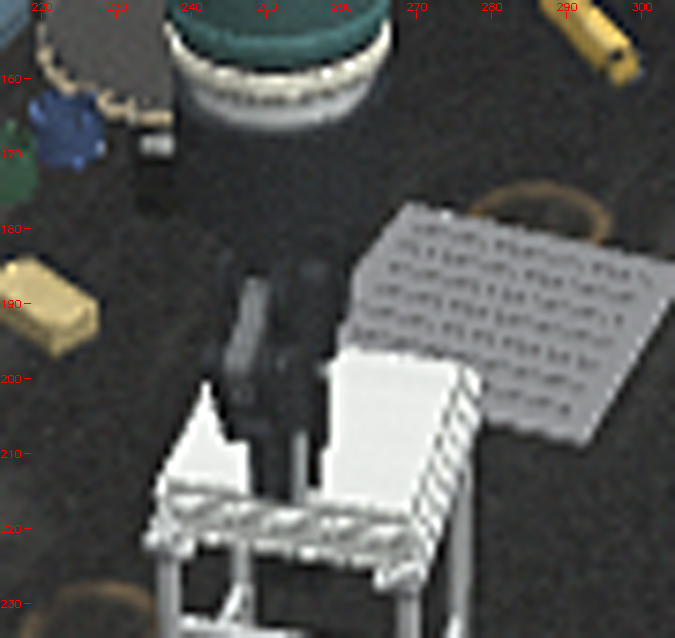

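Around the tab. Close.

servo_tool:
  increments:
    - {"slide": [0,0,0],"delta_rot": [0,0,0]}
    - {"slide": [0,0,0],"delta_rot": [0,0,0]}
    - {"slide": [0,0,0],"delta_rot": [0,0,0]}
    - {"slide": [0,0,0],"delta_rot": [0,0,0]}
    - {"slide": [0,0,0],"delta_rot": [0,0,0]}
    - {"slide": [0,0,0],"delta_rot": [0,0,0]}
    - {"slide": [0,0,0],"delta_rot": [0,0,0]}
    - {"slide": [0,0,0],"delta_rot": [0,0,0]}
    - {"slide": [0,0,0],"delta_rot": [0,0,0]}
    - {"slide": [0,0,0],"delta_rot": [0,0,0]}
  fingers: 0.0
  newtons: 60

```text
time: 74.4
position: [0.5456, 0.0594, 0.1681]
orientation: [-0.031, 2.205, -2.207]
force: [-0.7, -0.1, 5.8]
gripper_width: 0.068
```

servo_tool:
  increments:
    - {"slide": [0,-0.001,0],"delta_rot": [0,0,0]}
    - {"slide": [0,-0.003,0],"delta_rot": [0,0,0]}
    - {"slide": [0,-0.006,0],"delta_rot": [0,0,0]}
    - {"slide": [0,-0.009,0],"delta_rot": [0,0,0]}
    - {"slide": [0,-0.012,0],"delta_rot": [0,0,0]}
    - {"slide": [0,-0.016,0],"delta_rot": [0,0,0]}
    - {"slide": [0,-0.02,0],"delta_rot": [0,0,0]}
    - {"slide": [0,-0.024,0],"delta_rot": [0,0,0]}
    - {"slide": [0,-0.027,0],"delta_rot": [0,0,0]}
    - {"slide": [0,-0.028,0],"delta_rot": [0,0,0]}

```text
time: 75.4
position: [0.5456, 0.0594, 0.1962]
orientation: [-0.03, 2.205, -2.207]
force: [0.6, -1.3, -1.4]
gripper_width: 0.073
```

```bash
python3 - <<'E'
from h import *
go([.545,.0593,.26],Rdown(-88.3))
s=snap("side","34"); crop(s,215,150,90,85,7.5,"pics/c54.png")
E
```

```text
t 75.40 pos [0.5456 0.0594 0.1962] q [-0.2637  0.3355  0.1141  1.8942 -0.0458  0.9127 -1.6693] F [ 0.6182 -1.2738 -1.4225] gw 0.073
slide [ 0.0004 -0.0638  0.0001] rot [-0.0011 -0.0002 -0.0018] dist 0.064 ang 0.1
```

View pics/c54.png

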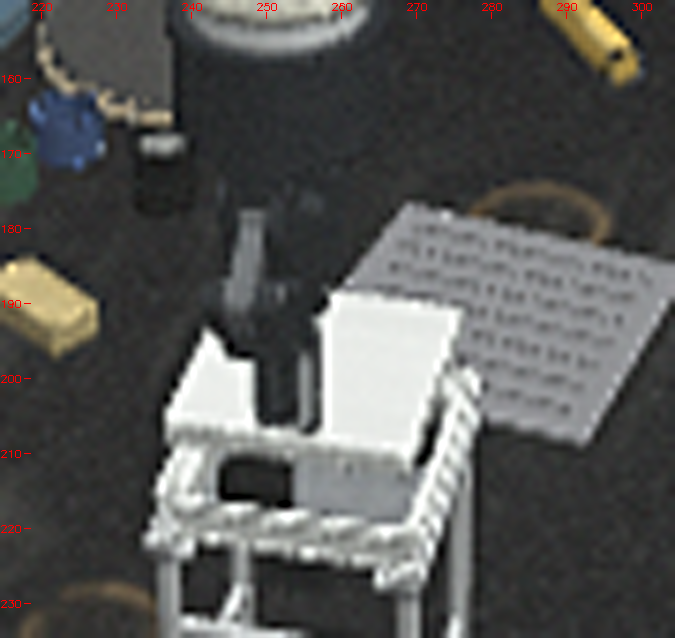

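servo_tool:
  increments:
    - {"slide": [0,-0.005,0],"delta_rot": [0,0,0]}
    - {"slide": [0,-0.015,0],"delta_rot": [0,0,0]}
    - {"slide": [0,-0.027,0],"delta_rot": [0,0,0]}
    - {"slide": [0,-0.04,0],"delta_rot": [0,0,0]}
    - {"slide": [0,-0.052,0.002],"delta_rot": [0,0,0]}
    - {"slide": [0,-0.061,0.01],"delta_rot": [0,0,0]}
    - {"slide": [0,-0.064,0.025],"delta_rot": [0,0,0]}
    - {"slide": [0,-0.064,0.045],"delta_rot": [0,0,0]}
    - {"slide": [0,-0.064,0.07],"delta_rot": [0,0,0]}
    - {"slide": [0,-0.064,0.1],"delta_rot": [0,0,0]}

```text
time: 76.45
position: [0.5478, -0.0422, 0.2597]
orientation: [-0.032, 2.205, -2.208]
force: [-0.0, -0.5, -1.4]
gripper_width: 0.071
```

```bash
python3 - <<'E'
from h import *
go([.545,-.246,.26],Rdown(-88.3))
E
```

```text
t 76.45 pos [ 0.5478 -0.0422  0.2597] q [-0.1306  0.2654  0.1748  1.8321 -0.0513  1.0479 -1.4772] F [-0.0144 -0.5221 -1.4219] gw 0.071
slide [ 0.0089 -0.      0.2036] rot [-0.0013  0.0002 -0.0005] dist 0.204 ang 0.1
```

servo_tool:
  increments:
    - {"slide": [0.001,0,0.02],"delta_rot": [0,0,0]}
    - {"slide": [0.002,0,0.045],"delta_rot": [0,0,0]}
    - {"slide": [0.003,0,0.07],"delta_rot": [0,0,0]}
    - {"slide": [0.004,0,0.095],"delta_rot": [0,0,0]}
    - {"slide": [0.005,0,0.12],"delta_rot": [0,0,0]}
    - {"slide": [0.006,0.005,0.145],"delta_rot": [0,0,0]}
    - {"slide": [0.007,0.015,0.168],"delta_rot": [0,0,0]}
    - {"slide": [0.008,0.03,0.188],"delta_rot": [0,0,0]}
    - {"slide": [0.009,0.048,0.2],"delta_rot": [0,0,0]}
    - {"slide": [0.009,0.068,0.2036],"delta_rot": [0,0,0]}

```text
time: 77.45
position: [0.5439, -0.2483, 0.1916]
orientation: [-0.027, 2.205, -2.212]
force: [0.8, -0.5, -1.4]
gripper_width: 0.068
```

servo_tool:
  increments:
    - {"slide": [0,0.015,0],"delta_rot": [0,0,0]}
    - {"slide": [0,0.03,0],"delta_rot": [0,0,0]}
    - {"slide": [0,0.045,0],"delta_rot": [0,0,0]}
    - {"slide": [0,0.06,0],"delta_rot": [0,0,0]}
    - {"slide": [0,0.075,0],"delta_rot": [0,0,0]}
    - {"slide": [0,0.09,0],"delta_rot": [0,0,0]}
    - {"slide": [0,0.105,0],"delta_rot": [0,0,0]}
    - {"slide": [0,0.118,0],"delta_rot": [0,0,0]}
    - {"slide": [0,0.128,0],"delta_rot": [0,0,0]}
    - {"slide": [0,0.132,0],"delta_rot": [0,0,0]}

```text
time: 78.45
position: [0.5449, -0.2443, 0.0587]
orientation: [-0.033, 2.206, -2.207]
force: [-0.0, 1.1, -0.7]
gripper_width: 0.072
```

```bash
python3 - <<'E'
from h import *
go([.545,-.246,.0235],Rdown(-88.3))
s=snap("side","35"); crop(s,215,130,100,105,7,"pics/c55.png")
E
```

```text
t 78.45 pos [ 0.5449 -0.2443  0.0587] q [ 0.2033  0.6059  0.2129  1.859  -0.1876  0.6962 -1.0175] F [-0.0171  1.0706 -0.6856] gw 0.072
slide [-0.0001  0.0352  0.0017] rot [-0.0006 -0.0003  0.0004] dist 0.035 ang 0.0
```

View pics/c55.png

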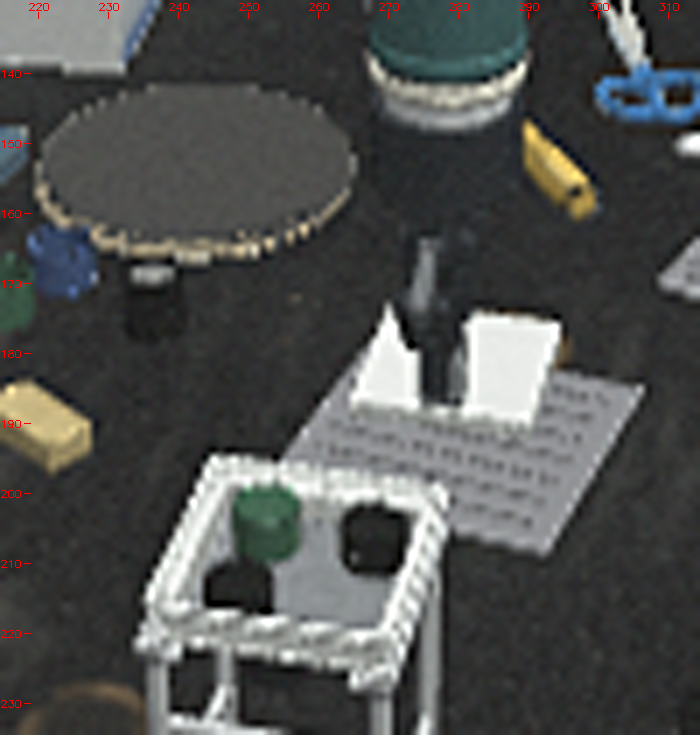

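servo_tool:
  increments:
    - {"slide": [0,0.005,0],"delta_rot": [0,0,0]}
    - {"slide": [0,0.01,0],"delta_rot": [0,0,0]}
    - {"slide": [0,0.015,0.001],"delta_rot": [0,0,0]}
    - {"slide": [0,0.02,0.001],"delta_rot": [0,0,0]}
    - {"slide": [0,0.024,0.001],"delta_rot": [0,0,0]}
    - {"slide": [0,0.028,0.001],"delta_rot": [0,0,0]}
    - {"slide": [0,0.031,0.001],"delta_rot": [0,0,0]}
    - {"slide": [0,0.033,0.001],"delta_rot": [0,0,0]}
    - {"slide": [0,0.0345,0.001],"delta_rot": [0,0,0]}
    - {"slide": [0,0.0355,0.001],"delta_rot": [0,0,0]}

```text
time: 79.5
position: [0.5455, -0.2456, 0.0245]
orientation: [-0.031, 2.205, -2.207]
force: [-1.0, 0.2, -0.5]
gripper_width: 0.072
```

```bash
python3 - <<'E'
from h import *
go([.545,-.246,.0225],Rdown(-88.3))
E
```

```text
t 79.50 pos [ 0.5455 -0.2456  0.0245] q [ 0.2171  0.6606  0.1973  1.8638 -0.2031  0.635  -1.0035] F [-0.9927  0.2123 -0.5268] gw 0.072
slide [0.0006 0.002  0.0004] rot [-0.0012 -0.0002 -0.0012] dist 0.002 ang 0.1
```

servo_tool:
  increments:
    - {"slide": [0,0.001,0],"delta_rot": [0,0,0]}
    - {"slide": [0,0.002,0],"delta_rot": [0,0,0]}
    - {"slide": [0,0.0025,0],"delta_rot": [0,0,0]}
    - {"slide": [0,0.0025,0],"delta_rot": [0,0,0]}
    - {"slide": [0,0.0025,0],"delta_rot": [0,0,0]}
    - {"slide": [0,0.0025,0],"delta_rot": [0,0,0]}
    - {"slide": [0,0.0025,0],"delta_rot": [0,0,0]}
    - {"slide": [0,0.0025,0],"delta_rot": [0,0,0]}
    - {"slide": [0,0.0025,0],"delta_rot": [0,0,0]}
    - {"slide": [0,0.0025,0],"delta_rot": [0,0,0]}

```text
time: 80.5
position: [0.5456, -0.2456, 0.0226]
orientation: [-0.031, 2.205, -2.207]
force: [-2.3, 1.3, 5.4]
gripper_width: 0.068
```

servo_tool:
  increments:
    - {"slide": [0,0,0],"delta_rot": [0,0,0]}
    - {"slide": [0,0,0],"delta_rot": [0,0,0]}
    - {"slide": [0,0,0],"delta_rot": [0,0,0]}
    - {"slide": [0,0,0],"delta_rot": [0,0,0]}
    - {"slide": [0,0,0],"delta_rot": [0,0,0]}
    - {"slide": [0,-0.01,0],"delta_rot": [0,0,0]}
    - {"slide": [0,-0.03,0],"delta_rot": [0,0,0]}
    - {"slide": [0,-0.06,0],"delta_rot": [0,0,0]}
    - {"slide": [0,-0.09,0],"delta_rot": [0,0,0]}
    - {"slide": [0,-0.12,0],"delta_rot": [0,0,0]}
  fingers: 0.026

```text
time: 81.5
position: [0.5453, -0.2455, 0.144]
orientation: [-0.031, 2.204, -2.207]
force: [-0.0, -0.3, 0.1]
gripper_width: 0.305
```

servo_tool:
  increments:
    - {"slide": [0,-0.01,0],"delta_rot": [0,0,0]}
    - {"slide": [0,-0.03,0],"delta_rot": [0,0,0]}
    - {"slide": [0,-0.06,0],"delta_rot": [0,0,0]}
    - {"slide": [0,-0.08,0],"delta_rot": [0,0,0]}
    - {"slide": [0,-0.1,0],"delta_rot": [0,0,0]}
    - {"slide": [0,-0.12,0],"delta_rot": [0,0,0]}
    - {"slide": [0,-0.12,0],"delta_rot": [0,0,0]}
    - {"slide": [0,-0.12,0],"delta_rot": [0,0,0]}
    - {"slide": [0,-0.12,0],"delta_rot": [0,0,0]}
    - {"slide": [0,-0.12,0],"delta_rot": [0,0,0]}

```text
time: 82.5
position: [0.5446, -0.245, 0.2607]
orientation: [-0.034, 2.207, -2.208]
force: [0.6, 0.3, -0.3]
gripper_width: 0.308
```

```bash
python3 - <<'E'
from h import *
s_=st(); print(s_["time"],s_["position"],s_["gripper_width"],s_["force"])
s=snap("side","36"); t=snap("top","36"); crop(s,215,130,100,105,7,"pics/c56.png"); crop(t,200,165,160,75,5,"pics/c57.png")
b=filled(s,(236,190,42,30),110); print(b)
E
```

```text
82.5 [ 0.5446 -0.245   0.2607] 0.30822666677687344 [ 0.619   0.3495 -0.3363]
[(np.float64(267.81), np.float64(206.87), 100), (np.float64(250.9), np.float64(208.34), 174), (np.float64(242.99), np.float64(195.95), 199)]
```

View pics/c56.png

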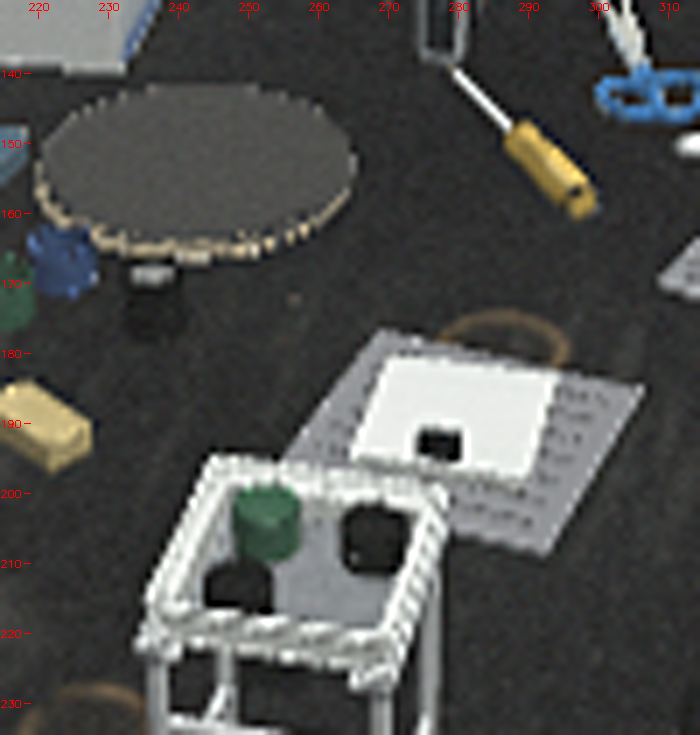

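View pics/c57.png

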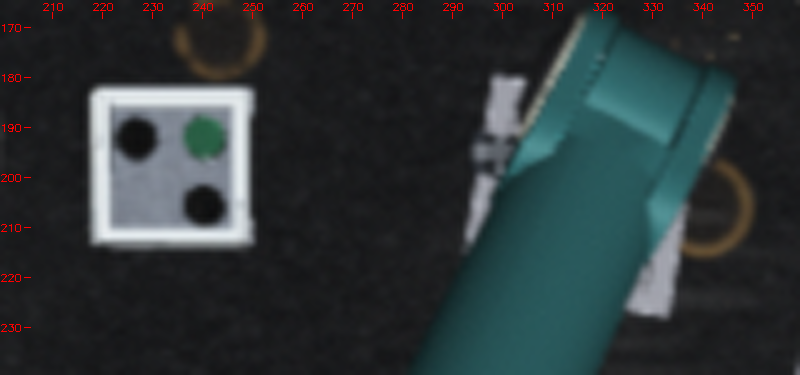

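View pics/top36.png

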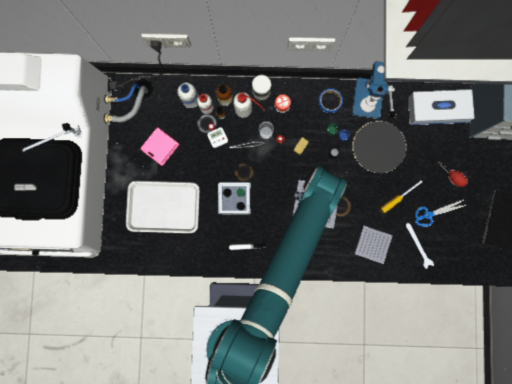

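```bash
python3 - <<'E'
from h import *
t=cv2.imread("pics/top36.png"); b,w,h,a=whitepoly(t,(208,172,52,52),130); print(b.mean(0),w,h,a,onz("top",*b.mean(0),.1545))
for u,v in ((226.5,192.2),(240.3,192.0),(240.0,205.5)): print(onz("top",u,v,.144)-np.array([.547,.0148,0]))
s=cv2.imread("pics/side36.png")
b=[onz("side",u,v,.0155)[:2] for u,v in ((270.5,180.5),(294,183),(290,197.5),(264.5,195))]; print("tin",np.mean(b,0),"mat (.544,-.288)")
E
```

```text
[233.8125 197.6875] 31.25 32.25 90.0 [0.5462 0.0143 0.1545]
[0.0186 0.0264 0.144 ]
[ 0.0207 -0.0219  0.144 ]
[-0.0267 -0.0225  0.144 ]
tin [ 0.5466 -0.2905] mat (.544,-.288)
```

Checks agree: the lid is within 1 mm of the seat centre, the sections are inside it, and the tin is within 4 mm of the mat's centre. Handing in.

```bash
python3 - <<'E'
from h import *
print(arm.finish_job()); print(arm.read_state()["time"])
E
```

```text
the job is handed in; nothing more can be done
None
the job is handed in; nothing more can be done
```

The job is done and handed in at about 82.6 s. The hand-in gives no verdict, so what follows rests on my own pictures and force readings.

**What I did:**
1. I tipped the lid up by its tab, about 0.2 rad, and laid it on the larger grey mat.
2. I stood the three sections from the tray (two black, one green) face up in three of the tin's cells.
3. The lid was knocked about 26 mm aside on the mat while I was working elsewhere. I measured it again, regrasped it and put it back on the tin, tab on the same side as before.
4. I pinched lid and tin together from the open side at 80 N, turned them over and set them in the rack on the lid. Then I let go and backed away.
5. I lifted the tin off by its own tab and laid it mouth down on the mat.

**Last checks:**

| Item | Reading |
|---|---|
| Lid upside down in the rack | about 1 mm from the seat's centre, looks level |
| Three sections | plain backs up, inside the lid's walls, about 19–27 mm from its centre along each side |
| Tin on the mat | about 4 mm from the mat's centre |
| Gripper | open, about 0.24 m above the tin, force readings near zero |
| Bystanders and the pink look-alike lid | look unmoved in the last top picture; not measured |

**What disagreed:**
- The lid's first seating height after the regrasp read 0.7 mm above the original. That matches the slightly different grip height, and the pictures showed it seated as before.
- After fast moves the arm read 3–5 mm off target; I corrected this before every grasp and placement.
- The tin's tab measured about 1 mm differently in the two views before the last lift. The grasp closed on it and the tin came off straight.

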